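Change over the tags in the shop's engraver and start the next batch

ROBOT

A 6-joint arm with a two-finger parallel gripper is mounted at the origin on the work surface. World frame = base frame: x ahead of the robot, y to its left, z up, the work surface at z = 0. Lengths are in m, angles in degrees, forces in N, time in s.
With the tool pointing down it reaches from about 0.25 to 0.725 m from the base axis. Payload 9.7 kg.
Tool frame: the origin (TCP) lies between the finger pads; the fingertips stand 11 mm ahead of it and the grasp point (between the pads) lies 8 mm behind it; z points along the fingers, y is the direction in which the jaws open and shut (so a half turn about z gives the same grasp; the last joint's range is limited). The gripper opens to 85 mm and grips with 20 to 120 N. Pads are 22 mm wide; open, the fingers measure 114 mm over their backs; the gripper's body (76 mm by 85 mm) begins 54 mm behind the grasp point. The pads swing forward as they close: fully open they stand 13 mm farther back than shut.
Start: joints at [68.182, 4.979, 10.078, 95.1, 0, 90], TCP at [0.204, 0.511, 0.242] pointing down, gripper open.
Joint ranges: [-179.16, 179.16], [-48.56, 103.87], [-65.8, 70.77], [-126.05, 130.52], [-82.76, 87.17], [-180, 180]. Speed limits (degrees/s): [127.2, 127.2, 147.25, 180, 180, 180].

INTERFACE

Orientations are given as [roll, pitch, yaw] about the fixed x, y, z axes, in that order (R = Rz(yaw) Ry(pitch) Rx(roll)).
In Python, from workcell import bot gives the robot as it stands.
- The arm moves only by the tool play_rows, never from a script. Its argument "targets" is a list of rows, each an object of numbers: "fingers": the gripper command: -1 is shut, 1 is fully open, values between are in proportion; "x", "y", "z": the shift along the tool's x, y, z in m; "wx", "wy", "wz": the turn, a rotation vector about the tool's x, y, z in degrees. In form: [{"fingers": .., "x": .., "y": .., "z": .., "wx": .., "wy": .., "wz": ..}, ...]. A call has 1 to 20 rows; each row is the pose to reach, as a shift and turn from the pose commanded when the call began, along the tool's axes at that moment; what a row does not reach only later rows make up. A row lasts 1/12 s, in which the tool goes at most 41.7 mm and 7.16 degrees, less where a joint would pass 70% of its speed; a pose out of reach is approached as far as the arm can. A call with a gripper value outside its range is refused whole. The fingers move at their own pace and stop on an object; "grip_force" is the grip in N (left out, the last holds). Time passes only in rows, so rows that repeat a pose let the fingers close. It gives the time, the measured TCP pose, the force and the opening at its end, in the units of the state.
- bot.get_obs(): the state, without advancing time (a new reading comes with each control period).
- bot.camera(name): name is "scene" or "top" or "wrist"; returns (picture, depth): 400x640x3 uint8, blue, green, red; 400x640 float32, m along the optical axis (not along the pixel's ray), 0 where there is no reading.
- bot.get_calibration(name): a dict with "fx", "fy", "cx", "cy" (pixels), "camera_from_world" (4x4, takes a point from world to camera coordinates). Camera axes: x right, y down, z forward; pixel columns grow to the right and rows downward; lengths in m; the calibration is good to about 2 mm. A picture is of the moment at which its call begins: read the wrist's pose just before it. get_calibration takes no time and is no camera call; for the wrist camera it gives the pose at the moment of the call.
- bot.job_done(): hands the job in, once; it reports no verdict.
Trained networks look in the newest picture that a camera, given by its name, has taken for a name from the list of things; names that differ only in an ending like _2 or _b are one class to them, and where a whole thing is asked for, a point or a joint stands for the part that bears it (a point fixed in the world has none). Each returns a list of dicts, best first, with "confidence" (0 to 1); they miss things now and then, are a little off and sometimes report something else, mostly with a low value. They report only what shows in the picture. A call takes as long as a camera call. They do not tell look-alikes from the thing itself.
- bot.look_for(query, camera): "extent" ([left, top, right, bottom] in pixels, round what is visible of it).
- bot.outline_of(query, camera): "region" (400x640 bool, what is visible of it) and "extent" ([left, top, right, bottom] in pixels, round what is visible of it).
- bot.place_of(query, camera): "point" ([row, column] in pixels: a listed point, or the origin of a listed thing).
The state is a dict: "time": time; "q": joint angles; "qd": joint speeds; "joint_efforts": joint torques, N m; "ee_pos": TCP position; "tcp_rot": TCP orientation; "wrist_force": force on the tool from outside, world axes, zero at the start; "torque": the same for the moment, N m; "opening": finger opening in m.
Only numpy, scipy, OpenCV 4.12 (cv2) and the standard library are available. Lean on these libraries where they do the work, as an engineer would, in place of code of your own. Each camera call takes 0.05 s, during which the arm holds its last target.

TASK

The engraver on the card-shop counter has finished: lift its lid right back, turn the clamp knob back to its released stop and lay every engraved tag flat in the wooden tray. Lay each blank steel tag from the counter flat and square in a place of its own between the clamp jaws, then turn the knob clockwise until it clicks home past its detent, lower the lid gently all the way onto its rim without letting it fall, and only then press the start button right down. Leave the other things on the counter where they are.

Things in the scene. Friction and masses are not known exactly. Their poses are not given: they have to be found in the camera images.
- engraver: White desktop laser engraver 491 mm wide, 330 mm deep, fixed; place and yaw (within 0.12 rad) vary. Origin at counter level; x to the rear, y to the left seen from the robot, z up. In this frame: open tub x -0.090 to 0.070, y -0.208 to 0.215, bed at z = 0.035, walls (8 mm) up to 0.080; rear housing and the control strip on the right 0.085 high.
- clamp_space (a point): Bed point mid-clamp, (0.002, 0.050, 0.035) in the engraver's frame, its axes. Here: fixed jaw face x +0.028; moving jaw face x -0.028 clamped, -0.036 released; both 8 mm high, 14 mm thick. Three places for tags, lengthwise along x, centred y -0.07, 0, +0.07, each between 4 steel pins (6 mm thick, 8 mm high) at x +-0.018, 23 mm either side of its middle. A crooked tag is not squared by the jaws.
- laser_head (a point): Top middle of the parked black laser head, 44 mm (y) by 28 mm (x), in the tub's rear left corner, 78 mm above the counter. A beam 14 mm thick runs from it along the tub's rear wall (engraver x 0.055 to 0.067). Both fixed; they are behind the fixed jaw and only to be kept clear of.
- lid (a joint): Lid angle, rad: 0 shut, lying on the rim; 1.75 fully open, leaning back past vertical on its stop, where it stays. Starts shut. 0.32 to 0.48 kg, nearly frictionless: let go below about 1.55 it falls shut. Shut is below 0.04, open above 1.6. Gentle is slower than 2.5 rad/s downwards at all times (a drop of 8 mm at the handle).
- lid_handle (a point): Middle of the lid's handle, a round aluminium bar 12 mm thick, 116 mm long, parallel to the hinge (engraver's y), 42 mm in front of the lid's edge and of the front wall, free all round; 210 mm from the hinge axis, 84 mm above the counter when shut. The point turns with the lid. Lid: clear panel in a black frame, 421 mm wide, 6 mm thick.
- lid_hinge (a point): Middle of the hinge axis, (0.072, 0.0075, 0.0835) in the engraver's frame; the axis is the engraver's y. Opening takes the handle up, then rearwards to above the hinge.
- clamp_knob (a joint): Knob angle, rad: 0 clamped (stop), 1.35 released (stop); grows counter-clockwise from above. Starts at 0. It drives the sprung moving jaw, 8 mm in all. Turning clockwise it resists with up to about 0.26 N m, passes its detent at 0.3 rad and snaps to 0; out of the click takes about 0.2 N m. Let go short of the detent it springs back towards released. Clicked home: below 0.06; released: above 1.15.
- knob_grip (a point): On the knob's vertical axis, at the height to grip, 63 mm above the counter, at (-0.032, -0.140) in the engraver's frame. Fluted black cylinder 40 mm in diameter, 28 mm high, white pointer line on top; its top is 10 mm above this point, the flat housing below it 18 mm below. The front wall is 58 mm from the axis, the right wall 68 mm, the nearest tag 100 mm, the open lid 104 mm.
- start (a joint): Travel of the start button, m: 0 up, 0.006 fully down; pressed right down is above 0.004. Springs back; 4 N press it fully down.
- start_top (a point): Top of the start button: grey, round, 28 mm in diameter, in a steel ring on the control strip right of the tub, at (-0.030, -0.238) in the engraver's frame, 103 mm above the counter. Press straight down.
- tray: Wooden tray, open on top, 140 mm (x) by 200 mm (y) outside, walls 5 mm thick and 20 mm high, floor 5 mm thick; origin under its centre. Loose, 0.5 kg. The engraved tags go anywhere on its floor.
- done_1: Engraved steel tag with half-round ends and flat parallel sides, 56 mm (x) by 32 mm (y) by 10 mm thick, 0.12 kg, origin at the centre of its underside; dark engraved marks on top. At the start clamped between the jaws, lengthwise along the engraver's x. One or two of the three are there.
- done_2: Engraved steel tag with half-round ends and flat parallel sides, 56 mm (x) by 32 mm (y) by 10 mm thick, 0.12 kg, origin at the centre of its underside; dark engraved marks on top. At the start clamped between the jaws, lengthwise along the engraver's x. One or two of the three are there.
- done_3: Engraved steel tag with half-round ends and flat parallel sides, 56 mm (x) by 32 mm (y) by 10 mm thick, 0.12 kg, origin at the centre of its underside; dark engraved marks on top. At the start clamped between the jaws, lengthwise along the engraver's x. One or two of the three are there.
- blank_1: Blank steel tag with half-round ends and flat parallel sides 24 mm long, 56 mm (x) by 32 mm (y) by 10 mm thick, 0.12 kg, origin at the centre of its underside; plain top with one small hole near an end (either end may face either way). Lies on the counter to the left of the engraver, in front of the tray. Two or three of these are there.
- blank_2: Blank steel tag with half-round ends and flat parallel sides 24 mm long, 56 mm (x) by 32 mm (y) by 10 mm thick, 0.12 kg, origin at the centre of its underside; plain top with one small hole near an end (either end may face either way). Lies on the counter to the left of the engraver, in front of the tray. Two or three of these are there.
- blank_3: Blank steel tag with half-round ends and flat parallel sides 24 mm long, 56 mm (x) by 32 mm (y) by 10 mm thick, 0.12 kg, origin at the centre of its underside; plain top with one small hole near an end (either end may face either way). Lies on the counter to the left of the engraver, in front of the tray. Two or three of these are there.
- ribbon: Ribbon spool, 64 mm in diameter, 30 mm high. Leave alone.
- gift_box: Small cardboard gift box, 75 x 75 x 45 mm. Leave alone.
- mug: White mug, 80 mm across, 85 mm high. Leave alone.
- tin: Tin, 68 mm in diameter, 100 mm high. Leave alone.
- pen_pot: Pen pot, 70 x 70 mm, 145 mm high with its pens. Leave alone.
- card_box: Flat box of cards, 130 x 170 x 55 mm. Leave alone.
Not all that is in view belongs to the job. What is shaped like the blank_3 but blue is not meant.

How it is judged:
By the outcome, as a careful person would: the job done as asked, in the order asked, and still so for the second after the job is handed in, with the robot touching nothing.
Of done_1, done_2, done_3 only 1 to 2 are there at a start; the rules pass over those that are not, and their reading is None.
Of blank_1, blank_2, blank_3 only 2 to 3 are there at a start; the rules pass over those that are not, and their reading is None.
At some moment in a run one of blank_1, blank_2, blank_3 may be knocked a few centimetres aside while the robot is not near it.
It also fails if it takes over 210 s, if anything falls off the work surface, if the arm or the gripper's body presses on something with over 40 N, if the wrist force passes 120 N, or if a joint passes its speed limit or range.

## Working session

There is one attempt and no reset: what is moved stays moved. The work goes in short steps, Python scripts to look and compute and a tool call to move; the robot and the scene stay as the last step left them, time stands still between calls to the robot, and variables do not carry over. Pictures are saved under pics/ and viewed, and the job is handed in when it is done.

Besides the shell and the picture viewer there is one more tool, called as a command line: name --argument value ..., lists and objects as JSON in quotes. play_rows: Moves the arm, as the interface text tells. Its arguments: {"type":"object","properties":{"targets":{"type":"array","items":{"type":"object","properties":{"fingers":{"type":"number"},"x":{"type":"number"},"y":{"type":"number"},"z":{"type":"number"},"wx":{"type":"number"},"wy":{"type":"number"},"wz":{"type":"number"}}}},"grip_force":{"type":"number"}},"required":["targets"]}

```bash
ls; mkdir -p pics; python3 - <<'E'
from workcell import bot
import cv2
o=bot.get_obs();print(o)
for n in ("scene","top","wrist"):
    p,d=bot.camera(n);cv2.imwrite(f"pics/{n}0.png",p)
    c=bot.get_calibration(n);print(n,c)
E
```

```text
pics
{'time': 0.0, 'q': array([6.81840496e+01, 5.01132763e+00, 1.00331518e+01, 9.51004011e+01,
       1.21344419e-03, 8.99988519e+01]), 'qd': array([ 0.089311  ,  0.08994645, -0.04878151, -0.05190068,  0.12587269,
        0.06999934]), 'joint_efforts': array([-9.34901109e-04, -5.20388210e+01,  4.64804220e+01,  1.62049709e-02,
       -6.72102647e-05, -1.05508511e-05]), 'ee_pos': array([0.20430425, 0.51040056, 0.24156922]), 'tcp_rot': array([-1.79921423e+02, -1.21501765e-03,  1.58185196e+02]), 'wrist_force': array([-0.35436426, -0.57756136, -0.20061905]), 'torque': array([0.03339905, 0.01241944, 0.01979752]), 'opening': 0.08601649672094769}
scene {'fx': 381.78733692266184, 'fy': 381.78733692266184, 'cx': 323.2077420088987, 'cy': 197.85428973219547, 'camera_from_world': array([[-0.10326163,  0.99458031,  0.01212628,  0.0786518 ],
       [ 0.85094749,  0.09464827, -0.51665276, -0.38296928],
       [-0.5150004 , -0.04303158, -0.85610915,  1.55538357],
       [ 0.        ,  0.        ,  0.        ,  1.        ]])}
top {'fx': 385.6236853586177, 'fy': 385.6236853586177, 'cx': 315.29933019846345, 'cy': 199.20675236124745, 'camera_from_world': array([[ 0.05854076, -0.99828317, -0.00192172, -0.06514797],
       [-0.9709458 , -0.05649002, -0.23253632,  0.52680359],
       [ 0.23202854,  0.01547874, -0.97258581,  1.39892604],
       [ 0.        ,  0.        ,  0.        ,  1.        ]])}
wrist {'fx': 358.1725464619444, 'fy': 358.1725464619444, 'cx': 314.71214438044143, 'cy': 200.0709353935414, 'camera_from_world': array([[ 3.72355641e-01,  9.28089990e-01, -4.96927244e-04,
        -5.49889780e-01],
       [ 8.93143666e-01, -3.58189304e-01,  2.72019878e-01,
        -3.42157416e-02],
       [ 2.52280932e-01, -1.01731963e-01, -9.62291504e-01,
         3.78329655e-01],
       [ 0.00000000e+00,  0.00000000e+00,  0.00000000e+00,
         1.00000000e+00]])}
```

View pics/scene0.png

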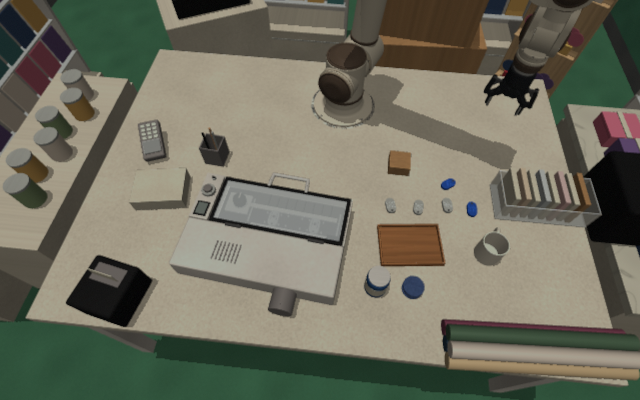

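View pics/top0.png

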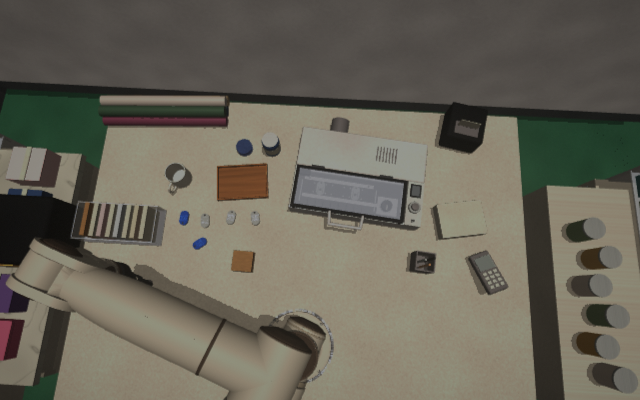

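View pics/wrist0.png

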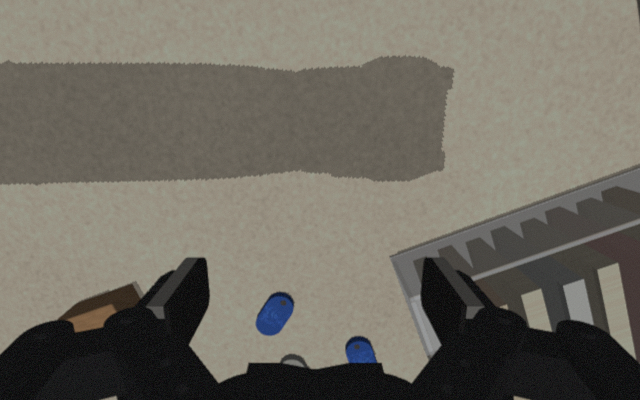

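The scene and top views show three grey tags (top view ≈(206,220), (231,217), (255,217)) and two blue look-alikes at (184,217) and (200,243). The tray is at (243,182) and the engraver's handle at (345,222).

```bash
cat > h.py <<'E'
from workcell import bot
import numpy as np, cv2
from scipy.spatial.transform import Rotation as Ro
def unproj(c,u,v,d):
    pc=np.array([(u-c['cx'])/c['fx']*d,(v-c['cy'])/c['fy']*d,d,1.0])
    return (np.linalg.inv(c['camera_from_world'])@pc)[:3]
def atz(c,u,v,z):
    T=np.linalg.inv(c['camera_from_world']);o=T[:3,3];r=T[:3,:3]@np.array([(u-c['cx'])/c['fx'],(v-c['cy'])/c['fy'],1])
    return o+r*(z-o[2])/r[2]
def proj(c,p):
    q=c['camera_from_world']@np.append(p,1);return np.array([c['fx']*q[0]/q[2]+c['cx'],c['fy']*q[1]/q[2]+c['cy']])
E
python3 - <<'E'
from h import *
H=dict(lid_handle=.084,lid_hinge=.0835,start_top=.103,knob_grip=.063,clamp_space=.035,engraver=0,tray=0,blank_1=0,done_1=.035,laser_head=.078,gift_box=0)
for cam in("top","scene"):
    bot.camera(cam);c=bot.get_calibration(cam)
    for n,z in H.items():
        for r in bot.place_of(n,cam)[:6]:
            v,u=r['point'];print(cam,n,round(r['confidence'],2),round(u),round(v),atz(c,u,v,z).round(3))
E
```

```text
top lid_handle 0.61 347 227 [ 0.427 -0.157  0.084]
top lid_hinge 0.81 351 172 [ 0.637 -0.163  0.083]
top knob_grip 0.55 354 174 [ 0.637 -0.177  0.063]
top clamp_space 0.31 253 216 [0.456 0.2   0.035]
top engraver 0.57 350 195 [ 0.569 -0.168  0.   ]
top tray 0.65 243 183 [0.594 0.26  0.   ]
top blank_1 0.64 255 216 [0.465 0.198 0.   ]
top blank_1 0.64 186 219 [0.437 0.468 0.   ]
top blank_1 0.6 203 240 [0.359 0.389 0.   ]
top blank_1 0.59 229 216 [0.456 0.3   0.   ]
top blank_1 0.4 207 221 [0.434 0.385 0.   ]
top laser_head 0.68 308 170 [ 0.637 -0.001  0.078]
top gift_box 0.72 246 264 [0.277 0.213 0.   ]
scene lid_handle 0.64 288 179 [ 0.443 -0.15   0.084]
scene lid_hinge 0.58 275 233 [ 0.643 -0.161  0.083]
scene start_top 0.73 275 233 [ 0.654 -0.157  0.103]
scene start_top 0.39 206 188 [ 0.518 -0.402  0.103]
scene engraver 0.56 278 222 [ 0.565 -0.17  -0.   ]
scene tray 0.88 409 246 [0.602 0.263 0.   ]
scene blank_1 0.69 416 207 [0.453 0.289 0.   ]
scene blank_1 0.67 446 184 [0.349 0.396 0.   ]
scene blank_1 0.63 444 207 [0.445 0.384 0.   ]
scene blank_1 0.56 472 210 [0.447 0.478 0.   ]
scene blank_1 0.44 390 207 [0.463 0.199 0.   ]
scene laser_head 0.63 336 241 [0.649 0.027 0.078]
scene gift_box 0.77 398 164 [0.279 0.224 0.   ]
```

```bash
cat >> h.py <<'E'
def tool():
    o=bot.get_obs();return o,np.array(o['ee_pos']),Ro.from_euler('xyz',o['tcp_rot'],degrees=True)
def to(p,rpy):
    """shift + turn in tool axes for world target"""
    o,t,R=tool();Rt=Ro.from_euler('xyz',rpy,degrees=True)
    s=R.inv().apply(np.array(p)-t);w=(R.inv()*Rt).as_rotvec(degrees=True)
    print('shift',s.round(4),'turn',w.round(2),'dist',np.linalg.norm(s).round(3));return s,w
E
python3 - <<'E'
from h import *
o,t,R=tool();T=np.linalg.inv(bot.get_calibration("wrist")['camera_from_world'])
print("cam in tool",R.inv().apply(T[:3,3]-t),(R.inv().as_matrix()@T[:3,:3]).round(3))
to([.47,-.16,.33],[180,0,-90]);to([.47,-.16,.33],[180,0,90])
to([.47,-.16,.33],[180,0,0])
E
```

```text
cam in tool [ 0.06958937  0.00014511 -0.13132832] [[-0.001 -0.962 -0.272]
 [ 1.    -0.001  0.   ]
 [-0.    -0.272  0.962]]
shift [-0.4958 -0.5238 -0.0877] turn [   0.      0.   -111.82] dist 0.727
shift [-0.4958 -0.5238 -0.0877] turn [ 0.   -0.   68.18] dist 0.727
shift [-0.4958 -0.5238 -0.0877] turn [-0.0000e+00 -1.0000e-02  1.5818e+02] dist 0.727
```

play_rows --targets '[{"fingers": 1,"x": -0.496,"y": -0.524,"z": -0.088,"wz": 68.2},{"fingers": 1,"x": -0.496,"y": -0.524,"z": -0.088,"wz": 68.2},{"fingers": 1,"x": -0.496,"y": -0.524,"z": -0.088,"wz": 68.2},{"fingers": 1,"x": -0.496,"y": -0.524,"z": -0.088,"wz": 68.2},{"fingers": 1,"x": -0.496,"y": -0.524,"z": -0.088,"wz": 68.2},{"fingers": 1,"x": -0.496,"y": -0.524,"z": -0.088,"wz": 68.2},{"fingers": 1,"x": -0.496,"y": -0.524,"z": -0.088,"wz": 68.2},{"fingers": 1,"x": -0.496,"y": -0.524,"z": -0.088,"wz": 68.2},{"fingers": 1,"x": -0.496,"y": -0.524,"z": -0.088,"wz": 68.2},{"fingers": 1,"x": -0.496,"y": -0.524,"z": -0.088,"wz": 68.2},{"fingers": 1,"x": -0.496,"y": -0.524,"z": -0.088,"wz": 68.2},{"fingers": 1,"x": -0.496,"y": -0.524,"z": -0.088,"wz": 68.2},{"fingers": 1,"x": -0.496,"y": -0.524,"z": -0.088,"wz": 68.2},{"fingers": 1,"x": -0.496,"y": -0.524,"z": -0.088,"wz": 68.2},{"fingers": 1,"x": -0.496,"y": -0.524,"z": -0.088,"wz": 68.2},{"fingers": 1,"x": -0.496,"y": -0.524,"z": -0.088,"wz": 68.2},{"fingers": 1,"x": -0.496,"y": -0.524,"z": -0.088,"wz": 68.2},{"fingers": 1,"x": -0.496,"y": -0.524,"z": -0.088,"wz": 68.2},{"fingers": 1,"x": -0.496,"y": -0.524,"z": -0.088,"wz": 68.2},{"fingers": 1,"x": -0.496,"y": -0.524,"z": -0.088,"wz": 68.2}]'

```text
$.targets[0]: bad value
```

```bash
python3 - <<'E'
from h import *
p,d=bot.camera("wrist");c=bot.get_calibration("wrist");cv2.imwrite("pics/w1.png",p);np.savez("w1.npz",p=p,d=d,c=c['camera_from_world'])
p2,d2=bot.camera("top");cv2.imwrite("pics/t1.png",cv2.resize(p2[110:290,150:470],None,fx=2.5,fy=2.5,interpolation=cv2.INTER_CUBIC))
print(tool()[1],bot.get_obs()['q'].round(1),bot.get_obs()['time'])
for n,z in dict(lid_handle=.084,lid_hinge=.0835,start_top=.103,knob_grip=.063,clamp_space=.035,engraver=0,laser_head=.078).items():
    for r in bot.place_of(n,"wrist")[:3]:
        v,u=r['point'];print(n,round(r['confidence'],2),round(u),round(v),atz(c,u,v,z).round(3))
E
```

```text
[0.20438655 0.5106007  0.24229617] [68.2  5.  10.1 95.1 -0.  90. ] 1.45
```

View pics/w1.png

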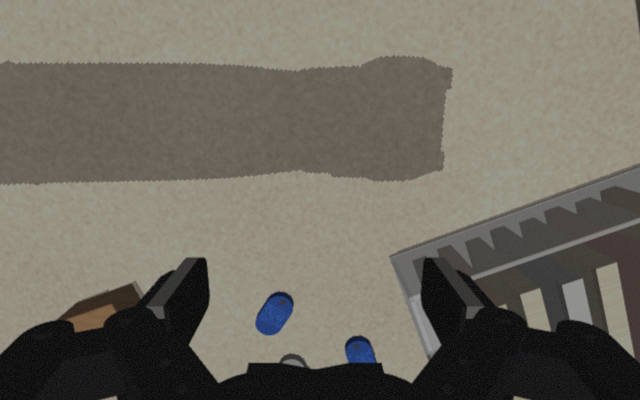

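View pics/t1.png

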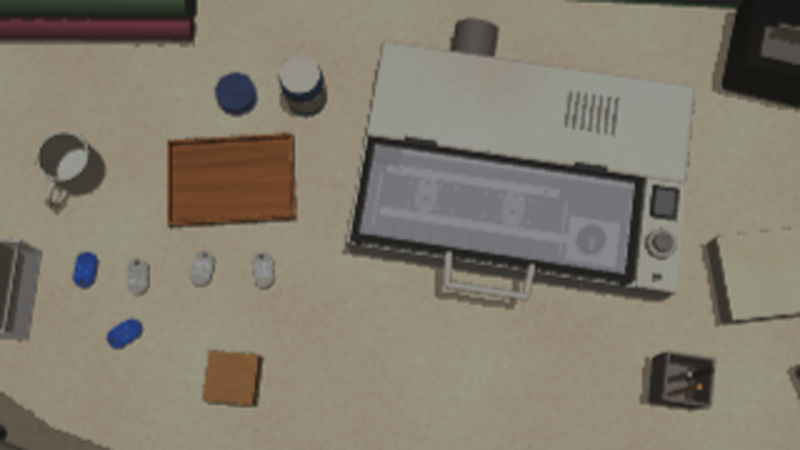

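play_rows --targets '[{"fingers": 1,"x": -0.496,"y": -0.524,"z": -0.088,"wx": 0,"wy": 0,"wz": 68.2},{"fingers": 1,"x": -0.496,"y": -0.524,"z": -0.088,"wx": 0,"wy": 0,"wz": 68.2},{"fingers": 1,"x": -0.496,"y": -0.524,"z": -0.088,"wx": 0,"wy": 0,"wz": 68.2},{"fingers": 1,"x": -0.496,"y": -0.524,"z": -0.088,"wx": 0,"wy": 0,"wz": 68.2},{"fingers": 1,"x": -0.496,"y": -0.524,"z": -0.088,"wx": 0,"wy": 0,"wz": 68.2},{"fingers": 1,"x": -0.496,"y": -0.524,"z": -0.088,"wx": 0,"wy": 0,"wz": 68.2},{"fingers": 1,"x": -0.496,"y": -0.524,"z": -0.088,"wx": 0,"wy": 0,"wz": 68.2},{"fingers": 1,"x": -0.496,"y": -0.524,"z": -0.088,"wx": 0,"wy": 0,"wz": 68.2},{"fingers": 1,"x": -0.496,"y": -0.524,"z": -0.088,"wx": 0,"wy": 0,"wz": 68.2},{"fingers": 1,"x": -0.496,"y": -0.524,"z": -0.088,"wx": 0,"wy": 0,"wz": 68.2},{"fingers": 1,"x": -0.496,"y": -0.524,"z": -0.088,"wx": 0,"wy": 0,"wz": 68.2},{"fingers": 1,"x": -0.496,"y": -0.524,"z": -0.088,"wx": 0,"wy": 0,"wz": 68.2},{"fingers": 1,"x": -0.496,"y": -0.524,"z": -0.088,"wx": 0,"wy": 0,"wz": 68.2},{"fingers": 1,"x": -0.496,"y": -0.524,"z": -0.088,"wx": 0,"wy": 0,"wz": 68.2},{"fingers": 1,"x": -0.496,"y": -0.524,"z": -0.088,"wx": 0,"wy": 0,"wz": 68.2},{"fingers": 1,"x": -0.496,"y": -0.524,"z": -0.088,"wx": 0,"wy": 0,"wz": 68.2},{"fingers": 1,"x": -0.496,"y": -0.524,"z": -0.088,"wx": 0,"wy": 0,"wz": 68.2},{"fingers": 1,"x": -0.496,"y": -0.524,"z": -0.088,"wx": 0,"wy": 0,"wz": 68.2},{"fingers": 1,"x": -0.496,"y": -0.524,"z": -0.088,"wx": 0,"wy": 0,"wz": 68.2},{"fingers": 1,"x": -0.496,"y": -0.524,"z": -0.088,"wx": 0,"wy": 0,"wz": 68.2}]'

```text
time: 3.47
ee_pos: [0.4702, -0.1611, 0.3298]
tcp_rot: [-179.9, -0.0, 89.9]
wrist_force: [-0.4, 0.2, 0.7]
opening: 0.0854
```

```bash
python3 - <<'E'
from h import *
p,d=bot.camera("wrist");c=bot.get_calibration("wrist");cv2.imwrite("pics/w2.png",p);np.savez("w2.npz",p=p,d=d,c=c['camera_from_world'])
print(tool()[1],bot.get_obs()['q'].round(1),bot.get_obs()['time'])
for n,z in dict(lid_handle=.084,lid_hinge=.0835,start_top=.103,knob_grip=.063,clamp_space=.035,engraver=0,laser_head=.078).items():
    for r in bot.place_of(n,"wrist")[:3]:
        v,u=r['point'];print(n,round(r['confidence'],2),round(u),round(v),atz(c,u,v,z).round(3))
E
```

```text
[ 0.46997606 -0.16017282  0.33011934] [-18.8   0.6  15.5 104.9   0.   71.2] 3.5167
lid_handle 0.72 280 150 [ 0.432 -0.142  0.084]
lid_hinge 0.84 477 164 [ 0.643 -0.158  0.084]
lid_hinge 0.34 218 339 [ 0.35  -0.375  0.084]
start_top 0.68 352 367 [ 0.513 -0.399  0.103]
engraver 0.89 394 157 [ 0.572 -0.163  0.   ]
laser_head 0.62 391 158 [ 0.551 -0.153  0.078]
```

View pics/w2.png

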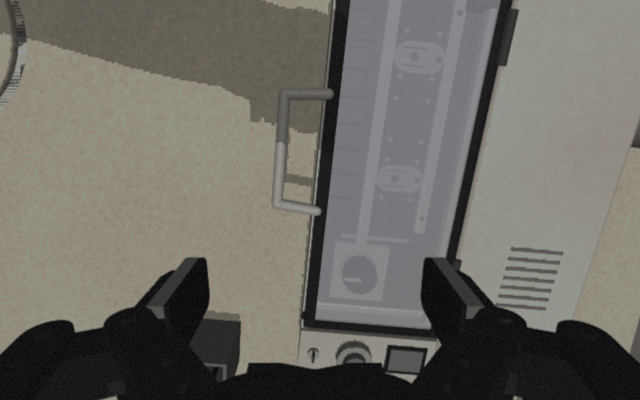

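```bash
python3 - <<'E'
import cv2
p=cv2.imread("pics/w2.png")
a=cv2.resize(p[60:240,250:450],None,fx=4,fy=4,interpolation=cv2.INTER_CUBIC)[:600]
cv2.imwrite("pics/w2a.png",a[:600,:800])
b=cv2.resize(p[290:400,290:450],None,fx=5,fy=5,interpolation=cv2.INTER_CUBIC)
cv2.imwrite("pics/w2b.png",b)
E
```

```text
(no output)
```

View pics/w2a.png

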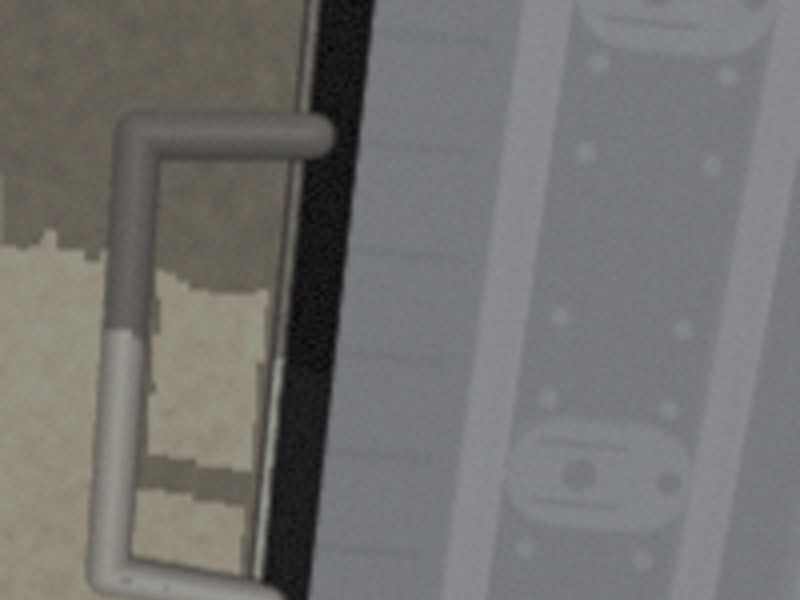

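View pics/w2b.png

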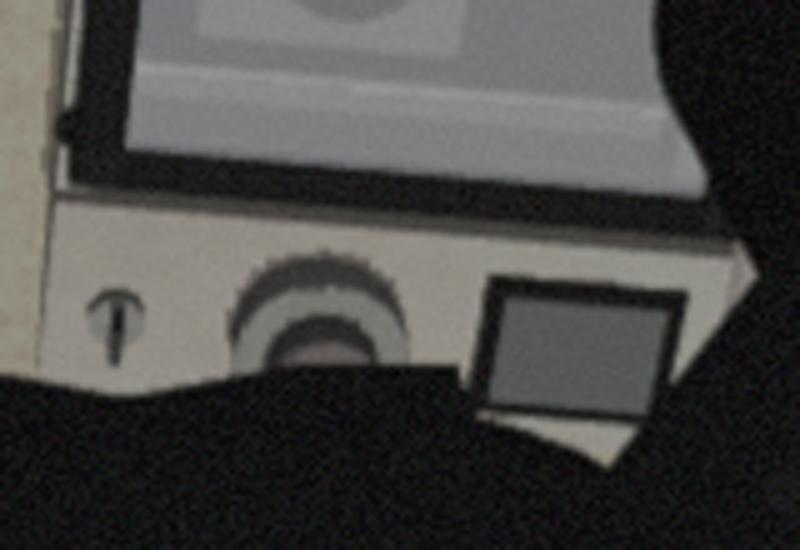

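```bash
python3 - <<'E'
from h import *
c=bot.get_calibration("wrist")
A=atz(c,284.2,93.7,.084);B=atz(c,277.5,202.5,.084);print(A,B,np.linalg.norm(A-B),(A+B)/2,"yaw",np.arctan2(-(A-B)[0],(A-B)[1]))
E1=atz(c,328.5,82.5,.0865);E2=atz(c,317,200,.0865);E3=atz(c,304,326,.0865);print(E1,E2,E3)
for P,Q in((E1,E2),(E1,E3),(E2,E3)):print(np.arctan2(-(P-Q)[0],(P-Q)[1]))
# lid right edge bottom, rear
F1=atz(c,304,326,.0865);F2=atz(c,290+705/5,290+235/5,.0865);print(F1,F2,np.arctan2(*(F2-F1)[[1,0]]))
# fit engraver origin: handle mid in eng frame = (.072-.21,.0075)
for phi in(-.07,-.076,-.08,-.09):
    R=np.array([[np.cos(phi),-np.sin(phi)],[np.sin(phi),np.cos(phi)]])
    print(phi,((A+B)/2)[:2]-R@[-.138,.0075], atz(c,477,164,.0835)[:2]-R@[.072,.0075],'corner eng',R.T@(F1[:2]-(((A+B)/2)[:2]-R@[-.138,.0075])))
E
```

```text
[ 0.43871708 -0.08508614  0.084     ] [ 0.4287094  -0.19967627  0.084     ] 0.11502630086353355 [ 0.43371324 -0.1423812   0.084     ] yaw -0.08711348459953029
[ 0.48332382 -0.07441303  0.0865    ] [ 0.47208091 -0.19611652  0.0865    ] [ 0.45664428 -0.35446998  0.0865    ]
-0.09211804534686469
-0.09497805629832912
-0.09717507863667633
[ 0.45664428 -0.35446998  0.0865    ] [ 0.61163063 -0.36999157  0.0865    ] -0.09981531982173612
-0.07 [ 0.57085071 -0.15951495] [ 0.57051371 -0.15946983] corner eng [-0.10029102 -0.20246551]
-0.076 [ 0.57074544 -0.16033746] [ 0.57050034 -0.1590357 ] corner eng [-0.09903192 -0.20223548]
-0.08 [ 0.57067252 -0.16088544] [ 0.57049287 -0.15874624] corner eng [-0.09819329 -0.20207793]
-0.09 [ 0.57048063 -0.16225409] [ 0.57047927 -0.15802247] corner eng [-0.09609953 -0.20166939]
```

```bash
cat >> h.py <<'E'
PHI=-.093;ORG=np.array([.5705,-.162,0])
Re=Ro.from_euler('z',PHI)
def eng(p): return ORG+Re.apply(np.array(p,float))
YD=np.degrees(PHI)
E
python3 - <<'E'
from h import *
print(eng([-.138,.0075,.084]))
to([.4337,-.1424,.13],[180,0,90+YD])
import json
def rows(t0,t1,n):
    out=[]
    for t in np.linspace(t0,t1,n+1)[1:]:
        a=50*t/1.75; ar=np.radians(a)
        out.append((.21*(1-np.cos(t))+.008*np.sin(ar),-.21*np.sin(t)+.008*(np.cos(ar)-1),-a))
    return np.array(out)
r=rows(0,1.74,40);print(r.round(4).tolist())
E
```

```text
[ 0.43379285 -0.1417169   0.084     ]
shift [ 0.0172 -0.0364  0.2006] turn [0.03 0.01 5.37] dist 0.205
[[0.0004, -0.0091, -1.2429], [0.0011, -0.0183, -2.4857], [0.0023, -0.0273, -3.7286], [0.0039, -0.0364, -4.9714], [0.0058, -0.0454, -6.2143], [0.0082, -0.0543, -7.4571], [0.0109, -0.0631, -8.7], [0.014, -0.0717, -9.9429], [0.0174, -0.0803, -11.1857], [0.0213, -0.0887, -12.4286], [0.0255, -0.0969, -13.6714], [0.03, -0.105, -14.9143], [0.0349, -0.1128, -16.1571], [0.0401, -0.1205, -17.4], [0.0457, -0.1279, -18.6429], [0.0516, -0.1351, -19.8857], [0.0577, -0.1421, -21.1286], [0.0642, -0.1487, -22.3714], [0.0709, -0.1551, -23.6143], [0.0779, -0.1613, -24.8571], [0.0852, -0.1671, -26.1], [0.0927, -0.1726, -27.3429], [0.1005, -0.1777, -28.5857], [0.1084, -0.1826, -29.8286], [0.1165, -0.1871, -31.0714], [0.1249, -0.1913, -32.3143], [0.1334, -0.1951, -33.5571], [0.142, -0.1985, -34.8], [0.1508, -0.2016, -36.0429], [0.1597, -0.2043, -37.2857], [0.1687, -0.2066, -38.5286], [0.1778, -0.2085, -39.7714], [0.1869, -0.21, -41.0143], [0.1961, -0.2112, -42.2571], [0.2054, -0.212, -43.5], [0.2146, -0.2123, -44.7429], [0.2239, -0.2123, -45.9857], [0.2331, -0.2119, -47.2286], [0.2423, -0.211, -48.4714], [0.2515, -0.2098, -49.7143]]
```

play_rows --grip_force 20 --targets '[{"fingers": -0.06,"x": 0.017,"y": -0.036,"z": 0.18,"wx": 0,"wy": 0,"wz": 5.4},{"fingers": -0.06,"x": 0.017,"y": -0.036,"z": 0.18,"wx": 0,"wy": 0,"wz": 5.4},{"fingers": -0.06,"x": 0.017,"y": -0.036,"z": 0.18,"wx": 0,"wy": 0,"wz": 5.4},{"fingers": -0.06,"x": 0.017,"y": -0.036,"z": 0.18,"wx": 0,"wy": 0,"wz": 5.4},{"fingers": -0.06,"x": 0.017,"y": -0.036,"z": 0.18,"wx": 0,"wy": 0,"wz": 5.4},{"fingers": -0.06,"x": 0.017,"y": -0.036,"z": 0.18,"wx": 0,"wy": 0,"wz": 5.4}]'

```text
time: 4.37
ee_pos: [0.4314, -0.1419, 0.1461]
tcp_rot: [-179.6, -0.1, 84.6]
wrist_force: [-0.7, -0.3, 1.0]
opening: 0.0403
```

```bash
python3 - <<'E'
from h import *
p,d=bot.camera("wrist");cv2.imwrite("pics/w3.png",p)
to([.4337,-.1424,.076],[180,0,90+YD])
E
```

```text
shift [0.0001 0.0009 0.0732] turn [-0.14 -0.03 -0.06] dist 0.073
```

View pics/w3.png

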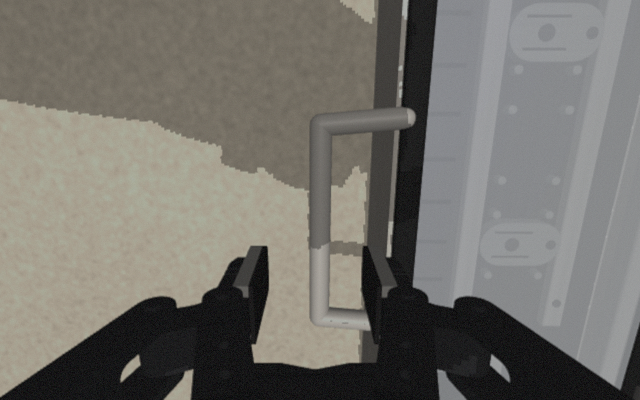

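play_rows --targets '[{"fingers": -0.06,"x": 0,"y": 0.003,"z": 0.025,"wx": 0,"wy": 0,"wz": 0},{"fingers": -0.06,"x": 0,"y": 0.003,"z": 0.05,"wx": 0,"wy": 0,"wz": 0},{"fingers": -0.06,"x": 0,"y": 0.003,"z": 0.073,"wx": 0,"wy": 0,"wz": 0},{"fingers": -0.06,"x": 0,"y": 0.003,"z": 0.073,"wx": 0,"wy": 0,"wz": 0},{"fingers": -1,"x": 0,"y": 0.003,"z": 0.073,"wx": 0,"wy": 0,"wz": 0},{"fingers": -1,"x": 0,"y": 0.003,"z": 0.073,"wx": 0,"wy": 0,"wz": 0},{"fingers": -1,"x": 0,"y": 0.003,"z": 0.073,"wx": 0,"wy": 0,"wz": 0},{"fingers": -1,"x": 0,"y": 0.003,"z": 0.073,"wx": 0,"wy": 0,"wz": 0},{"fingers": -1,"x": 0,"y": 0.003,"z": 0.073,"wx": 0,"wy": 0,"wz": 0}]'

```text
time: 5.17
ee_pos: [0.434, -0.1434, 0.0797]
tcp_rot: [-179.7, 0.0, 84.5]
wrist_force: [-25.6, 2.7, 14.2]
opening: 0.0115
```

```bash
python3 - <<'E'
from h import *
p,d=bot.camera("wrist");cv2.imwrite("pics/w4.png",p)
print(bot.get_obs())
E
```

```text
{'time': 5.2167, 'q': array([-18.21029285,  -7.46936835, -20.14182727,  77.65558983,
        -0.12320996,  77.24848336]), 'qd': array([ 0.00934729,  0.00685142, -0.00909135,  0.02150576,  0.02979749,
        0.07733718]), 'joint_efforts': array([ 2.71278642e+00, -3.35498035e+01,  5.14968574e+01, -1.04854211e+01,
        1.60733208e+00, -2.14237045e-02]), 'ee_pos': array([ 0.43399894, -0.14339827,  0.07965042]), 'tcp_rot': array([-1.79652847e+02,  4.77615240e-02,  8.45417212e+01]), 'wrist_force': array([-25.77096373,   2.28220522,  15.88960215]), 'torque': array([ 0.45546369,  5.17707567, -0.06296006]), 'opening': 0.011111353667927934}
```

View pics/w4.png

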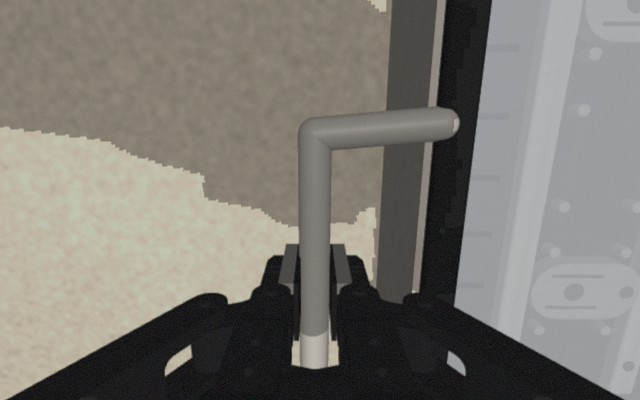

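play_rows --targets '[{"fingers": -1,"x": 0,"y": -0.001,"z": -0.006,"wx": 0,"wy": 0,"wz": 0},{"fingers": -1,"x": 0,"y": -0.0015,"z": -0.012,"wx": -0.6,"wy": 0,"wz": 0},{"fingers": -1,"x": 0,"y": -0.0015,"z": -0.018,"wx": -1.2,"wy": 0,"wz": 0},{"fingers": -1,"x": 0,"y": -0.0015,"z": -0.018,"wx": -1.2,"wy": 0,"wz": 0}]'

```text
time: 5.55
ee_pos: [0.4346, -0.1435, 0.098]
tcp_rot: [178.8, 0.0, 84.6]
wrist_force: [-11.0, 1.4, -0.2]
opening: 0.0108
```

```bash
python3 - <<'E'
from h import *
print(bot.get_obs()['wrist_force'],tool()[1],bot.get_obs()['torque'])
E
```

```text
[-11.04806747   1.37585794  -0.19468583] [ 0.43463433 -0.14345557  0.09798294] [ 0.17657037  2.13399869 -0.06604482]
```

```bash
cat >> h.py <<'E'
def arc(t0,t1,n,a0,a1,k=.0043,dy=0,dz=0):
    # rows in tool axes; a=tilt deg forward; at t0 tilt a0
    for i,t in enumerate(np.linspace(t0,t1,n+1)[1:]):
        a=a0+(a1-a0)*(i+1)/n
        s=np.array([-.21*(np.cos(t)-np.cos(t0)), .21*(np.sin(t)-np.sin(t0))]) # ex,z of bar
        ar,br=np.radians(a),np.radians(a0)
        s+=k*np.array([np.sin(ar)-np.sin(br),-np.cos(ar)+np.cos(br)])+np.array([dy,dz])
        # tool axes at a0: ty=(cos b, sin b) in (ex,z); tz=(sin b,-cos b)
        ty=np.array([np.cos(br),np.sin(br)]);tz=np.array([np.sin(br),-np.cos(br)])
        print('{"fingers": -1, "x": 0, "y": %.4f, "z": %.4f, "wx": %.1f, "wy": 0, "wz": 0},'%(s@ty,s@tz,a0-a))
E
python3 -c "
from h import *
arc(.087,.6,12,1.2,18,dy=-.001)"
```

```text
{"fingers": -1, "x": 0, "y": 0.0003, "z": -0.0089, "wx": -1.4, "wy": 0, "wz": 0},
{"fingers": -1, "x": 0, "y": 0.0019, "z": -0.0178, "wx": -2.8, "wy": 0, "wz": 0},
{"fingers": -1, "x": 0, "y": 0.0039, "z": -0.0265, "wx": -4.2, "wy": 0, "wz": 0},
{"fingers": -1, "x": 0, "y": 0.0063, "z": -0.0352, "wx": -5.6, "wy": 0, "wz": 0},
{"fingers": -1, "x": 0, "y": 0.0091, "z": -0.0438, "wx": -7.0, "wy": 0, "wz": 0},
{"fingers": -1, "x": 0, "y": 0.0122, "z": -0.0523, "wx": -8.4, "wy": 0, "wz": 0},
{"fingers": -1, "x": 0, "y": 0.0157, "z": -0.0606, "wx": -9.8, "wy": 0, "wz": 0},
{"fingers": -1, "x": 0, "y": 0.0195, "z": -0.0688, "wx": -11.2, "wy": 0, "wz": 0},
{"fingers": -1, "x": 0, "y": 0.0237, "z": -0.0768, "wx": -12.6, "wy": 0, "wz": 0},
{"fingers": -1, "x": 0, "y": 0.0282, "z": -0.0847, "wx": -14.0, "wy": 0, "wz": 0},
{"fingers": -1, "x": 0, "y": 0.0331, "z": -0.0923, "wx": -15.4, "wy": 0, "wz": 0},
{"fingers": -1, "x": 0, "y": 0.0382, "z": -0.0998, "wx": -16.8, "wy": 0, "wz": 0},
```

play_rows --targets '[{"fingers": -1,"x": 0,"y": 0.0003,"z": -0.009,"wx": -1.4,"wy": 0,"wz": 0},{"fingers": -1,"x": 0,"y": 0.002,"z": -0.018,"wx": -2.8,"wy": 0,"wz": 0},{"fingers": -1,"x": 0,"y": 0.004,"z": -0.0265,"wx": -4.2,"wy": 0,"wz": 0},{"fingers": -1,"x": 0,"y": 0.0063,"z": -0.035,"wx": -5.6,"wy": 0,"wz": 0},{"fingers": -1,"x": 0,"y": 0.009,"z": -0.044,"wx": -7.0,"wy": 0,"wz": 0},{"fingers": -1,"x": 0,"y": 0.012,"z": -0.052,"wx": -8.4,"wy": 0,"wz": 0},{"fingers": -1,"x": 0,"y": 0.0157,"z": -0.0605,"wx": -9.8,"wy": 0,"wz": 0},{"fingers": -1,"x": 0,"y": 0.0195,"z": -0.069,"wx": -11.2,"wy": 0,"wz": 0},{"fingers": -1,"x": 0,"y": 0.0237,"z": -0.077,"wx": -12.6,"wy": 0,"wz": 0},{"fingers": -1,"x": 0,"y": 0.028,"z": -0.0847,"wx": -14.0,"wy": 0,"wz": 0},{"fingers": -1,"x": 0,"y": 0.033,"z": -0.092,"wx": -15.4,"wy": 0,"wz": 0},{"fingers": -1,"x": 0,"y": 0.038,"z": -0.0998,"wx": -16.8,"wy": 0,"wz": 0}]'

```text
time: 6.55
ee_pos: [0.4686, -0.1468, 0.1992]
tcp_rot: [162.1, 0.1, 84.5]
wrist_force: [-22.9, 1.3, 12.9]
opening: 0.0112
```

```bash
python3 - <<'E'
from h import *
for i in range(1):
  p,d=bot.camera("scene");cv2.imwrite("pics/s5.png",p)
o,t,R=tool();print(o['wrist_force'],t,o['tcp_rot'],o['torque'])
H=eng([.072,.0075,.0835]);z=R.apply([0,0,1]);g=t-.0043*z;v=Re.inv().apply(g-H);print(v,np.hypot(v[0],v[2]),np.arctan2(v[2],-v[0]))
E
```

```text
[-25.49860902   2.8288297   17.65619065] [ 0.47002257 -0.14697412  0.20123169] [1.61789807e+02 1.00487882e-01 8.45076973e+01] [0.62983473 4.4452565  0.01167336]
[-0.17478236 -0.00185898  0.12181633] 0.21304481023044236 0.608682826169506
```

View pics/s5.png

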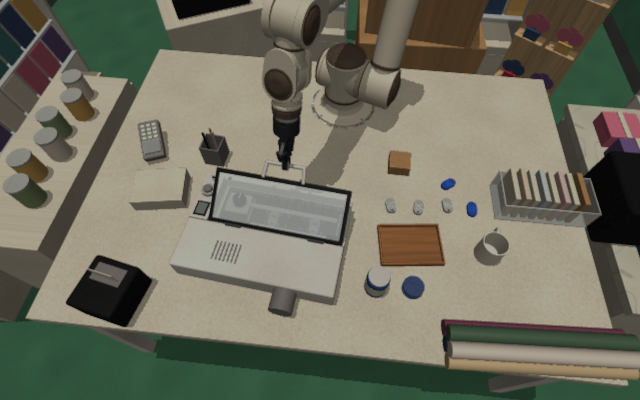

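```bash
python3 -c "
from h import *
arc(.609,1.2,14,18.2,32,dy=-.0025,dz=.0017)"
```

```text
{"fingers": -1, "x": 0, "y": 0.0054, "z": -0.0076, "wx": -1.0, "wy": 0, "wz": 0},
{"fingers": -1, "x": 0, "y": 0.0129, "z": -0.0124, "wx": -2.0, "wy": 0, "wz": 0},
{"fingers": -1, "x": 0, "y": 0.0206, "z": -0.0170, "wx": -3.0, "wy": 0, "wz": 0},
{"fingers": -1, "x": 0, "y": 0.0285, "z": -0.0212, "wx": -3.9, "wy": 0, "wz": 0},
{"fingers": -1, "x": 0, "y": 0.0365, "z": -0.0251, "wx": -4.9, "wy": 0, "wz": 0},
{"fingers": -1, "x": 0, "y": 0.0447, "z": -0.0287, "wx": -5.9, "wy": 0, "wz": 0},
{"fingers": -1, "x": 0, "y": 0.0530, "z": -0.0319, "wx": -6.9, "wy": 0, "wz": 0},
{"fingers": -1, "x": 0, "y": 0.0615, "z": -0.0347, "wx": -7.9, "wy": 0, "wz": 0},
{"fingers": -1, "x": 0, "y": 0.0701, "z": -0.0372, "wx": -8.9, "wy": 0, "wz": 0},
{"fingers": -1, "x": 0, "y": 0.0788, "z": -0.0394, "wx": -9.9, "wy": 0, "wz": 0},
{"fingers": -1, "x": 0, "y": 0.0875, "z": -0.0412, "wx": -10.8, "wy": 0, "wz": 0},
{"fingers": -1, "x": 0, "y": 0.0963, "z": -0.0426, "wx": -11.8, "wy": 0, "wz": 0},
{"fingers": -1, "x": 0, "y": 0.1052, "z": -0.0436, "wx": -12.8, "wy": 0, "wz": 0},
{"fingers": -1, "x": 0, "y": 0.1141, "z": -0.0443, "wx": -13.8, "wy": 0, "wz": 0},
```

play_rows --targets '[{"fingers": -1,"x": 0,"y": 0.005,"z": -0.0075,"wx": -1.0,"wy": 0,"wz": 0},{"fingers": -1,"x": 0,"y": 0.013,"z": -0.0125,"wx": -2.0,"wy": 0,"wz": 0},{"fingers": -1,"x": 0,"y": 0.0206,"z": -0.017,"wx": -3.0,"wy": 0,"wz": 0},{"fingers": -1,"x": 0,"y": 0.0285,"z": -0.021,"wx": -3.9,"wy": 0,"wz": 0},{"fingers": -1,"x": 0,"y": 0.0365,"z": -0.025,"wx": -4.9,"wy": 0,"wz": 0},{"fingers": -1,"x": 0,"y": 0.0447,"z": -0.0287,"wx": -5.9,"wy": 0,"wz": 0},{"fingers": -1,"x": 0,"y": 0.053,"z": -0.032,"wx": -6.9,"wy": 0,"wz": 0},{"fingers": -1,"x": 0,"y": 0.0615,"z": -0.0347,"wx": -7.9,"wy": 0,"wz": 0}]'

```text
time: 7.27
ee_pos: [0.5196, -0.1518, 0.2509]
tcp_rot: [153.9, 0.1, 84.5]
wrist_force: [-1.6, -3.2, 1.2]
opening: 0.011
```

```bash
cat >>h.py <<'E'
def lidstate(k=.0043):
    o,t,R=tool();f=Re.inv().apply(o['wrist_force'])
    H=eng([.072,.0075,.0835]);z=R.apply([0,0,1]);g=t-k*z;v=Re.inv().apply(g-H);th=np.arctan2(v[2],-v[0])
    rad=np.array([-np.cos(th),0,np.sin(th)]);tan=np.array([np.sin(th),0,np.cos(th)])
    print('th',th.round(3),'r',np.hypot(v[0],v[2]).round(4),'Frad',(f@rad).round(1),'Ftan',(f@tan).round(1),'tcp',t.round(4),'rot',o['tcp_rot'].round(1),'tilt',np.degrees(np.arctan2((Re.inv().apply(z))[0],-z[2])).round(1),'t',o['time'],'op',round(o['opening'],4))
E
python3 -c "
from h import *
lidstate();lidstate(.008)"
```

```text
th 0.938 r 0.2123 Frad 1.7 Ftan -0.3 tcp [ 0.5196 -0.1518  0.2509] rot [1.539e+02 1.000e-01 8.450e+01] tilt 26.1 t 7.2667 op 0.011
th 0.941 r 0.216 Frad 1.7 Ftan -0.3 tcp [ 0.5196 -0.1518  0.2509] rot [1.539e+02 1.000e-01 8.450e+01] tilt 26.1 t 7.2667 op 0.011
```

```bash
sed -i 's/\.21\*(/RR*(/g; s/^PHI/RR=.212;PHI/' h.py; python3 -c "
from h import *
arc(.938,1.4,12,26.1,40)"
```

```text
{"fingers": -1, "x": 0, "y": 0.0081, "z": -0.0013, "wx": -1.2, "wy": 0, "wz": 0},
{"fingers": -1, "x": 0, "y": 0.0163, "z": -0.0023, "wx": -2.3, "wy": 0, "wz": 0},
{"fingers": -1, "x": 0, "y": 0.0246, "z": -0.0029, "wx": -3.5, "wy": 0, "wz": 0},
{"fingers": -1, "x": 0, "y": 0.0328, "z": -0.0033, "wx": -4.6, "wy": 0, "wz": 0},
{"fingers": -1, "x": 0, "y": 0.0410, "z": -0.0033, "wx": -5.8, "wy": 0, "wz": 0},
{"fingers": -1, "x": 0, "y": 0.0493, "z": -0.0030, "wx": -6.9, "wy": 0, "wz": 0},
{"fingers": -1, "x": 0, "y": 0.0575, "z": -0.0025, "wx": -8.1, "wy": 0, "wz": 0},
{"fingers": -1, "x": 0, "y": 0.0657, "z": -0.0016, "wx": -9.3, "wy": 0, "wz": 0},
{"fingers": -1, "x": 0, "y": 0.0739, "z": -0.0004, "wx": -10.4, "wy": 0, "wz": 0},
{"fingers": -1, "x": 0, "y": 0.0820, "z": 0.0011, "wx": -11.6, "wy": 0, "wz": 0},
{"fingers": -1, "x": 0, "y": 0.0900, "z": 0.0030, "wx": -12.7, "wy": 0, "wz": 0},
{"fingers": -1, "x": 0, "y": 0.0980, "z": 0.0051, "wx": -13.9, "wy": 0, "wz": 0},
```

play_rows --targets '[{"fingers": -1,"x": 0,"y": 0.008,"z": -0.0013,"wx": -1.2,"wy": 0,"wz": 0},{"fingers": -1,"x": 0,"y": 0.0163,"z": -0.0023,"wx": -2.3,"wy": 0,"wz": 0},{"fingers": -1,"x": 0,"y": 0.0246,"z": -0.003,"wx": -3.5,"wy": 0,"wz": 0},{"fingers": -1,"x": 0,"y": 0.0328,"z": -0.0033,"wx": -4.6,"wy": 0,"wz": 0},{"fingers": -1,"x": 0,"y": 0.041,"z": -0.0033,"wx": -5.8,"wy": 0,"wz": 0},{"fingers": -1,"x": 0,"y": 0.0493,"z": -0.003,"wx": -6.9,"wy": 0,"wz": 0},{"fingers": -1,"x": 0,"y": 0.0575,"z": -0.0025,"wx": -8.1,"wy": 0,"wz": 0},{"fingers": -1,"x": 0,"y": 0.0657,"z": -0.0016,"wx": -9.3,"wy": 0,"wz": 0},{"fingers": -1,"x": 0,"y": 0.074,"z": -0.0004,"wx": -10.4,"wy": 0,"wz": 0},{"fingers": -1,"x": 0,"y": 0.082,"z": 0.001,"wx": -11.6,"wy": 0,"wz": 0},{"fingers": -1,"x": 0,"y": 0.09,"z": 0.003,"wx": -12.7,"wy": 0,"wz": 0},{"fingers": -1,"x": 0,"y": 0.098,"z": 0.005,"wx": -13.9,"wy": 0,"wz": 0}]'

```text
time: 8.27
ee_pos: [0.6096, -0.1602, 0.2873]
tcp_rot: [140.1, 0.0, 84.5]
wrist_force: [-1.7, -3.1, 1.1]
opening: 0.0108
```

```bash
python3 -c "
from h import *
lidstate();print(bot.get_obs()['q'].round(1))
arc(1.4,1.72,9,40,48)"
```

```text
th 1.399 r 0.2102 Frad 1.3 Ftan -1.2 tcp [ 0.6096 -0.1602  0.2873] rot [140.1   0.   84.5] tilt 39.9 t 8.2667 op 0.0108
[-18.3 -21.  -18.7  53.1   8.2  80.1]
{"fingers": -1, "x": 0, "y": 0.0065, "z": 0.0039, "wx": -0.9, "wy": 0, "wz": 0},
{"fingers": -1, "x": 0, "y": 0.0129, "z": 0.0080, "wx": -1.8, "wy": 0, "wz": 0},
{"fingers": -1, "x": 0, "y": 0.0191, "z": 0.0124, "wx": -2.7, "wy": 0, "wz": 0},
{"fingers": -1, "x": 0, "y": 0.0252, "z": 0.0170, "wx": -3.6, "wy": 0, "wz": 0},
{"fingers": -1, "x": 0, "y": 0.0310, "z": 0.0217, "wx": -4.4, "wy": 0, "wz": 0},
{"fingers": -1, "x": 0, "y": 0.0368, "z": 0.0267, "wx": -5.3, "wy": 0, "wz": 0},
{"fingers": -1, "x": 0, "y": 0.0423, "z": 0.0319, "wx": -6.2, "wy": 0, "wz": 0},
{"fingers": -1, "x": 0, "y": 0.0477, "z": 0.0373, "wx": -7.1, "wy": 0, "wz": 0},
{"fingers": -1, "x": 0, "y": 0.0528, "z": 0.0428, "wx": -8.0, "wy": 0, "wz": 0},
```

play_rows --targets '[{"fingers": -1,"x": 0,"y": 0.0065,"z": 0.004,"wx": -0.9,"wy": 0,"wz": 0},{"fingers": -1,"x": 0,"y": 0.013,"z": 0.008,"wx": -1.8,"wy": 0,"wz": 0},{"fingers": -1,"x": 0,"y": 0.019,"z": 0.0124,"wx": -2.7,"wy": 0,"wz": 0},{"fingers": -1,"x": 0,"y": 0.025,"z": 0.017,"wx": -3.6,"wy": 0,"wz": 0},{"fingers": -1,"x": 0,"y": 0.031,"z": 0.0217,"wx": -4.4,"wy": 0,"wz": 0},{"fingers": -1,"x": 0,"y": 0.037,"z": 0.0267,"wx": -5.3,"wy": 0,"wz": 0},{"fingers": -1,"x": 0,"y": 0.0423,"z": 0.032,"wx": -6.2,"wy": 0,"wz": 0},{"fingers": -1,"x": 0,"y": 0.0477,"z": 0.0373,"wx": -7.1,"wy": 0,"wz": 0},{"fingers": -1,"x": 0,"y": 0.053,"z": 0.043,"wx": -8.0,"wy": 0,"wz": 0}]'

```text
time: 9.02
ee_pos: [0.6776, -0.1665, 0.2877]
tcp_rot: [132.1, 0.0, 84.6]
wrist_force: [-1.0, -4.4, 0.2]
opening: 0.0108
```

```bash
python3 -c "
from h import *
lidstate();print(bot.get_obs()['q'].round(1))
p,d=bot.camera('scene');cv2.imwrite('pics/s6.png',cv2.resize(p[120:320,130:400],None,fx=2.9,fy=2.9))"
```

```text
th 1.723 r 0.2095 Frad 0.1 Ftan -0.6 tcp [ 0.6776 -0.1665  0.2877] rot [132.1   0.   84.6] tilt 47.9 t 9.0167 op 0.0108
[-17.2 -17.8 -20.8  39.7   8.7  82. ]
```

View pics/s6.png

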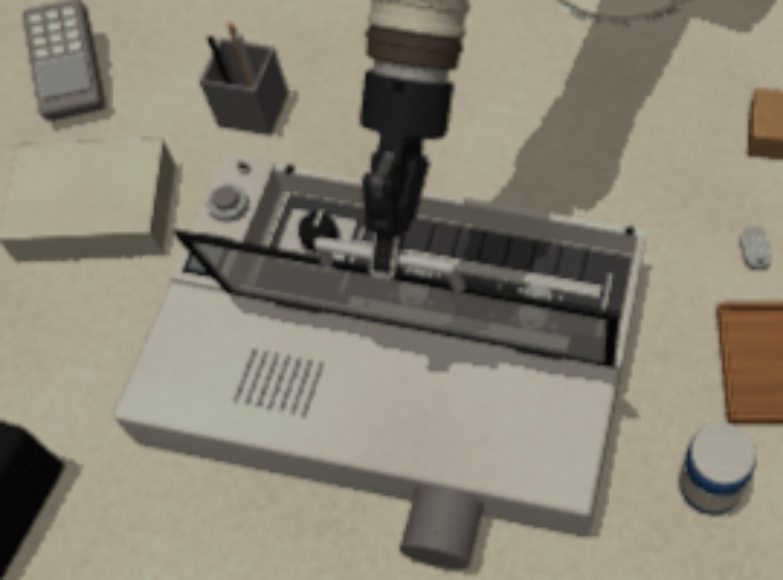

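play_rows --targets '[{"fingers": -1,"x": 0,"y": 0.002,"z": 0.002,"wx": 0,"wy": 0,"wz": 0},{"fingers": -0.1,"x": 0,"y": 0.002,"z": 0.002,"wx": 0,"wy": 0,"wz": 0},{"fingers": -0.1,"x": 0,"y": 0.002,"z": 0.002,"wx": 0,"wy": 0,"wz": 0},{"fingers": -0.1,"x": 0,"y": 0.002,"z": 0.002,"wx": 0,"wy": 0,"wz": 0},{"fingers": -0.1,"x": 0,"y": 0.002,"z": -0.02,"wx": 0,"wy": 0,"wz": 0},{"fingers": -0.1,"x": 0,"y": 0.002,"z": -0.05,"wx": 0,"wy": 0,"wz": 0},{"fingers": -0.1,"x": 0,"y": 0.002,"z": -0.08,"wx": 0,"wy": 0,"wz": 0},{"fingers": -0.1,"x": 0,"y": 0.002,"z": -0.12,"wx": 0,"wy": 0,"wz": 0},{"fingers": -0.1,"x": 0,"y": 0.002,"z": -0.12,"wx": 0,"wy": 0,"wz": 0}]'

```text
time: 9.82
ee_pos: [0.5875, -0.1574, 0.3779]
tcp_rot: [131.6, 0.1, 84.6]
wrist_force: [0.6, -0.7, 2.1]
opening: 0.0385
```

```bash
python3 -c "
from h import *
lidstate();print(bot.get_obs()['q'].round(1))
p,d=bot.camera('scene');cv2.imwrite('pics/s7.png',cv2.resize(p[120:320,130:400],None,fx=2.9,fy=2.9))
p,d=bot.camera('wrist');cv2.imwrite('pics/w7.png',p)
print(eng([-.032,-.14,.063]))
to(eng([-.06,-.06,.25]),[180,0,135])
"
```

```text
th 1.376 r 0.303 Frad 1.9 Ftan 1.0 tcp [ 0.5875 -0.1574  0.3779] rot [1.316e+02 1.000e-01 8.460e+01] tilt 48.4 t 9.8167 op 0.0385
[-19.8 -28.8 -18.4  53.   10.6  80.3]
[ 0.52563704 -0.29842329  0.063     ]
shift [-0.066  -0.1431  0.0235] turn [ 44.82  21.14 -47.32] dist 0.159
```

View pics/s7.png

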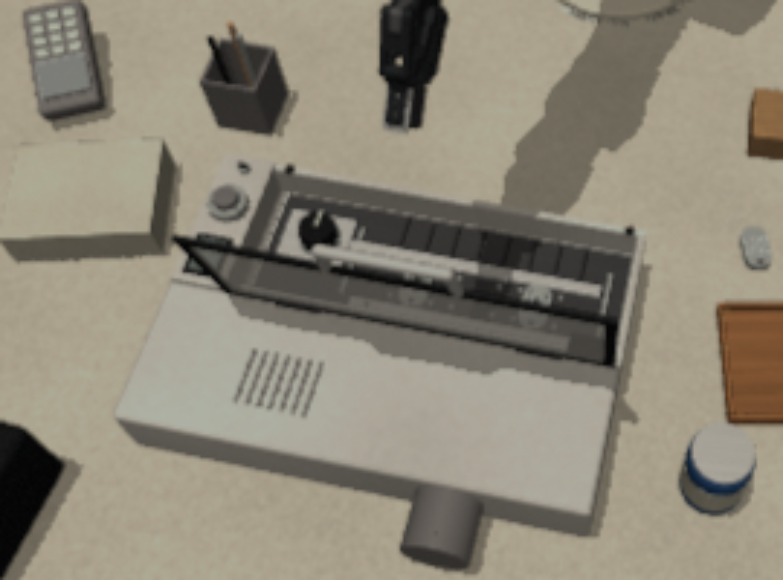

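View pics/w7.png

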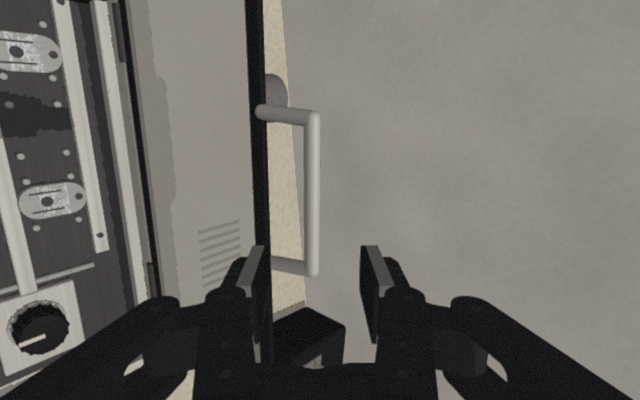

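```bash
python3 - <<'E'
from h import *
c=bot.get_calibration("wrist")
for n,u,v,z in(("knobtop",38,327,.073),("tagM",53,200,.045),("tagL",24,52,.045),("fixedjaw near end",101,250,.043),("fixedjaw rear corner",107,247,.043)):
    w=atz(c,u,v,z);print(n,w.round(4),Re.inv().apply(w-ORG).round(4))
for r in bot.place_of("knob_grip","wrist")[:2]+bot.place_of("clamp_space","wrist")[:2]+bot.place_of("done_1","wrist")[:3]: print(r)
E
python3 - <<'E'
import cv2
p=cv2.imread("pics/w7.png")
cv2.imwrite("pics/w7a.png",cv2.resize(p[0:390,0:170],None,fx=1.5,fy=1.5,interpolation=cv2.INTER_CUBIC))
E
```

```text
knobtop [ 0.5208 -0.2883  0.073 ] [-0.0378 -0.1304  0.073 ]
tagM [ 0.5678 -0.1817  0.045 ] [-0.0009 -0.0199  0.045 ]
tagL [ 0.5817 -0.0479  0.045 ] [0.0006 0.1146 0.045 ]
fixedjaw near end [ 0.5954 -0.2491  0.043 ] [ 0.0328 -0.0844  0.043 ]
fixedjaw rear corner [ 0.6018 -0.2482  0.043 ] [ 0.0391 -0.0829  0.043 ]
{'point': [329.5, 43.3], 'confidence': 0.76}
{'point': [130.0, 37.8], 'confidence': 0.64}
{'point': [198.9, 53.7], 'confidence': 0.94}
{'point': [49.9, 24.0], 'confidence': 0.89}
```

View pics/w7a.png

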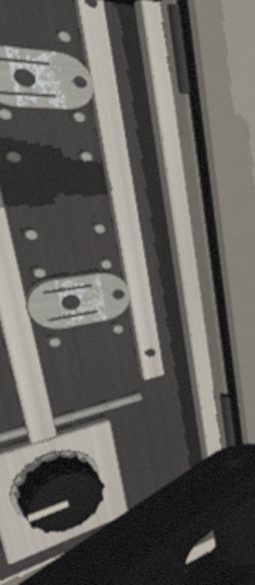

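```bash
python3 - <<'E'
from h import *
to(eng([-.03,-.16,.27]),[180,0,90+YD])
E
```

```text
shift [-0.1662 -0.1048  0.0296] turn [ 4.769e+01 -1.000e-02 -8.000e-02] dist 0.199
```

play_rows --targets '[{"fingers": 0.3,"x": -0.166,"y": -0.105,"z": 0.03,"wx": 47.7,"wy": 0,"wz": 0},{"fingers": 0.3,"x": -0.166,"y": -0.105,"z": 0.03,"wx": 47.7,"wy": 0,"wz": 0},{"fingers": 0.3,"x": -0.166,"y": -0.105,"z": 0.03,"wx": 47.7,"wy": 0,"wz": 0},{"fingers": 0.3,"x": -0.166,"y": -0.105,"z": 0.03,"wx": 47.7,"wy": 0,"wz": 0},{"fingers": 0.3,"x": -0.166,"y": -0.105,"z": 0.03,"wx": 47.7,"wy": 0,"wz": 0},{"fingers": 0.3,"x": -0.166,"y": -0.105,"z": 0.03,"wx": 47.7,"wy": 0,"wz": 0},{"fingers": 0.3,"x": -0.166,"y": -0.105,"z": 0.03,"wx": 47.7,"wy": 0,"wz": 0},{"fingers": 0.3,"x": -0.166,"y": -0.105,"z": 0.03,"wx": 47.7,"wy": 0,"wz": 0},{"fingers": 0.3,"x": -0.166,"y": -0.105,"z": 0.03,"wx": 47.7,"wy": 0,"wz": 0},{"fingers": 0.3,"x": -0.166,"y": -0.105,"z": 0.03,"wx": 47.7,"wy": 0,"wz": 0}]'

```text
time: 10.9
ee_pos: [0.5262, -0.3184, 0.2705]
tcp_rot: [179.8, -0.0, 84.6]
wrist_force: [0.2, 0.3, 0.9]
opening: 0.0555
```

```bash
python3 - <<'E'
from h import *
o,t,R=tool();print(t,o['tcp_rot'])
c=bot.get_calibration("wrist");p,d=bot.camera("wrist");cv2.imwrite("pics/w8.png",p)
q=p.copy()
for e in([.002,-.02,.045],[.002,.12,.045],[.002,.05,.035],[-.032,-.14,.073],[.028,-.02,.043],[-.028,-.02,.043]):
    u=proj(c,eng(e));cv2.drawMarker(q,tuple(int(x) for x in u.round()),(0,0,255),cv2.MARKER_CROSS,10,1)
for i in(-1,1):
  for j in(-1,1):
   for y in(-.07,0,.07):
    u=proj(c,eng([.002+i*.018,.05+y+j*.023,.043]));cv2.circle(q,tuple(int(x) for x in u.round()),2,(0,255,0),-1)
cv2.imwrite("pics/w8a.png",cv2.resize(q[0:300,180:500],None,fx=2,fy=2,interpolation=cv2.INTER_CUBIC))
E
```

```text
[ 0.52616152 -0.31836733  0.27047508] [ 1.79815609e+02 -3.15865338e-02  8.46122066e+01]
```

View pics/w8.png

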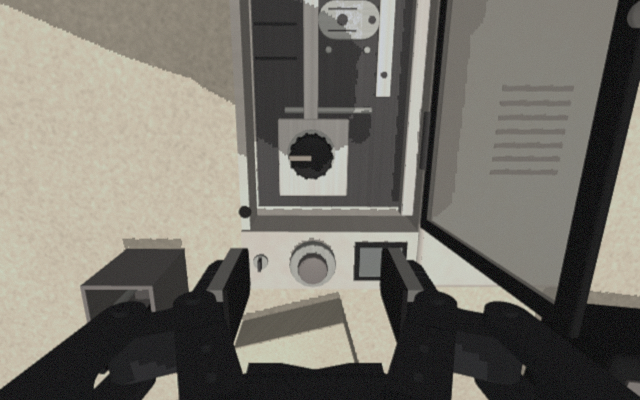

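View pics/w8a.png

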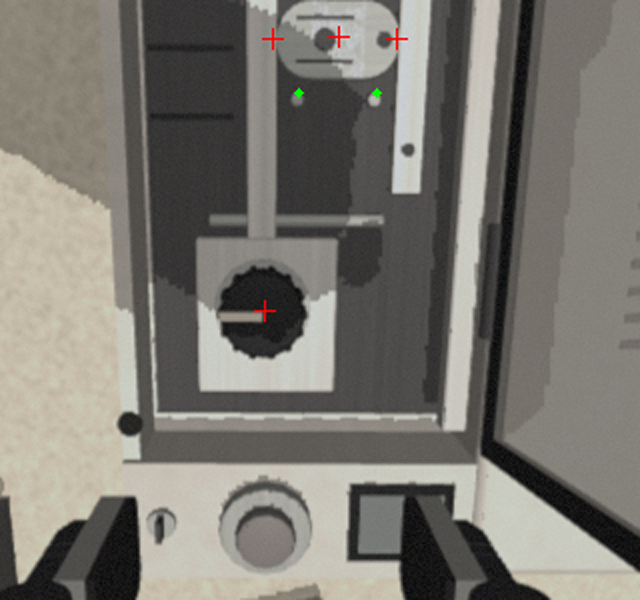

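```bash
sed -i 's/ORG=np.array(\[.5705,-.162,0\])/ORG=np.array([.5701,-.163,0])/' h.py; python3 - <<'E'
from h import *
to(eng([-.032,-.14,.055]),[180,0,90+YD])
E
```

```text
shift [ 0.0187 -0.0032  0.2166] turn [ 0.25  0.01 -0.07] dist 0.217
```

play_rows --grip_force 60 --targets '[{"fingers": 0.3,"x": 0.0187,"y": -0.003,"z": 0.04,"wx": 0,"wy": 0,"wz": 0},{"fingers": 0.3,"x": 0.0187,"y": -0.003,"z": 0.08,"wx": 0,"wy": 0,"wz": 0},{"fingers": 0.3,"x": 0.0187,"y": -0.003,"z": 0.12,"wx": 0,"wy": 0,"wz": 0},{"fingers": 0.3,"x": 0.0187,"y": -0.003,"z": 0.155,"wx": 0,"wy": 0,"wz": 0},{"fingers": 0.3,"x": 0.0187,"y": -0.003,"z": 0.175,"wx": 0,"wy": 0,"wz": 0},{"fingers": 0.3,"x": 0.0187,"y": -0.003,"z": 0.195,"wx": 0,"wy": 0,"wz": 0},{"fingers": 0.3,"x": 0.0187,"y": -0.003,"z": 0.21,"wx": 0,"wy": 0,"wz": 0},{"fingers": 0.3,"x": 0.0187,"y": -0.003,"z": 0.2165,"wx": 0,"wy": 0,"wz": 0},{"fingers": 0.3,"x": 0.0187,"y": -0.003,"z": 0.2165,"wx": 0,"wy": 0,"wz": 0}]'

```text
time: 11.7
ee_pos: [0.524, -0.2992, 0.0547]
tcp_rot: [179.8, -0.0, 84.6]
wrist_force: [-0.5, -0.1, 0.3]
opening: 0.0555
```

play_rows --grip_force 60 --targets '[{"fingers": -0.3,"x": 0,"y": 0,"z": 0,"wx": 0,"wy": 0,"wz": 0},{"fingers": -0.3,"x": 0,"y": 0,"z": 0,"wx": 0,"wy": 0,"wz": 0},{"fingers": -0.3,"x": 0,"y": 0,"z": 0,"wx": 0,"wy": 0,"wz": 0},{"fingers": -0.3,"x": 0,"y": 0,"z": 0,"wx": 0,"wy": 0,"wz": 0}]'

```text
time: 12.03
ee_pos: [0.5248, -0.3, 0.057]
tcp_rot: [179.8, 0.1, 84.6]
wrist_force: [-6.8, 2.3, 6.1]
opening: 0.0382
```

```bash
python3 - <<'E'
from h import *
p,d=bot.camera("wrist");cv2.imwrite("pics/w9.png",p);print(bot.get_obs()['wrist_force'])
E
```

```text
[-6.76914563  1.58956465  5.60058158]
```

View pics/w9.png

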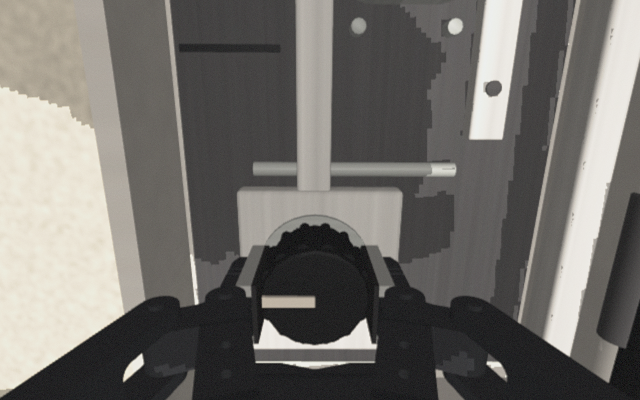

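play_rows --grip_force 60 --targets '[{"fingers": -0.5,"x": 0,"y": 0,"z": 0,"wx": 0,"wy": 0,"wz": -5},{"fingers": -0.5,"x": 0,"y": 0,"z": 0,"wx": 0,"wy": 0,"wz": -10},{"fingers": -0.5,"x": 0,"y": 0,"z": 0,"wx": 0,"wy": 0,"wz": -16},{"fingers": -0.5,"x": 0,"y": 0,"z": 0,"wx": 0,"wy": 0,"wz": -22},{"fingers": -0.5,"x": 0,"y": 0,"z": 0,"wx": 0,"wy": 0,"wz": -28},{"fingers": -0.5,"x": 0,"y": 0,"z": 0,"wx": 0,"wy": 0,"wz": -34},{"fingers": -0.5,"x": 0,"y": 0,"z": 0,"wx": 0,"wy": 0,"wz": -40},{"fingers": -0.5,"x": 0,"y": 0,"z": 0,"wx": 0,"wy": 0,"wz": -46},{"fingers": -0.5,"x": 0,"y": 0,"z": 0,"wx": 0,"wy": 0,"wz": -52},{"fingers": -0.5,"x": 0,"y": 0,"z": 0,"wx": 0,"wy": 0,"wz": -58},{"fingers": -0.5,"x": 0,"y": 0,"z": 0,"wx": 0,"wy": 0,"wz": -64},{"fingers": -0.5,"x": 0,"y": 0,"z": 0,"wx": 0,"wy": 0,"wz": -70},{"fingers": -0.5,"x": 0,"y": 0,"z": 0,"wx": 0,"wy": 0,"wz": -75},{"fingers": -0.5,"x": 0,"y": 0,"z": 0,"wx": 0,"wy": 0,"wz": -77},{"fingers": -0.5,"x": 0,"y": 0,"z": 0,"wx": 0,"wy": 0,"wz": -77}]'

```text
time: 13.33
ee_pos: [0.5232, -0.3009, 0.057]
tcp_rot: [-179.8, 0.0, 161.6]
wrist_force: [-15.7, -3.0, 8.5]
opening: 0.0382
```

```bash
python3 - <<'E'
from h import *
p,d=bot.camera("wrist");cv2.imwrite("pics/w10.png",p);o=bot.get_obs();print(o['wrist_force'],o['torque'])
E
```

```text
[-14.70081807  -2.67100839   8.59935336] [-0.46712424  2.94548683  0.0616535 ]
```

View pics/w10.png

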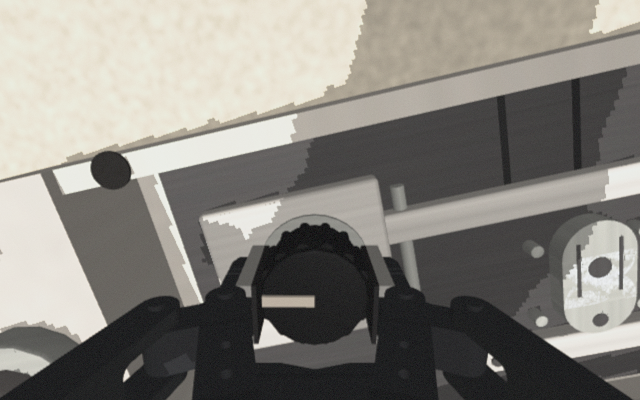

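play_rows --targets '[{"fingers": 0.3,"x": 0,"y": 0,"z": 0,"wx": 0,"wy": 0,"wz": -77},{"fingers": 0.3,"x": 0,"y": 0,"z": 0,"wx": 0,"wy": 0,"wz": 0},{"fingers": 0.3,"x": 0,"y": 0,"z": 0,"wx": 0,"wy": 0,"wz": 0},{"fingers": 0.3,"x": 0,"y": 0,"z": -0.04,"wx": 0,"wy": 0,"wz": 0},{"fingers": 0.3,"x": 0,"y": 0,"z": -0.08,"wx": 0,"wy": 0,"wz": 0},{"fingers": 0.3,"x": 0,"y": 0,"z": -0.12,"wx": 0,"wy": 0,"wz": 0},{"fingers": 0.3,"x": 0,"y": 0,"z": -0.12,"wx": 0,"wy": 0,"wz": 0}]'

```text
time: 13.97
ee_pos: [0.5272, -0.301, 0.1849]
tcp_rot: [-179.9, 0.8, 161.6]
wrist_force: [1.0, -0.2, 1.9]
opening: 0.0555
```

```bash
python3 - <<'E'
from h import *
o,t,R=tool();print(t,o['tcp_rot'],o['q'])
p,d=bot.camera("wrist");cv2.imwrite("pics/w11.png",p)
to(eng([.002,-.02,.13]),[180,0,180+YD])
E
```

```text
[ 0.52715226 -0.30103625  0.18492707] [-179.87967627    0.84073252  161.61627925] [-2.97505582e+01  1.12195593e+01  1.06686208e+01  8.86011052e+01
  4.77300662e-02 -1.13656014e+01]
shift [-0.0035  0.1255  0.0511] turn [ -0.16   0.65 -13.06] dist 0.136
```

View pics/w11.png

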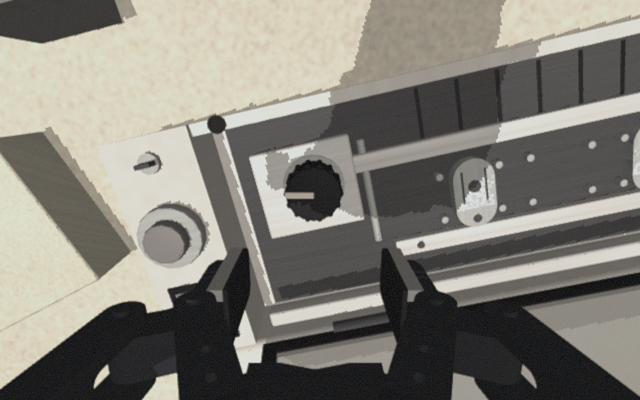

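play_rows --grip_force 40 --targets '[{"fingers": 0.13,"x": -0.0035,"y": 0.1255,"z": 0.0,"wx": 0,"wy": 0.65,"wz": -13},{"fingers": 0.13,"x": -0.0035,"y": 0.1255,"z": 0.05,"wx": 0,"wy": 0.65,"wz": -13},{"fingers": 0.13,"x": -0.0035,"y": 0.1255,"z": 0.05,"wx": 0,"wy": 0.65,"wz": -13},{"fingers": 0.13,"x": -0.0035,"y": 0.1255,"z": 0.05,"wx": 0,"wy": 0.65,"wz": -13},{"fingers": 0.13,"x": -0.0035,"y": 0.1255,"z": 0.05,"wx": 0,"wy": 0.65,"wz": -13},{"fingers": 0.13,"x": -0.0035,"y": 0.1255,"z": 0.05,"wx": 0,"wy": 0.65,"wz": -13}]'

```text
time: 14.52
ee_pos: [0.5678, -0.1815, 0.1248]
tcp_rot: [179.9, -0.6, 174.7]
wrist_force: [-0.3, 0.5, 0.6]
opening: 0.0486
```

```bash
python3 - <<'E'
from h import *
o,t,R=tool();print(t,o['tcp_rot'])
c=bot.get_calibration("wrist");p,d=bot.camera("wrist");cv2.imwrite("pics/w12.png",p)
for r in bot.place_of("done_1","wrist")[:3]:
    v,u=r['point'];w=atz(c,u,v,.035);print(r,w,Re.inv().apply(w-ORG))
q=p.copy()
for e in([.002,-.02,.045],[.002,.12,.045]):
    cv2.drawMarker(q,tuple(int(x) for x in proj(c,eng(e)).round()),(0,0,255),cv2.MARKER_CROSS,10,1)
for i in(-1,1):
  for j in(-1,1):
   for y in(-.07,0,.07):
    cv2.circle(q,tuple(int(x) for x in proj(c,eng([.002+i*.018,.05+y+j*.023,.043])).round()),2,(0,255,0),-1)
cv2.imwrite("pics/w12a.png",q)
E
```

```text
[ 0.56776431 -0.18148276  0.12477149] [179.93985989  -0.57220373 174.66449685]
{'point': [215.7, 521.7], 'confidence': 0.93} [ 0.58318466 -0.04725656  0.035     ] [0.00227949 0.11645839 0.035     ]
{'point': [216.2, 314.1], 'confidence': 0.73} [ 0.5707995  -0.18166947  0.035     ] [ 0.00243023 -0.01852384  0.035     ]
```

View pics/w12a.png

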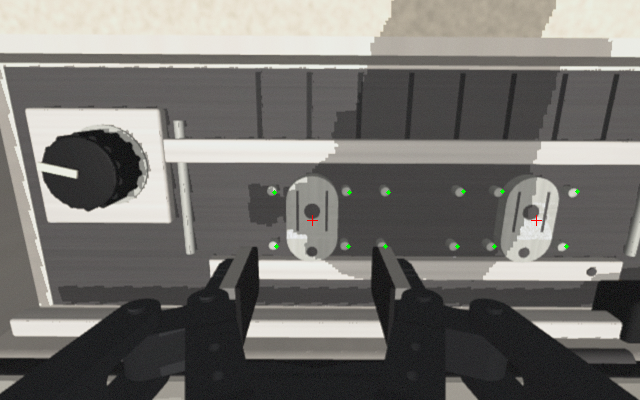

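```bash
python3 - <<'E'
from h import *
to(eng([.002,-.0195,.046]),[180,0,180+YD])
E
```

```text
shift [-0.0029  0.0004  0.0799] turn [ 0.04 -0.46 -0.13] dist 0.08
```

play_rows --grip_force 40 --targets '[{"fingers": 0.13,"x": -0.003,"y": 0.0,"z": 0.03,"wx": 0,"wy": -0.5,"wz": 0},{"fingers": 0.13,"x": -0.003,"y": 0.0,"z": 0.055,"wx": 0,"wy": -0.5,"wz": 0},{"fingers": 0.13,"x": -0.003,"y": 0.0,"z": 0.07,"wx": 0,"wy": -0.5,"wz": 0},{"fingers": 0.13,"x": -0.003,"y": 0.0,"z": 0.08,"wx": 0,"wy": -0.5,"wz": 0},{"fingers": 0.13,"x": -0.003,"y": 0.0,"z": 0.08,"wx": 0,"wy": -0.5,"wz": 0}]'

```text
time: 15.03
ee_pos: [0.5699, -0.1833, 0.0447]
tcp_rot: [179.9, -0.0, 174.5]
wrist_force: [0.3, 0.1, -0.2]
opening: 0.0485
```

play_rows --grip_force 40 --targets '[{"fingers": -0.6,"x": 0,"y": 0,"z": 0,"wx": 0,"wy": 0,"wz": 0},{"fingers": -0.6,"x": 0,"y": 0,"z": 0,"wx": 0,"wy": 0,"wz": 0},{"fingers": -0.6,"x": 0,"y": 0,"z": 0,"wx": 0,"wy": 0,"wz": 0},{"fingers": -0.6,"x": 0,"y": 0,"z": 0,"wx": 0,"wy": 0,"wz": 0},{"fingers": -0.6,"x": 0,"y": 0,"z": 0,"wx": 0,"wy": 0,"wz": 0}]'

```text
time: 15.45
ee_pos: [0.5705, -0.1829, 0.0461]
tcp_rot: [-180.0, 0.1, 174.5]
wrist_force: [-3.1, -3.7, 6.3]
opening: 0.0308
```

```bash
python3 - <<'E'
from h import *
c=bot.get_calibration("wrist");p,d=bot.camera("wrist");cv2.imwrite("pics/w13.png",p);o=bot.get_obs();print(o['wrist_force'],o['torque'])
E
```

```text
[-3.05883499 -2.63608156  6.78214262] [-0.68650014  0.50389374 -0.04971974]
```

View pics/w13.png

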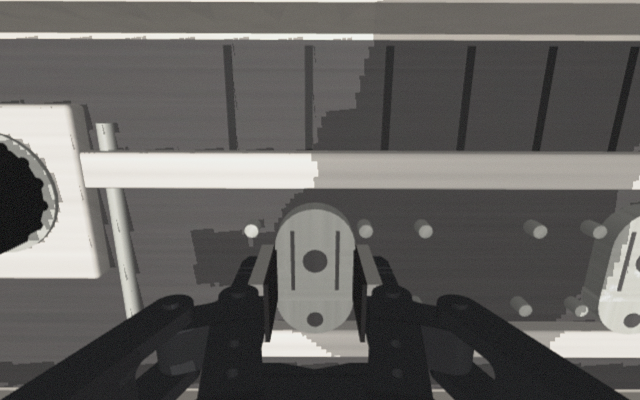

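```bash
python3 - <<'E'
from h import *
o,t,R=tool()
s=R.inv().apply(np.array([.597,.222,.13])-t);print(s)
E
```

```text
[ 0.01205623  0.40553007 -0.08403084]
```

play_rows --targets '[{"fingers": -0.6,"x": 0,"y": 0,"z": -0.015,"wx": 0,"wy": 0,"wz": 0},{"fingers": -0.6,"x": 0,"y": 0,"z": -0.04,"wx": 0,"wy": 0,"wz": 0},{"fingers": -0.6,"x": 0,"y": 0,"z": -0.08,"wx": 0,"wy": 0,"wz": 0},{"fingers": -0.6,"x": 0,"y": 0,"z": -0.11,"wx": 0,"wy": 0,"wz": 0},{"fingers": -0.6,"x": 0,"y": 0,"z": -0.11,"wx": 0,"wy": 0,"wz": 0}]'

```text
time: 15.92
ee_pos: [0.5724, -0.1828, 0.1621]
tcp_rot: [-180.0, 0.5, 174.6]
wrist_force: [1.7, -0.0, -0.8]
opening: 0.0309
```

play_rows --targets '[{"fingers": -0.6,"x": 0.013,"y": 0.405,"z": 0,"wx": 0,"wy": 0,"wz": 0},{"fingers": -0.6,"x": 0.013,"y": 0.405,"z": 0,"wx": 0,"wy": 0,"wz": 0},{"fingers": -0.6,"x": 0.013,"y": 0.405,"z": 0,"wx": 0,"wy": 0,"wz": 0},{"fingers": -0.6,"x": 0.013,"y": 0.405,"z": 0,"wx": 0,"wy": 0,"wz": 0},{"fingers": -0.6,"x": 0.013,"y": 0.405,"z": 0,"wx": 0,"wy": 0,"wz": 0},{"fingers": -0.6,"x": 0.013,"y": 0.405,"z": 0,"wx": 0,"wy": 0,"wz": 0},{"fingers": -0.6,"x": 0.013,"y": 0.405,"z": 0,"wx": 0,"wy": 0,"wz": 0},{"fingers": -0.6,"x": 0.013,"y": 0.405,"z": 0,"wx": 0,"wy": 0,"wz": 0},{"fingers": -0.6,"x": 0.013,"y": 0.405,"z": 0,"wx": 0,"wy": 0,"wz": 0},{"fingers": -0.6,"x": 0.013,"y": 0.405,"z": 0,"wx": 0,"wy": 0,"wz": 0},{"fingers": -0.6,"x": 0.013,"y": 0.405,"z": 0,"wx": 0,"wy": 0,"wz": 0},{"fingers": -0.6,"x": 0.013,"y": 0.405,"z": 0,"wx": 0,"wy": 0,"wz": 0}]'

```text
time: 16.92
ee_pos: [0.5951, 0.2241, 0.1544]
tcp_rot: [179.9, -0.1, 174.8]
wrist_force: [-0.9, -1.3, -1.5]
opening: 0.0309
```

```bash
python3 - <<'E'
from h import *
o,t,R=tool();print(t,o['tcp_rot'],o['q'].round(1))
c=bot.get_calibration("wrist");p,d=bot.camera("wrist");cv2.imwrite("pics/w14.png",p)
for r in bot.place_of("tray","wrist")[:2]:
    v,u=r['point'];print(r,atz(c,u,v,.0))
np.save("d14.npy",d)
to([.597,.222,.03],o['tcp_rot'])
for r in bot.place_of("blank_1","wrist")[:5]:
    v,u=r['point'];print(r,atz(c,u,v,.0))
E
```

```text
[0.59513079 0.22409983 0.1543898 ] [ 1.79946323e+02 -9.57848485e-02  1.74751802e+02] [20.6 16.1 13.1 87.1  0.1 25.8]
{'point': [187.0, 362.5], 'confidence': 0.72} [0.59871553 0.2637148  0.        ]
shift [-1.700e-03  1.000e-04  1.249e-01] turn [-0.    0.02 -0.17] dist 0.125
```

View pics/w14.png

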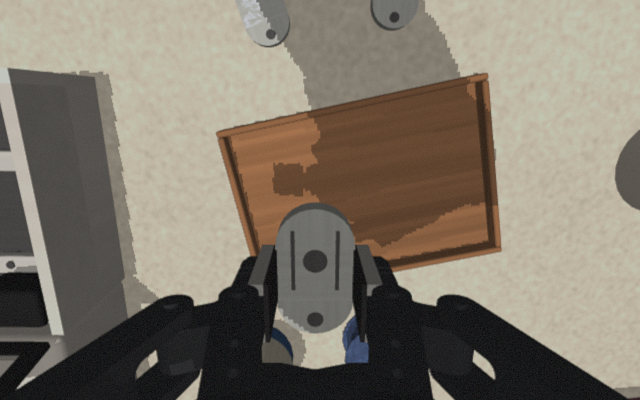

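play_rows --targets '[{"fingers": -0.6,"x": -0.002,"y": 0.0,"z": 0.04,"wx": 0,"wy": 0,"wz": 0},{"fingers": -0.6,"x": -0.002,"y": 0.0,"z": 0.08,"wx": 0,"wy": 0,"wz": 0},{"fingers": -0.6,"x": -0.002,"y": 0.0,"z": 0.105,"wx": 0,"wy": 0,"wz": 0},{"fingers": -0.6,"x": -0.002,"y": 0.0,"z": 0.122,"wx": 0,"wy": 0,"wz": 0},{"fingers": -0.6,"x": -0.002,"y": 0.0,"z": 0.132,"wx": 0,"wy": 0,"wz": 0},{"fingers": -0.6,"x": -0.002,"y": 0.0,"z": 0.137,"wx": 0,"wy": 0,"wz": 0},{"fingers": -0.6,"x": -0.002,"y": 0.0,"z": 0.137,"wx": 0,"wy": 0,"wz": 0}]'

```text
time: 17.65
ee_pos: [0.5974, 0.2215, 0.018]
tcp_rot: [179.9, -0.1, 174.5]
wrist_force: [-0.5, 0.3, -1.1]
opening: 0.0308
```

```bash
python3 - <<'E'
from h import *
o,t,R=tool();print(t,o['wrist_force'])
E
```

```text
[0.59740124 0.22148058 0.01797537] [-0.53776918  0.34433001 -1.08321112]
```

play_rows --targets '[{"fingers": -0.6,"x": 0,"y": 0.0,"z": 0.0015,"wx": 0,"wy": 0,"wz": 0},{"fingers": 0.13,"x": 0,"y": 0.0,"z": 0.0015,"wx": 0,"wy": 0,"wz": 0},{"fingers": 0.13,"x": 0,"y": 0.0,"z": 0.0015,"wx": 0,"wy": 0,"wz": 0},{"fingers": 0.13,"x": 0,"y": 0.0,"z": 0.0015,"wx": 0,"wy": 0,"wz": 0},{"fingers": 0.13,"x": 0,"y": 0.0,"z": -0.03,"wx": 0,"wy": 0,"wz": 0},{"fingers": 0.13,"x": 0,"y": 0.0,"z": -0.07,"wx": 0,"wy": 0,"wz": 0},{"fingers": 0.13,"x": 0,"y": 0.0,"z": -0.11,"wx": 0,"wy": 0,"wz": 0},{"fingers": 0.13,"x": 0,"y": 0.0,"z": -0.11,"wx": 0,"wy": 0,"wz": 0}]'

```text
time: 18.32
ee_pos: [0.6003, 0.2233, 0.1381]
tcp_rot: [179.6, 0.6, 174.6]
wrist_force: [1.0, -0.2, 1.0]
opening: 0.0485
```

```bash
python3 - <<'E'
from h import *
c=bot.get_calibration("wrist");p,d=bot.camera("wrist");cv2.imwrite("pics/w15.png",p)
to(eng([.002,.118,.125]),[180,0,180+YD])
E
```

```text
shift [-0.0087 -0.2692  0.0081] turn [ 0.3   0.43 -0.08] dist 0.269
```

View pics/w15.png

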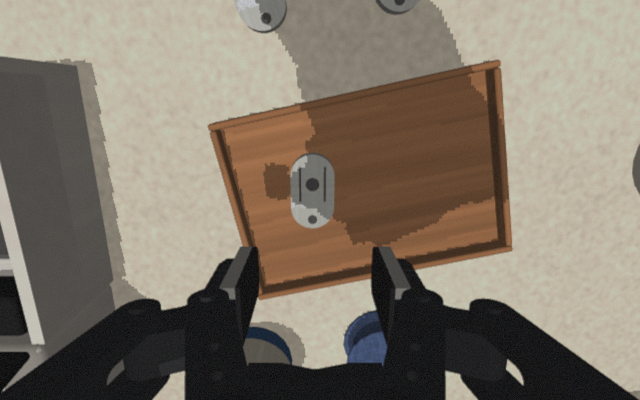

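Tag 1 lies flat in the tray at (313,190). Back for the second tag.

play_rows --targets '[{"fingers": 0.13,"x": -0.009,"y": -0.269,"z": 0.0,"wx": 0,"wy": 0.4,"wz": 0},{"fingers": 0.13,"x": -0.009,"y": -0.269,"z": 0.0,"wx": 0,"wy": 0.4,"wz": 0},{"fingers": 0.13,"x": -0.009,"y": -0.269,"z": 0.0,"wx": 0,"wy": 0.4,"wz": 0},{"fingers": 0.13,"x": -0.009,"y": -0.269,"z": 0.0,"wx": 0,"wy": 0.4,"wz": 0},{"fingers": 0.13,"x": -0.009,"y": -0.269,"z": 0.0,"wx": 0,"wy": 0.4,"wz": 0},{"fingers": 0.13,"x": -0.009,"y": -0.269,"z": 0.008,"wx": 0,"wy": 0.4,"wz": 0},{"fingers": 0.13,"x": -0.009,"y": -0.269,"z": 0.008,"wx": 0,"wy": 0.4,"wz": 0},{"fingers": 0.13,"x": -0.009,"y": -0.269,"z": 0.008,"wx": 0,"wy": 0.4,"wz": 0},{"fingers": 0.13,"x": -0.009,"y": -0.269,"z": 0.008,"wx": 0,"wy": 0.4,"wz": 0}]'

```text
time: 19.12
ee_pos: [0.5807, -0.0475, 0.1195]
tcp_rot: [179.9, -0.5, 174.4]
wrist_force: [-0.4, -0.2, 0.8]
opening: 0.048
```

```bash
python3 - <<'E'
from h import *
o,t,R=tool();print(t,o['tcp_rot'])
c=bot.get_calibration("wrist");p,d=bot.camera("wrist");cv2.imwrite("pics/w16.png",p)
for r in bot.place_of("done_1","wrist")[:3]:
    v,u=r['point'];w=atz(c,u,v,.035);print(r,w,Re.inv().apply(w-ORG))
q=p.copy()
for e in([.002,-.02,.045],[.002,.12,.045]):
    cv2.drawMarker(q,tuple(int(x) for x in proj(c,eng(e)).round()),(0,0,255),cv2.MARKER_CROSS,10,1)
for i in(-1,1):
  for j in(-1,1):
   for y in(-.07,0,.07):
    cv2.circle(q,tuple(int(x) for x in proj(c,eng([.002+i*.018,.05+y+j*.023,.043])).round()),2,(0,255,0),-1)
cv2.imwrite("pics/w16a.png",q)
E
```

```text
[ 0.58067795 -0.04751527  0.11954555] [179.91871515  -0.47692922 174.44976957]
{'point': [217.8, 313.2], 'confidence': 0.79} [ 0.58317976 -0.04824837  0.035     ] [0.00236672 0.11547041 0.035     ]
```

View pics/w16a.png

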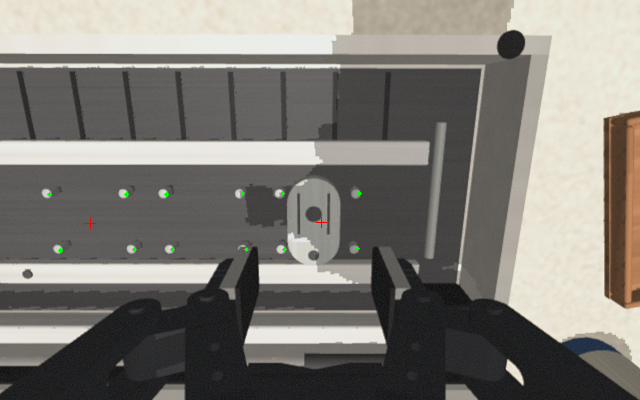

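```bash
python3 - <<'E'
from h import *
to(eng([.002,.1163,.045]),[180,0,180+YD])
E
```

```text
shift [-0.0026 -0.0015  0.0748] turn [ 0.09 -0.45 -0.07] dist 0.075
```

play_rows --grip_force 40 --targets '[{"fingers": 0.13,"x": -0.0026,"y": -0.001,"z": 0.03,"wx": 0,"wy": -0.5,"wz": 0},{"fingers": 0.13,"x": -0.0026,"y": -0.001,"z": 0.055,"wx": 0,"wy": -0.5,"wz": 0},{"fingers": 0.13,"x": -0.0026,"y": -0.001,"z": 0.068,"wx": 0,"wy": -0.5,"wz": 0},{"fingers": 0.13,"x": -0.0026,"y": -0.001,"z": 0.074,"wx": 0,"wy": -0.5,"wz": 0},{"fingers": 0.13,"x": -0.0026,"y": -0.001,"z": 0.074,"wx": 0,"wy": -0.5,"wz": 0},{"fingers": -0.6,"x": -0.0026,"y": -0.001,"z": 0.074,"wx": 0,"wy": -0.5,"wz": 0},{"fingers": -0.6,"x": -0.0026,"y": -0.001,"z": 0.074,"wx": 0,"wy": -0.5,"wz": 0},{"fingers": -0.6,"x": -0.0026,"y": -0.001,"z": 0.074,"wx": 0,"wy": -0.5,"wz": 0},{"fingers": -0.6,"x": -0.0026,"y": -0.001,"z": 0.074,"wx": 0,"wy": -0.5,"wz": 0},{"fingers": -0.6,"x": -0.0026,"y": -0.001,"z": 0.074,"wx": 0,"wy": -0.5,"wz": 0}]'

```text
time: 20.05
ee_pos: [0.5837, -0.0473, 0.0475]
tcp_rot: [179.9, 0.2, 174.6]
wrist_force: [-1.8, 2.2, 6.2]
opening: 0.0308
```

play_rows --targets '[{"fingers": -0.6,"x": 0,"y": 0,"z": -0.015,"wx": 0,"wy": 0,"wz": 0},{"fingers": -0.6,"x": 0,"y": 0,"z": -0.04,"wx": 0,"wy": 0,"wz": 0},{"fingers": -0.6,"x": 0,"y": 0,"z": -0.08,"wx": 0,"wy": 0,"wz": 0},{"fingers": -0.6,"x": 0,"y": 0,"z": -0.11,"wx": 0,"wy": 0,"wz": 0},{"fingers": -0.6,"x": 0,"y": 0,"z": -0.11,"wx": 0,"wy": 0,"wz": 0}]'

```text
time: 20.47
ee_pos: [0.5852, -0.048, 0.1634]
tcp_rot: [179.9, 0.6, 174.6]
wrist_force: [0.9, -0.3, 0.5]
opening: 0.0307
```

```bash
python3 - <<'E'
from h import *
o,t,R=tool();to([.602,.305,.15],[180,0,180+YD])
E
```

```text
shift [0.0168 0.353  0.0137] turn [ 0.07  0.62 -0.1 ] dist 0.354
```

play_rows --targets '[{"fingers": -0.6,"x": 0.017,"y": 0.353,"z": 0,"wx": 0,"wy": 0.5,"wz": 0},{"fingers": -0.6,"x": 0.017,"y": 0.353,"z": 0,"wx": 0,"wy": 0.5,"wz": 0},{"fingers": -0.6,"x": 0.017,"y": 0.353,"z": 0,"wx": 0,"wy": 0.5,"wz": 0},{"fingers": -0.6,"x": 0.017,"y": 0.353,"z": 0,"wx": 0,"wy": 0.5,"wz": 0},{"fingers": -0.6,"x": 0.017,"y": 0.353,"z": 0,"wx": 0,"wy": 0.5,"wz": 0},{"fingers": -0.6,"x": 0.017,"y": 0.353,"z": 0,"wx": 0,"wy": 0.5,"wz": 0},{"fingers": -0.6,"x": 0.017,"y": 0.353,"z": 0,"wx": 0,"wy": 0.5,"wz": 0},{"fingers": -0.6,"x": 0.017,"y": 0.353,"z": 0,"wx": 0,"wy": 0.5,"wz": 0},{"fingers": -0.6,"x": 0.017,"y": 0.353,"z": 0.03,"wx": 0,"wy": 0.5,"wz": 0},{"fingers": -0.6,"x": 0.017,"y": 0.353,"z": 0.06,"wx": 0,"wy": 0.5,"wz": 0},{"fingers": -0.6,"x": 0.017,"y": 0.353,"z": 0.08,"wx": 0,"wy": 0.5,"wz": 0},{"fingers": -0.6,"x": 0.017,"y": 0.353,"z": 0.08,"wx": 0,"wy": 0.5,"wz": 0}]'

```text
time: 21.47
ee_pos: [0.597, 0.3049, 0.0704]
tcp_rot: [-179.8, -0.8, 174.6]
wrist_force: [-1.0, -1.1, -1.5]
opening: 0.0306
```

```bash
python3 - <<'E'
from h import *
o,t,R=tool();c=bot.get_calibration("wrist");p,d=bot.camera("wrist");cv2.imwrite("pics/w17.png",p);to([.602,.305,.0185],[180,0,180+YD])
E
```

```text
shift [-0.0047  0.0005  0.0551] turn [-0.08 -0.68 -0.07] dist 0.055
```

View pics/w17.png

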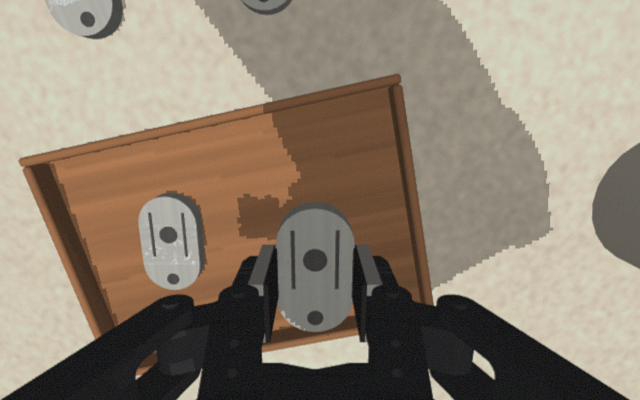

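play_rows --targets '[{"fingers": -0.6,"x": -0.0045,"y": 0,"z": 0.025,"wx": 0,"wy": -0.6,"wz": 0},{"fingers": -0.6,"x": -0.0045,"y": 0,"z": 0.045,"wx": 0,"wy": -0.6,"wz": 0},{"fingers": -0.6,"x": -0.0045,"y": 0,"z": 0.054,"wx": 0,"wy": -0.6,"wz": 0},{"fingers": -0.6,"x": -0.0045,"y": 0,"z": 0.056,"wx": 0,"wy": -0.6,"wz": 0},{"fingers": -0.6,"x": -0.0045,"y": 0,"z": 0.056,"wx": 0,"wy": -0.6,"wz": 0},{"fingers": 0.13,"x": -0.0045,"y": 0,"z": 0.056,"wx": 0,"wy": -0.6,"wz": 0},{"fingers": 0.13,"x": -0.0045,"y": 0,"z": 0.056,"wx": 0,"wy": -0.6,"wz": 0},{"fingers": 0.13,"x": -0.0045,"y": 0,"z": 0.056,"wx": 0,"wy": -0.6,"wz": 0},{"fingers": 0.13,"x": -0.0045,"y": 0,"z": 0.02,"wx": 0,"wy": -0.6,"wz": 0},{"fingers": 0.13,"x": -0.0045,"y": 0,"z": -0.02,"wx": 0,"wy": -0.6,"wz": 0},{"fingers": 0.13,"x": -0.0045,"y": 0,"z": -0.06,"wx": 0,"wy": -0.6,"wz": 0},{"fingers": 0.13,"x": -0.0045,"y": 0,"z": -0.1,"wx": 0,"wy": -0.6,"wz": 0},{"fingers": 0.13,"x": -0.0045,"y": 0,"z": -0.1,"wx": 0,"wy": -0.6,"wz": 0}]'

```text
time: 22.6
ee_pos: [0.6067, 0.3059, 0.1871]
tcp_rot: [179.5, 0.8, 174.6]
wrist_force: [2.1, 0.8, 0.9]
opening: 0.0484
```

```bash
python3 - <<'E'
from h import *
o,t,R=tool();print(t);to([.50,.30,.27],[180,0,180])
E
```

```text
[0.60673028 0.30592016 0.18714079]
shift [ 0.1045 -0.0153 -0.0845] turn [ 0.44  0.82 -5.42] dist 0.135
```

play_rows --targets '[{"fingers": 0.13,"x": 0.105,"y": -0.015,"z": -0.0845,"wx": 0.4,"wy": 0.8,"wz": -5.4},{"fingers": 0.13,"x": 0.105,"y": -0.015,"z": -0.0845,"wx": 0.4,"wy": 0.8,"wz": -5.4},{"fingers": 0.13,"x": 0.105,"y": -0.015,"z": -0.0845,"wx": 0.4,"wy": 0.8,"wz": -5.4},{"fingers": 0.13,"x": 0.105,"y": -0.015,"z": -0.0845,"wx": 0.4,"wy": 0.8,"wz": -5.4},{"fingers": 0.13,"x": 0.105,"y": -0.015,"z": -0.0845,"wx": 0.4,"wy": 0.8,"wz": -5.4},{"fingers": 0.13,"x": 0.105,"y": -0.015,"z": -0.0845,"wx": 0.4,"wy": 0.8,"wz": -5.4}]'

```text
time: 23.1
ee_pos: [0.4987, 0.3, 0.2612]
tcp_rot: [-179.8, -0.5, -180.0]
wrist_force: [0.4, 0.6, -0.2]
opening: 0.0486
```

```bash
cat >> h.py <<'E'
def blanks(p,c,z=.0,save=None):
    """grey tags on counter: segment from outline_of, centre+angle from tag top"""
    out=[]
    for r in bot.outline_of("blank_1","wrist")[:8]:
        m=r['region'].astype(np.uint8)
        if m.sum()<50: continue
        col=p[r['region']].mean(0)
        ys,xs=np.nonzero(m)
        W=np.array([atz(c,u,v,z+.009)[:2] for u,v in zip(xs,ys)])
        ctr,(w,h),ang=cv2.minAreaRect(W.astype(np.float32))
        cov=np.cov((W-W.mean(0)).T);ev,V=np.linalg.eigh(cov);a=np.degrees(np.arctan2(V[1,1],V[0,1]))
        print(round(r['confidence'],2),'bgr',col.round(),'px',xs.mean().round(),ys.mean().round(),'ctr',np.round(ctr,4),'mean',W.mean(0).round(4),'size',round(w,4),round(h,4),'rectang',round(ang,1),'pca',a.round(1))
E
python3 - <<'E'
from h import *
o,t,R=tool();print(t,o['tcp_rot'])
c=bot.get_calibration("wrist");p,d=bot.camera("wrist");cv2.imwrite("pics/w18.png",p)
blanks(p,c)
E
```

```text
[0.49873852 0.3000021  0.26116865] [-179.75340149   -0.54035109 -179.98739167]
0.81 bgr [91. 95. 95.] px 404.0 108.0 ctr [0.4368 0.3918] mean [0.4364 0.3922] size 0.0551 0.034 rectang 4.4 pca -171.9
0.8 bgr [135.  77.  50.] px 417.0 18.0 ctr [0.3486 0.4007] mean [0.3512 0.3997] size 0.0324 0.0579 rectang 37.5 pca 115.4
0.64 bgr [140. 144. 144.] px 309.0 126.0 ctr [0.4556 0.2936] mean [0.455  0.2936] size 0.0337 0.0557 rectang 83.3 pca 172.9
0.59 bgr [127.  72.  47.] px 483.0 114.0 ctr [0.4428 0.4743] mean [0.4427 0.4744] size 0.036 0.0549 rectang 87.1 pca 177.7
0.58 bgr [136. 141. 141.] px 220.0 130.0 ctr [0.4589 0.1995] mean [0.4583 0.1996] size 0.0567 0.035 rectang 13.1 pca -167.2
```

View pics/w18.png

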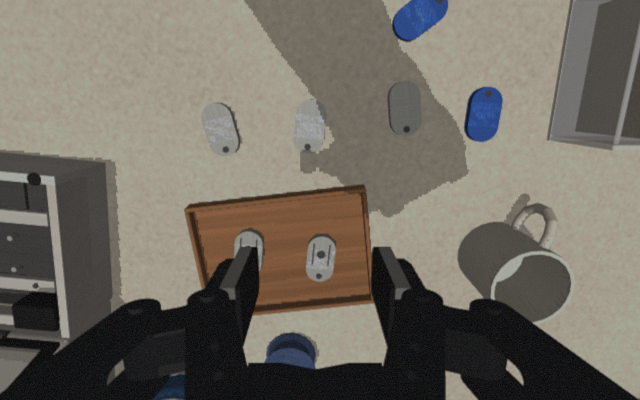

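```bash
python3 - <<'E'
from h import *
to([.4586,.1995,.09],[180,0,193])
E
```

```text
shift [ 0.0383 -0.0991  0.1701] turn [ -0.27  -0.76 -13.04] dist 0.201
```

play_rows --targets '[{"fingers": 0.15,"x": 0.038,"y": -0.099,"z": 0.17,"wx": 0,"wy": -0.7,"wz": -13},{"fingers": 0.15,"x": 0.038,"y": -0.099,"z": 0.17,"wx": 0,"wy": -0.7,"wz": -13},{"fingers": 0.15,"x": 0.038,"y": -0.099,"z": 0.17,"wx": 0,"wy": -0.7,"wz": -13},{"fingers": 0.15,"x": 0.038,"y": -0.099,"z": 0.17,"wx": 0,"wy": -0.7,"wz": -13},{"fingers": 0.15,"x": 0.038,"y": -0.099,"z": 0.17,"wx": 0,"wy": -0.7,"wz": -13},{"fingers": 0.15,"x": 0.038,"y": -0.099,"z": 0.17,"wx": 0,"wy": -0.7,"wz": -13},{"fingers": 0.15,"x": 0.038,"y": -0.099,"z": 0.17,"wx": 0,"wy": -0.7,"wz": -13}]'

```text
time: 23.78
ee_pos: [0.4574, 0.1984, 0.0887]
tcp_rot: [-179.7, -0.3, -167.1]
wrist_force: [0.4, 1.0, 0.6]
opening: 0.0489
```

```bash
cat >> h.py <<'E'
def pick(name):
    o,t,R=tool();print(t,o['tcp_rot'])
    c=bot.get_calibration("wrist");p,d=bot.camera("wrist");cv2.imwrite(f"pics/{name}.png",p)
    blanks(p,c)
E
python3 - <<'E'
from h import *
pick("w19")
E
```

```text
[0.45740297 0.19839622 0.08865213] [-179.71607245   -0.30640057 -167.12883902]
0.8 bgr [84. 88. 88.] px 461.0 242.0 ctr [0.4548 0.2921] mean [0.4538 0.2921] size 0.0367 0.0567 rectang 82.0 pca 177.1
0.79 bgr [113. 117. 117.] px 613.0 249.0 ctr [0.4384 0.3859] mean [0.4371 0.3878] size 0.0598 0.0369 rectang 26.4 pca -158.3
0.78 bgr [ 95.  99. 100.] px 315.0 215.0 ctr [0.4575 0.1987] mean [0.4572 0.1986] size 0.0566 0.0321 rectang 12.9 pca -167.2
```

View pics/w19.png

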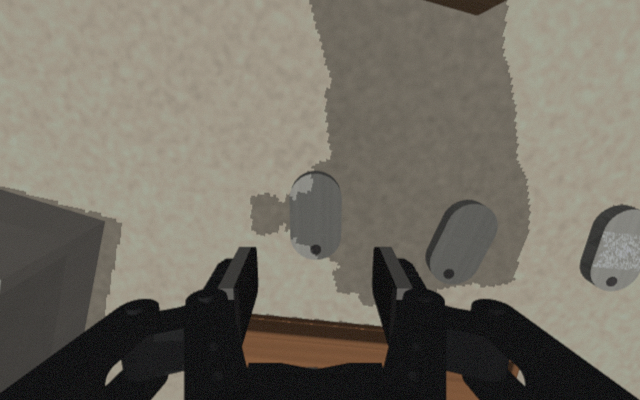

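play_rows --grip_force 40 --targets '[{"fingers": 0.15,"x": 0,"y": 0,"z": 0.03,"wx": 0,"wy": 0.3,"wz": 0},{"fingers": 0.15,"x": 0,"y": 0,"z": 0.06,"wx": 0,"wy": 0.3,"wz": 0},{"fingers": 0.15,"x": 0,"y": 0,"z": 0.074,"wx": 0,"wy": 0.3,"wz": 0},{"fingers": 0.15,"x": 0,"y": 0,"z": 0.078,"wx": 0,"wy": 0.3,"wz": 0},{"fingers": 0.15,"x": 0,"y": 0,"z": 0.078,"wx": 0,"wy": 0.3,"wz": 0},{"fingers": -0.6,"x": 0,"y": 0,"z": 0.078,"wx": 0,"wy": 0.3,"wz": 0},{"fingers": -0.6,"x": 0,"y": 0,"z": 0.078,"wx": 0,"wy": 0.3,"wz": 0},{"fingers": -0.6,"x": 0,"y": 0,"z": 0.078,"wx": 0,"wy": 0.3,"wz": 0},{"fingers": -0.6,"x": 0,"y": 0,"z": 0.078,"wx": 0,"wy": 0.3,"wz": 0},{"fingers": -0.6,"x": 0,"y": 0,"z": 0.078,"wx": 0,"wy": 0.3,"wz": 0}]'

```text
time: 24.72
ee_pos: [0.4599, 0.2003, 0.0156]
tcp_rot: [-179.8, -0.1, -167.0]
wrist_force: [0.3, 1.7, 6.1]
opening: 0.0301
```

play_rows --targets '[{"fingers": -0.6,"x": 0,"y": 0,"z": -0.02,"wx": 0,"wy": 0,"wz": 0},{"fingers": -0.6,"x": 0,"y": 0,"z": -0.06,"wx": 0,"wy": 0,"wz": 0},{"fingers": -0.6,"x": 0,"y": 0,"z": -0.1,"wx": 0,"wy": 0,"wz": 0},{"fingers": -0.6,"x": 0,"y": 0,"z": -0.13,"wx": 0,"wy": 0,"wz": 0},{"fingers": -0.6,"x": 0,"y": 0,"z": -0.13,"wx": 0,"wy": 0,"wz": 0}]'

```text
time: 25.13
ee_pos: [0.4615, 0.2013, 0.1511]
tcp_rot: [-179.9, 0.3, -167.0]
wrist_force: [1.7, -0.1, -0.3]
opening: 0.0301
```

```bash
python3 - <<'E'
from h import *
to(eng([.000,.12,.12]),[180,0,180+YD])
pick("w20")
E
```

```text
shift [-0.0615 -0.2654  0.0319] turn [-0.07  0.29 18.31] dist 0.274
[0.46151749 0.20133526 0.15107406] [-179.88558046    0.27421261 -167.01645486]
0.95 bgr [88. 92. 92.] px 428.0 206.0 ctr [0.4553 0.2924] mean [0.4543 0.2926] size 0.0353 0.0559 rectang 82.1 pca 175.1
0.94 bgr [96. 54. 36.] px 628.0 245.0 ctr [0.4494 0.4602] mean [0.4495 0.4631] size 0.0572 0.0226 rectang 27.0 pca -157.5
0.77 bgr [119. 124. 124.] px 552.0 210.0 ctr [0.4372 0.3907] mean [0.4359 0.3906] size 0.0564 0.0383 rectang 7.7 pca -167.7
0.65 bgr [88. 92. 92.] px 315.0 260.0 ctr [0.524  0.2163] mean [0.5215 0.2154] size 0.1162 0.0633 rectang 14.6 pca -167.1
0.64 bgr [124.  68.  42.] px 607.0 104.0 ctr [0.3513 0.3958] mean [0.35   0.3964] size 0.0349 0.0528 rectang 35.5 pca 124.3
```

View pics/w20.png

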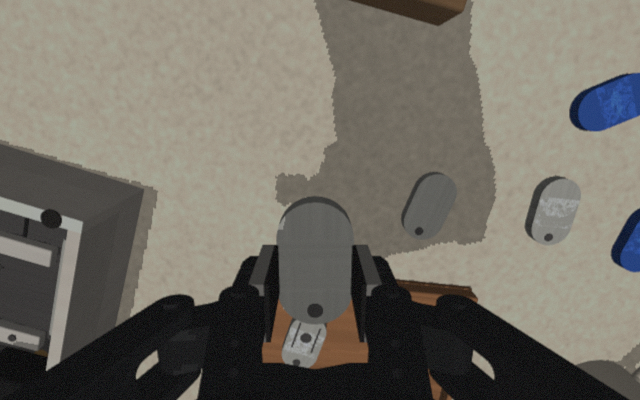

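```bash
cat >> h.py <<'E'
def held(dz):
    """centre of held tag in tool axes; dz = TCP height above the tag's underside"""
    o,t,R=tool();c=bot.get_calibration("wrist");p,d=bot.camera("wrist")
    for r in bot.outline_of("blank_1","wrist"):
        ys,xs=np.nonzero(r['region'])
        if abs(xs.mean()-315)<15 and 240<ys.mean()<285:
            W=np.array([R.inv().apply(atz(c,u,v,t[2]-dz+.010)-t)[:2] for u,v in zip(xs,ys)])
            print('held x range',W[:,0].min().round(4),W[:,0].max().round(4),'y',W[:,1].min().round(4),W[:,1].max().round(4),'mean',W.mean(0).round(4),np.ptp(W,axis=0),r['confidence'])
E
python3 - <<'E'
from h import *
held(.0156)
E
```

```text
held x range -0.0261 0.0319 y -0.0154 0.0162 mean [0.0041 0.0003] [0.05793834 0.03165678] 0.91
```

```bash
python3 - <<'E'
from h import *
to(eng([.002,.12,.13]),[180,0,180+YD])
E
```

```text
shift [-0.0667 -0.2654  0.0133] turn [-0.29 -0.33 18.31] dist 0.274
```

play_rows --targets '[{"fingers": -0.6,"x": -0.067,"y": -0.265,"z": 0.005,"wx": 0,"wy": 0,"wz": 18.3},{"fingers": -0.6,"x": -0.067,"y": -0.265,"z": 0.005,"wx": 0,"wy": 0,"wz": 18.3},{"fingers": -0.6,"x": -0.067,"y": -0.265,"z": 0.005,"wx": 0,"wy": 0,"wz": 18.3},{"fingers": -0.6,"x": -0.067,"y": -0.265,"z": 0.005,"wx": 0,"wy": 0,"wz": 18.3},{"fingers": -0.6,"x": -0.067,"y": -0.265,"z": 0.005,"wx": 0,"wy": 0,"wz": 18.3},{"fingers": -0.6,"x": -0.067,"y": -0.265,"z": 0.005,"wx": 0,"wy": 0,"wz": 18.3},{"fingers": -0.6,"x": -0.067,"y": -0.265,"z": 0.005,"wx": 0,"wy": 0,"wz": 18.3},{"fingers": -0.6,"x": -0.067,"y": -0.265,"z": 0.03,"wx": 0,"wy": 0,"wz": 18.3},{"fingers": -0.6,"x": -0.067,"y": -0.265,"z": 0.05,"wx": 0,"wy": 0,"wz": 18.3},{"fingers": -0.6,"x": -0.067,"y": -0.265,"z": 0.05,"wx": 0,"wy": 0,"wz": 18.3},{"fingers": -0.6,"x": -0.067,"y": -0.265,"z": 0.05,"wx": 0,"wy": 0,"wz": 18.3},{"fingers": -0.6,"x": -0.067,"y": -0.265,"z": 0.05,"wx": 0,"wy": 0,"wz": 18.3}]'

```text
time: 26.33
ee_pos: [0.5835, -0.0429, 0.0945]
tcp_rot: [-179.7, -0.3, 174.7]
wrist_force: [-0.6, 0.3, -0.1]
opening: 0.0305
```

```bash
cat >> h.py <<'E'
def chk(name,ey,ex=.002,z=.05):
    c=bot.get_calibration("wrist");p,d=bot.camera("wrist");q=p.copy()
    o,t,R=tool();print(t,o['tcp_rot'])
    for i in(-1,1):
      for j in(-1,1):
       for y in(-.07,0,.07):
        u=proj(c,eng([.002+i*.018,.05+y+j*.023,.043]))
        if 0<=u[0]<640 and 0<=u[1]<400: cv2.circle(q,tuple(int(x) for x in u.round()),2,(0,255,0),-1)
    cv2.imwrite(f"pics/{name}.png",q)
    to(eng([ex,ey,z]),[180,0,180+YD])
E
python3 - <<'E'
from h import *
chk("w21",.12)
E
```

```text
[ 0.58391029 -0.04290683  0.0951778 ] [-1.79686621e+02 -1.70654892e-01  1.74713560e+02]
shift [ 0.0005 -0.0006  0.0452] turn [-0.31 -0.17  0.04] dist 0.045
```

View pics/w21.png

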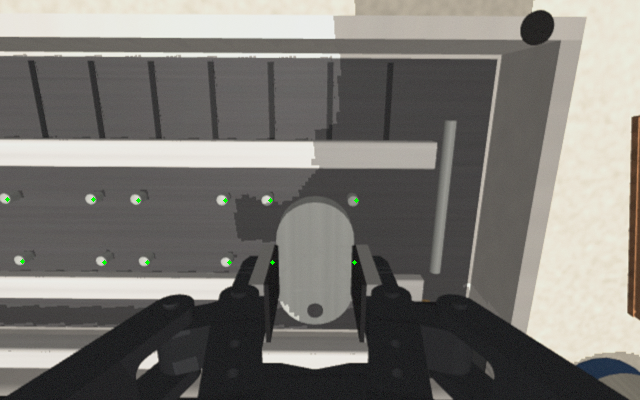

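play_rows --targets '[{"fingers": -0.6,"x": 0.0005,"y": -0.001,"z": 0.02,"wx": -0.3,"wy": 0,"wz": 0},{"fingers": -0.6,"x": 0.0005,"y": -0.001,"z": 0.033,"wx": -0.3,"wy": 0,"wz": 0},{"fingers": -0.6,"x": 0.0005,"y": -0.001,"z": 0.041,"wx": -0.3,"wy": 0,"wz": 0},{"fingers": -0.6,"x": 0.0005,"y": -0.001,"z": 0.0445,"wx": -0.3,"wy": 0,"wz": 0},{"fingers": -0.6,"x": 0.0005,"y": -0.001,"z": 0.0445,"wx": -0.3,"wy": 0,"wz": 0},{"fingers": -0.6,"x": 0.0005,"y": -0.001,"z": 0.0445,"wx": -0.3,"wy": 0,"wz": 0}]'

```text
time: 26.88
ee_pos: [0.5828, -0.0442, 0.0507]
tcp_rot: [-180.0, -0.2, 174.7]
wrist_force: [-3.8, 1.6, 5.0]
opening: 0.0304
```

```bash
python3 - <<'E'
from h import *
print(bot.get_obs()['wrist_force']);chk("w22",.12)
E
```

```text
[-3.82827856  1.57117413  5.01811404]
[ 0.58281541 -0.0441588   0.05067863] [-179.98134375   -0.2025375   174.69911714]
shift [-0.0004  0.0005  0.0007] turn [-0.02 -0.2   0.03] dist 0.001
```

View pics/w22.png

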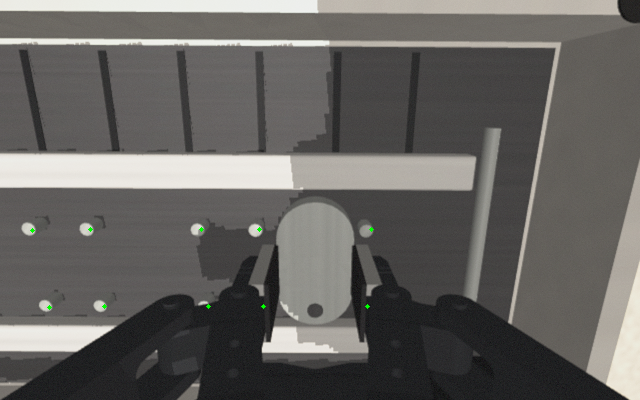

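play_rows --targets '[{"fingers": 0.0,"x": 0,"y": 0,"z": 0,"wx": 0,"wy": 0,"wz": 0},{"fingers": 0.0,"x": 0,"y": 0,"z": 0,"wx": 0,"wy": 0,"wz": 0},{"fingers": 0.0,"x": 0,"y": 0,"z": 0,"wx": 0,"wy": 0,"wz": 0},{"fingers": 0.0,"x": 0,"y": 0,"z": -0.02,"wx": 0,"wy": 0,"wz": 0},{"fingers": 0.0,"x": 0,"y": 0,"z": -0.05,"wx": 0,"wy": 0,"wz": 0},{"fingers": 0.0,"x": 0,"y": 0,"z": -0.09,"wx": 0,"wy": 0,"wz": 0},{"fingers": 0.0,"x": 0,"y": 0,"z": -0.1,"wx": 0,"wy": 0,"wz": 0},{"fingers": 0.0,"x": 0,"y": 0,"z": -0.1,"wx": 0,"wy": 0,"wz": 0}]'

```text
time: 27.6
ee_pos: [0.5851, -0.0445, 0.1539]
tcp_rot: [-180.0, 0.1, 174.7]
wrist_force: [0.9, 0.5, 0.4]
opening: 0.0424
```

```bash
python3 - <<'E'
from h import *
chk("w23",.12)
to([.4555,.2925,.14],[180,0,173])
E
```

```text
[ 0.58429114 -0.04449516  0.15145959] [-1.79988462e+02 -2.31857245e-02  1.74679235e+02]
shift [0.0011 0.0007 0.1015] turn [-0.01 -0.02  0.01] dist 0.101
shift [0.1595 0.3236 0.0115] turn [-0.01 -0.02  1.68] dist 0.361
```

View pics/w23.png

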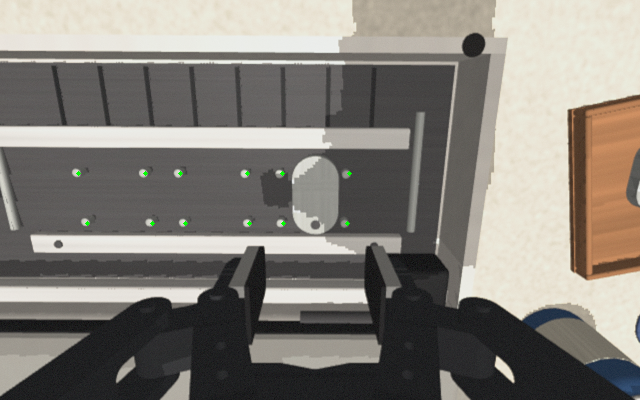

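play_rows --targets '[{"fingers": 0.15,"x": 0.16,"y": 0.324,"z": 0,"wx": 0,"wy": 0,"wz": 1.7},{"fingers": 0.15,"x": 0.16,"y": 0.324,"z": 0,"wx": 0,"wy": 0,"wz": 1.7},{"fingers": 0.15,"x": 0.16,"y": 0.324,"z": 0,"wx": 0,"wy": 0,"wz": 1.7},{"fingers": 0.15,"x": 0.16,"y": 0.324,"z": 0,"wx": 0,"wy": 0,"wz": 1.7},{"fingers": 0.15,"x": 0.16,"y": 0.324,"z": 0,"wx": 0,"wy": 0,"wz": 1.7},{"fingers": 0.15,"x": 0.16,"y": 0.324,"z": 0,"wx": 0,"wy": 0,"wz": 1.7},{"fingers": 0.15,"x": 0.16,"y": 0.324,"z": 0,"wx": 0,"wy": 0,"wz": 1.7},{"fingers": 0.15,"x": 0.16,"y": 0.324,"z": 0,"wx": 0,"wy": 0,"wz": 1.7},{"fingers": 0.15,"x": 0.16,"y": 0.324,"z": 0.03,"wx": 0,"wy": 0,"wz": 1.7},{"fingers": 0.15,"x": 0.16,"y": 0.324,"z": 0.06,"wx": 0,"wy": 0,"wz": 1.7},{"fingers": 0.15,"x": 0.16,"y": 0.324,"z": 0.06,"wx": 0,"wy": 0,"wz": 1.7},{"fingers": 0.15,"x": 0.16,"y": 0.324,"z": 0.06,"wx": 0,"wy": 0,"wz": 1.7}]'

```text
time: 28.65
ee_pos: [0.4523, 0.2922, 0.0881]
tcp_rot: [-179.8, -0.4, 173.0]
wrist_force: [0.2, -0.0, 0.5]
opening: 0.0493
```

```bash
python3 - <<'E'
from h import *
pick("w24")
E
```

```text
[0.45226289 0.29220411 0.08812892] [-179.78966662   -0.43452056  173.01878326]
0.83 bgr [124.  70.  46.] px 483.0 24.0 ctr [0.3583 0.3988] mean [0.3555 0.3954] size 0.0521 0.0282 rectang 82.9 pca 98.5
0.78 bgr [86. 90. 90.] px 477.0 170.0 ctr [0.4366 0.3917] mean [0.4356 0.3917] size 0.0577 0.0352 rectang 6.9 pca -169.6
0.7 bgr [114.  63.  39.] px 612.0 165.0 ctr [0.4429 0.4694] mean [0.4419 0.4711] size 0.0581 0.0352 rectang 6.4 pca -174.1
0.68 bgr [94. 99. 99.] px 317.0 218.0 ctr [0.4541 0.2936] mean [0.4538 0.2938] size 0.0321 0.0581 rectang 83.9 pca 173.4
```

View pics/w24.png

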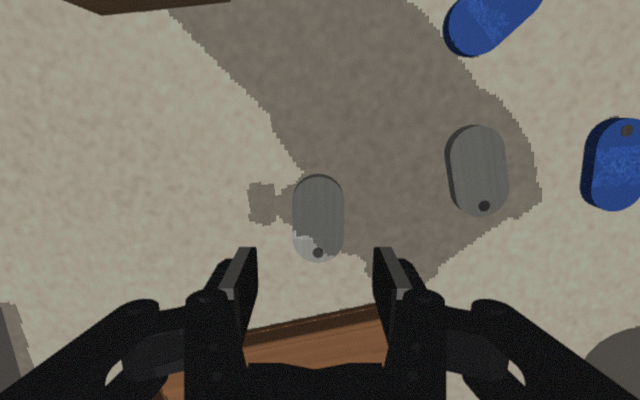

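play_rows --grip_force 40 --targets '[{"fingers": 0.15,"x": -0.002,"y": 0.001,"z": 0.03,"wx": 0,"wy": 0,"wz": 0},{"fingers": 0.15,"x": -0.002,"y": 0.001,"z": 0.06,"wx": 0,"wy": 0,"wz": 0},{"fingers": 0.15,"x": -0.002,"y": 0.001,"z": 0.073,"wx": 0,"wy": 0,"wz": 0},{"fingers": 0.15,"x": -0.002,"y": 0.001,"z": 0.078,"wx": 0,"wy": 0,"wz": 0},{"fingers": 0.15,"x": -0.002,"y": 0.001,"z": 0.078,"wx": 0,"wy": 0,"wz": 0},{"fingers": -0.6,"x": -0.002,"y": 0.001,"z": 0.078,"wx": 0,"wy": 0,"wz": 0},{"fingers": -0.6,"x": -0.002,"y": 0.001,"z": 0.078,"wx": 0,"wy": 0,"wz": 0},{"fingers": -0.6,"x": -0.002,"y": 0.001,"z": 0.078,"wx": 0,"wy": 0,"wz": 0},{"fingers": -0.6,"x": -0.002,"y": 0.001,"z": 0.078,"wx": 0,"wy": 0,"wz": 0},{"fingers": -0.6,"x": -0.002,"y": 0.001,"z": 0.078,"wx": 0,"wy": 0,"wz": 0}]'

```text
time: 29.58
ee_pos: [0.4569, 0.2943, 0.0145]
tcp_rot: [179.9, -0.0, 173.0]
wrist_force: [-0.1, -2.1, 7.3]
opening: 0.0306
```

play_rows --targets '[{"fingers": -0.6,"x": 0,"y": 0,"z": -0.02,"wx": 0,"wy": 0,"wz": 0},{"fingers": -0.6,"x": 0,"y": 0,"z": -0.06,"wx": 0,"wy": 0,"wz": 0},{"fingers": -0.6,"x": 0,"y": 0,"z": -0.1,"wx": 0,"wy": 0,"wz": 0},{"fingers": -0.6,"x": 0,"y": 0,"z": -0.13,"wx": 0,"wy": 0,"wz": 0},{"fingers": -0.6,"x": 0,"y": 0,"z": -0.13,"wx": 0,"wy": 0,"wz": 0},{"fingers": -0.6,"x": 0,"y": 0,"z": -0.13,"wx": 0,"wy": 0,"wz": 0}]'

```text
time: 30.08
ee_pos: [0.4571, 0.2945, 0.1449]
tcp_rot: [179.8, -0.0, 173.0]
wrist_force: [0.6, -0.1, -0.7]
opening: 0.0306
```

```bash
python3 - <<'E'
from h import *
held(.0146)
to(eng([.002,.05,.095]),[180,0,180+YD])
E
```

```text
held x range -0.0263 0.0327 y -0.0155 0.016 mean [0.0042 0.0002] [0.05897945 0.03150305] 0.92
shift [-0.1699 -0.3892  0.0462] turn [-0.04 -0.25 -1.69] dist 0.427
```

play_rows --targets '[{"fingers": -0.6,"x": -0.17,"y": -0.389,"z": -0.005,"wx": 0,"wy": 0,"wz": -1.7},{"fingers": -0.6,"x": -0.17,"y": -0.389,"z": -0.005,"wx": 0,"wy": 0,"wz": -1.7},{"fingers": -0.6,"x": -0.17,"y": -0.389,"z": -0.005,"wx": 0,"wy": 0,"wz": -1.7},{"fingers": -0.6,"x": -0.17,"y": -0.389,"z": -0.005,"wx": 0,"wy": 0,"wz": -1.7},{"fingers": -0.6,"x": -0.17,"y": -0.389,"z": -0.005,"wx": 0,"wy": 0,"wz": -1.7},{"fingers": -0.6,"x": -0.17,"y": -0.389,"z": -0.005,"wx": 0,"wy": 0,"wz": -1.7},{"fingers": -0.6,"x": -0.17,"y": -0.389,"z": -0.005,"wx": 0,"wy": 0,"wz": -1.7},{"fingers": -0.6,"x": -0.17,"y": -0.389,"z": -0.005,"wx": 0,"wy": 0,"wz": -1.7},{"fingers": -0.6,"x": -0.17,"y": -0.389,"z": -0.005,"wx": 0,"wy": 0,"wz": -1.7},{"fingers": -0.6,"x": -0.17,"y": -0.389,"z": -0.005,"wx": 0,"wy": 0,"wz": -1.7},{"fingers": -0.6,"x": -0.17,"y": -0.389,"z": -0.005,"wx": 0,"wy": 0,"wz": -1.7},{"fingers": -0.6,"x": -0.17,"y": -0.389,"z": 0.02,"wx": 0,"wy": 0,"wz": -1.7},{"fingers": -0.6,"x": -0.17,"y": -0.389,"z": 0.046,"wx": 0,"wy": 0,"wz": -1.7},{"fingers": -0.6,"x": -0.17,"y": -0.389,"z": 0.046,"wx": 0,"wy": 0,"wz": -1.7},{"fingers": -0.6,"x": -0.17,"y": -0.389,"z": 0.046,"wx": 0,"wy": 0,"wz": -1.7},{"fingers": -0.6,"x": -0.17,"y": -0.389,"z": 0.046,"wx": 0,"wy": 0,"wz": -1.7}]'

```text
time: 31.52
ee_pos: [0.577, -0.1127, 0.0962]
tcp_rot: [-180.0, -0.2, 174.7]
wrist_force: [-0.1, 0.2, -0.2]
opening: 0.0306
```

```bash
python3 - <<'E'
from h import *
chk("w25",.05,z=.0495)
E
```

```text
[ 0.57750213 -0.11278764  0.09697118] [-1.79980088e+02 -1.53652366e-01  1.74712688e+02]
shift [ 0.0006 -0.0007  0.0475] turn [-0.02 -0.15  0.04] dist 0.047
```

View pics/w25.png

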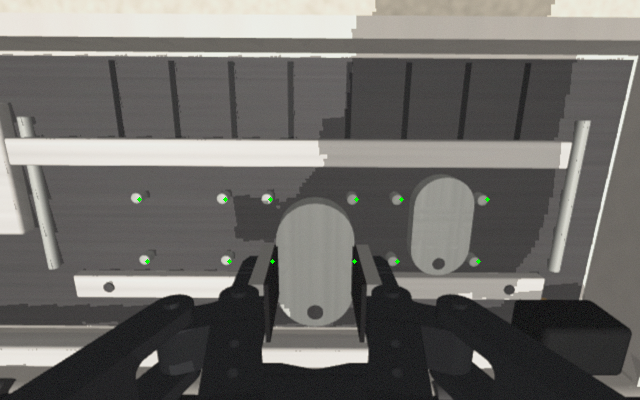

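play_rows --targets '[{"fingers": -0.6,"x": 0.001,"y": -0.001,"z": 0.02,"wx": 0,"wy": 0,"wz": 0},{"fingers": -0.6,"x": 0.001,"y": -0.001,"z": 0.034,"wx": 0,"wy": 0,"wz": 0},{"fingers": -0.6,"x": 0.001,"y": -0.001,"z": 0.043,"wx": 0,"wy": 0,"wz": 0},{"fingers": -0.6,"x": 0.001,"y": -0.001,"z": 0.047,"wx": 0,"wy": 0,"wz": 0},{"fingers": -0.6,"x": 0.001,"y": -0.001,"z": 0.047,"wx": 0,"wy": 0,"wz": 0},{"fingers": -0.6,"x": 0.001,"y": -0.001,"z": 0.047,"wx": 0,"wy": 0,"wz": 0}]'

```text
time: 32.07
ee_pos: [0.5764, -0.1139, 0.05]
tcp_rot: [-180.0, -0.1, 174.7]
wrist_force: [0.1, -0.4, -1.2]
opening: 0.0307
```

play_rows --targets '[{"fingers": 0.0,"x": 0,"y": 0,"z": 0,"wx": 0,"wy": 0,"wz": 0},{"fingers": 0.0,"x": 0,"y": 0,"z": 0,"wx": 0,"wy": 0,"wz": 0},{"fingers": 0.0,"x": 0,"y": 0,"z": 0,"wx": 0,"wy": 0,"wz": 0},{"fingers": 0.0,"x": 0,"y": 0,"z": -0.02,"wx": 0,"wy": 0,"wz": 0},{"fingers": 0.0,"x": 0,"y": 0,"z": -0.05,"wx": 0,"wy": 0,"wz": 0},{"fingers": 0.0,"x": 0,"y": 0,"z": -0.09,"wx": 0,"wy": 0,"wz": 0},{"fingers": 0.0,"x": 0,"y": 0,"z": -0.1,"wx": 0,"wy": 0,"wz": 0},{"fingers": 0.0,"x": 0,"y": 0,"z": -0.1,"wx": 0,"wy": 0,"wz": 0}]'

```text
time: 32.73
ee_pos: [0.578, -0.1143, 0.1532]
tcp_rot: [-179.9, 0.2, 174.7]
wrist_force: [0.9, 0.2, -0.2]
opening: 0.0427
```

```bash
python3 - <<'E'
from h import *
chk("w26",.05)
to([.4366,.3917,.15],[180,0,187])
E
```

```text
[ 0.57721194 -0.11416886  0.15074232] [-1.79963788e+02 -1.12044749e-02  1.74682656e+02]
shift [0.0005 0.0008 0.1007] turn [-0.04 -0.01  0.01] dist 0.101
shift [0.1869 0.4907 0.0005] turn [ -0.03  -0.02 -12.32] dist 0.525
```

View pics/w26.png

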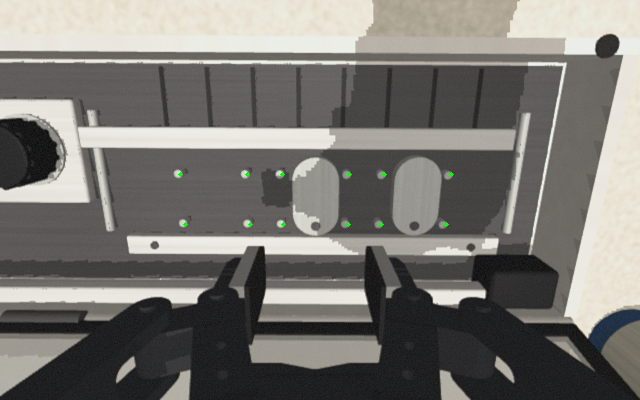

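Both placed square. Third blank at about (0.437, 0.392).

play_rows --targets '[{"fingers": 0.15,"x": 0.187,"y": 0.491,"z": 0,"wx": 0,"wy": 0,"wz": -12.3},{"fingers": 0.15,"x": 0.187,"y": 0.491,"z": 0,"wx": 0,"wy": 0,"wz": -12.3},{"fingers": 0.15,"x": 0.187,"y": 0.491,"z": 0,"wx": 0,"wy": 0,"wz": -12.3},{"fingers": 0.15,"x": 0.187,"y": 0.491,"z": 0,"wx": 0,"wy": 0,"wz": -12.3},{"fingers": 0.15,"x": 0.187,"y": 0.491,"z": 0,"wx": 0,"wy": 0,"wz": -12.3},{"fingers": 0.15,"x": 0.187,"y": 0.491,"z": 0,"wx": 0,"wy": 0,"wz": -12.3},{"fingers": 0.15,"x": 0.187,"y": 0.491,"z": 0,"wx": 0,"wy": 0,"wz": -12.3},{"fingers": 0.15,"x": 0.187,"y": 0.491,"z": 0,"wx": 0,"wy": 0,"wz": -12.3},{"fingers": 0.15,"x": 0.187,"y": 0.491,"z": 0,"wx": 0,"wy": 0,"wz": -12.3},{"fingers": 0.15,"x": 0.187,"y": 0.491,"z": 0,"wx": 0,"wy": 0,"wz": -12.3},{"fingers": 0.15,"x": 0.187,"y": 0.491,"z": 0,"wx": 0,"wy": 0,"wz": -12.3},{"fingers": 0.15,"x": 0.187,"y": 0.491,"z": 0,"wx": 0,"wy": 0,"wz": -12.3},{"fingers": 0.15,"x": 0.187,"y": 0.491,"z": 0.03,"wx": 0,"wy": 0,"wz": -12.3},{"fingers": 0.15,"x": 0.187,"y": 0.491,"z": 0.06,"wx": 0,"wy": 0,"wz": -12.3},{"fingers": 0.15,"x": 0.187,"y": 0.491,"z": 0.06,"wx": 0,"wy": 0,"wz": -12.3},{"fingers": 0.15,"x": 0.187,"y": 0.491,"z": 0.06,"wx": 0,"wy": 0,"wz": -12.3}]'

```text
time: 34.12
ee_pos: [0.4339, 0.3911, 0.087]
tcp_rot: [-179.9, -0.5, -173.0]
wrist_force: [0.5, 0.5, 0.6]
opening: 0.0488
```

```bash
python3 - <<'E'
from h import *
pick("w27")
E
```

```text
[0.43386401 0.39111425 0.087015  ] [-179.851177     -0.46886482 -172.98575472]
0.73 bgr [ 95. 100. 100.] px 317.0 219.0 ctr [0.436  0.3928] mean [0.4356 0.3928] size 0.0572 0.0332 rectang 7.0 pca -173.2
0.61 bgr [93. 53. 35.] px 354.0 71.0 ctr [0.3475 0.4022] mean [0.3471 0.4024] size 0.0321 0.0556 rectang 36.6 pca 126.4
0.55 bgr [87. 49. 32.] px 444.0 243.0 ctr [0.4422 0.4744] mean [0.4412 0.4744] size 0.0357 0.0576 rectang 88.0 pca -178.4
```

View pics/w27.png

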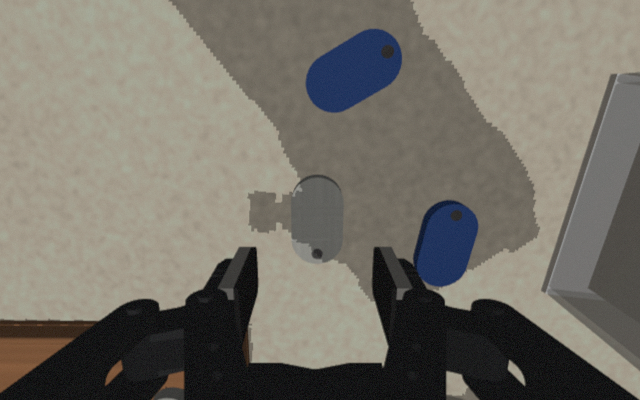

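play_rows --grip_force 40 --targets '[{"fingers": 0.15,"x": -0.002,"y": 0.001,"z": 0.03,"wx": 0,"wy": 0,"wz": 0},{"fingers": 0.15,"x": -0.002,"y": 0.001,"z": 0.06,"wx": 0,"wy": 0,"wz": 0},{"fingers": 0.15,"x": -0.002,"y": 0.001,"z": 0.073,"wx": 0,"wy": 0,"wz": 0},{"fingers": 0.15,"x": -0.002,"y": 0.001,"z": 0.077,"wx": 0,"wy": 0,"wz": 0},{"fingers": 0.15,"x": -0.002,"y": 0.001,"z": 0.077,"wx": 0,"wy": 0,"wz": 0},{"fingers": -0.6,"x": -0.002,"y": 0.001,"z": 0.077,"wx": 0,"wy": 0,"wz": 0},{"fingers": -0.6,"x": -0.002,"y": 0.001,"z": 0.077,"wx": 0,"wy": 0,"wz": 0},{"fingers": -0.6,"x": -0.002,"y": 0.001,"z": 0.077,"wx": 0,"wy": 0,"wz": 0},{"fingers": -0.6,"x": -0.002,"y": 0.001,"z": 0.077,"wx": 0,"wy": 0,"wz": 0},{"fingers": -0.6,"x": -0.002,"y": 0.001,"z": 0.077,"wx": 0,"wy": 0,"wz": 0}]'

```text
time: 35.05
ee_pos: [0.4379, 0.3942, 0.0147]
tcp_rot: [179.9, -0.0, -173.0]
wrist_force: [-0.2, -1.2, 7.8]
opening: 0.0304
```

play_rows --targets '[{"fingers": -0.6,"x": 0,"y": 0,"z": -0.02,"wx": 0,"wy": 0,"wz": 0},{"fingers": -0.6,"x": 0,"y": 0,"z": -0.06,"wx": 0,"wy": 0,"wz": 0},{"fingers": -0.6,"x": 0,"y": 0,"z": -0.1,"wx": 0,"wy": 0,"wz": 0},{"fingers": -0.6,"x": 0,"y": 0,"z": -0.13,"wx": 0,"wy": 0,"wz": 0},{"fingers": -0.6,"x": 0,"y": 0,"z": -0.13,"wx": 0,"wy": 0,"wz": 0},{"fingers": -0.6,"x": 0,"y": 0,"z": -0.13,"wx": 0,"wy": 0,"wz": 0}]'

```text
time: 35.55
ee_pos: [0.4383, 0.3944, 0.1452]
tcp_rot: [179.8, 0.0, -173.0]
wrist_force: [0.9, -0.9, -2.6]
opening: 0.0305
```

```bash
python3 - <<'E'
from h import *
held(.0146)
to(eng([.002,-.02,.095]),[180,0,180+YD])
E
```

```text
held x range -0.0264 0.0322 y -0.0158 0.0161 mean [0.0039 0.0003] [0.05860594 0.03190009] 0.92
shift [-0.0622 -0.5884  0.0462] turn [-1.000e-02 -2.600e-01  1.232e+01] dist 0.593
```

play_rows --targets '[{"fingers": -0.6,"x": -0.062,"y": -0.588,"z": -0.01,"wx": 0,"wy": 0,"wz": 12.3},{"fingers": -0.6,"x": -0.062,"y": -0.588,"z": -0.01,"wx": 0,"wy": 0,"wz": 12.3},{"fingers": -0.6,"x": -0.062,"y": -0.588,"z": -0.01,"wx": 0,"wy": 0,"wz": 12.3},{"fingers": -0.6,"x": -0.062,"y": -0.588,"z": -0.01,"wx": 0,"wy": 0,"wz": 12.3},{"fingers": -0.6,"x": -0.062,"y": -0.588,"z": -0.01,"wx": 0,"wy": 0,"wz": 12.3},{"fingers": -0.6,"x": -0.062,"y": -0.588,"z": -0.01,"wx": 0,"wy": 0,"wz": 12.3},{"fingers": -0.6,"x": -0.062,"y": -0.588,"z": -0.01,"wx": 0,"wy": 0,"wz": 12.3},{"fingers": -0.6,"x": -0.062,"y": -0.588,"z": -0.01,"wx": 0,"wy": 0,"wz": 12.3},{"fingers": -0.6,"x": -0.062,"y": -0.588,"z": -0.01,"wx": 0,"wy": 0,"wz": 12.3},{"fingers": -0.6,"x": -0.062,"y": -0.588,"z": -0.01,"wx": 0,"wy": 0,"wz": 12.3},{"fingers": -0.6,"x": -0.062,"y": -0.588,"z": -0.01,"wx": 0,"wy": 0,"wz": 12.3},{"fingers": -0.6,"x": -0.062,"y": -0.588,"z": -0.01,"wx": 0,"wy": 0,"wz": 12.3},{"fingers": -0.6,"x": -0.062,"y": -0.588,"z": -0.01,"wx": 0,"wy": 0,"wz": 12.3},{"fingers": -0.6,"x": -0.062,"y": -0.588,"z": -0.01,"wx": 0,"wy": 0,"wz": 12.3},{"fingers": -0.6,"x": -0.062,"y": -0.588,"z": -0.01,"wx": 0,"wy": 0,"wz": 12.3},{"fingers": -0.6,"x": -0.062,"y": -0.588,"z": 0.02,"wx": 0,"wy": 0,"wz": 12.3},{"fingers": -0.6,"x": -0.062,"y": -0.588,"z": 0.046,"wx": 0,"wy": 0,"wz": 12.3},{"fingers": -0.6,"x": -0.062,"y": -0.588,"z": 0.046,"wx": 0,"wy": 0,"wz": 12.3},{"fingers": -0.6,"x": -0.062,"y": -0.588,"z": 0.046,"wx": 0,"wy": 0,"wz": 12.3},{"fingers": -0.6,"x": -0.062,"y": -0.588,"z": 0.046,"wx": 0,"wy": 0,"wz": 12.3}]'

```text
time: 37.32
ee_pos: [0.5702, -0.1823, 0.0964]
tcp_rot: [-180.0, -0.2, 174.7]
wrist_force: [0.5, 0.2, -1.6]
opening: 0.0302
```

```bash
python3 - <<'E'
from h import *
chk("w28",-.02,z=.0495)
E
```

```text
[ 0.57067552 -0.1824232   0.0971506 ] [-1.79970329e+02 -1.42384231e-01  1.74712193e+02]
shift [ 0.0003 -0.0007  0.0477] turn [-0.03 -0.14  0.04] dist 0.048
```

View pics/w28.png

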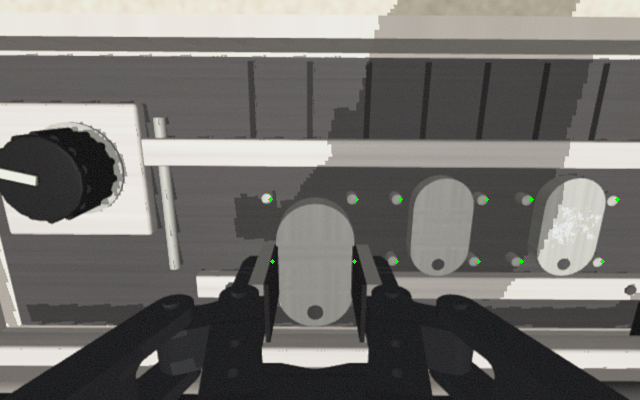

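play_rows --targets '[{"fingers": -0.6,"x": 0.001,"y": -0.001,"z": 0.02,"wx": 0,"wy": 0,"wz": 0},{"fingers": -0.6,"x": 0.001,"y": -0.001,"z": 0.034,"wx": 0,"wy": 0,"wz": 0},{"fingers": -0.6,"x": 0.001,"y": -0.001,"z": 0.043,"wx": 0,"wy": 0,"wz": 0},{"fingers": -0.6,"x": 0.001,"y": -0.001,"z": 0.047,"wx": 0,"wy": 0,"wz": 0},{"fingers": -0.6,"x": 0.001,"y": -0.001,"z": 0.047,"wx": 0,"wy": 0,"wz": 0},{"fingers": -0.6,"x": 0.001,"y": -0.001,"z": 0.047,"wx": 0,"wy": 0,"wz": 0}]'

```text
time: 37.87
ee_pos: [0.5695, -0.1835, 0.0501]
tcp_rot: [-180.0, -0.1, 174.7]
wrist_force: [0.4, -0.2, -0.8]
opening: 0.031
```

play_rows --targets '[{"fingers": 0.0,"x": 0,"y": 0,"z": 0,"wx": 0,"wy": 0,"wz": 0},{"fingers": 0.0,"x": 0,"y": 0,"z": 0,"wx": 0,"wy": 0,"wz": 0},{"fingers": 0.0,"x": 0,"y": 0,"z": 0,"wx": 0,"wy": 0,"wz": 0},{"fingers": 0.0,"x": 0,"y": 0,"z": -0.02,"wx": 0,"wy": 0,"wz": 0},{"fingers": 0.0,"x": 0,"y": 0,"z": -0.05,"wx": 0,"wy": 0,"wz": 0},{"fingers": 0.0,"x": 0,"y": 0,"z": -0.09,"wx": 0,"wy": 0,"wz": 0},{"fingers": 0.0,"x": 0,"y": 0,"z": -0.11,"wx": 0,"wy": 0,"wz": 0},{"fingers": 0.0,"x": 0,"y": 0,"z": -0.11,"wx": 0,"wy": 0,"wz": 0}]'

```text
time: 38.53
ee_pos: [0.5712, -0.1842, 0.1648]
tcp_rot: [-179.9, 0.2, 174.7]
wrist_force: [0.8, 0.1, 0.7]
opening: 0.0426
```

```bash
python3 - <<'E'
from h import *
chk("w29",-.02)
to(eng([-.032,-.14,.15]),[180,0,163])
E
```

```text
[ 0.57062537 -0.18394115  0.16192266] [-1.79921991e+02  6.63124559e-02  1.74682770e+02]
shift [0.0006 0.001  0.1119] turn [-0.08  0.07  0.01] dist 0.112
shift [ 0.0345 -0.1192  0.012 ] turn [-0.07  0.07 11.68] dist 0.125
```

View pics/w29.png

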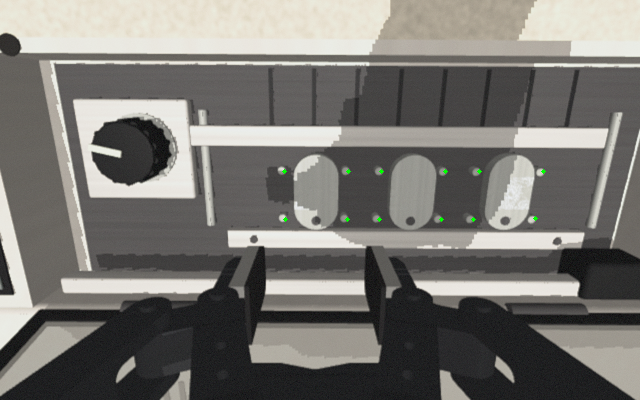

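play_rows --targets '[{"fingers": 0.3,"x": 0.0345,"y": -0.119,"z": 0.0,"wx": 0,"wy": 0,"wz": 11.7},{"fingers": 0.3,"x": 0.0345,"y": -0.119,"z": 0.0,"wx": 0,"wy": 0,"wz": 11.7},{"fingers": 0.3,"x": 0.0345,"y": -0.119,"z": 0.0,"wx": 0,"wy": 0,"wz": 11.7},{"fingers": 0.3,"x": 0.0345,"y": -0.119,"z": 0.02,"wx": 0,"wy": 0,"wz": 11.7},{"fingers": 0.3,"x": 0.0345,"y": -0.119,"z": 0.04,"wx": 0,"wy": 0,"wz": 11.7},{"fingers": 0.3,"x": 0.0345,"y": -0.119,"z": 0.04,"wx": 0,"wy": 0,"wz": 11.7},{"fingers": 0.3,"x": 0.0345,"y": -0.119,"z": 0.04,"wx": 0,"wy": 0,"wz": 11.7}]'

```text
time: 39.17
ee_pos: [0.5228, -0.2983, 0.1172]
tcp_rot: [-180.0, -0.4, 163.0]
wrist_force: [0.6, 0.7, -0.1]
opening: 0.0555
```

```bash
python3 - <<'E'
from h import *
c=bot.get_calibration("wrist");p,d=bot.camera("wrist");cv2.imwrite("pics/w30.png",p)
to(eng([-.032,-.14,.055]),[180,0,163])
E
```

```text
shift [-0.0022 -0.0004  0.0636] turn [-0.04 -0.29  0.  ] dist 0.064
```

View pics/w30.png

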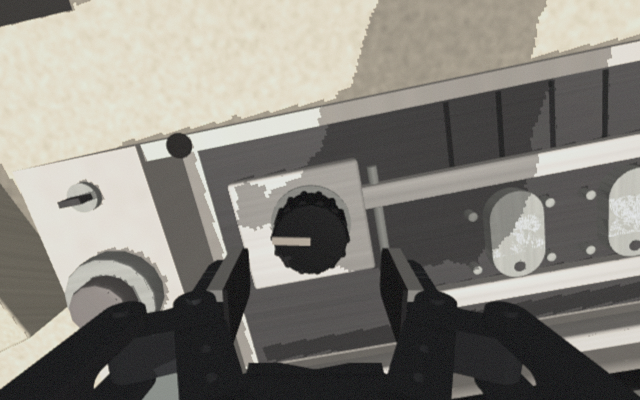

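play_rows --grip_force 80 --targets '[{"fingers": 0.3,"x": -0.002,"y": -0.001,"z": 0.025,"wx": 0,"wy": 0,"wz": 0},{"fingers": 0.3,"x": -0.002,"y": -0.001,"z": 0.045,"wx": 0,"wy": 0,"wz": 0},{"fingers": 0.3,"x": -0.002,"y": -0.001,"z": 0.058,"wx": 0,"wy": 0,"wz": 0},{"fingers": 0.3,"x": -0.002,"y": -0.001,"z": 0.063,"wx": 0,"wy": 0,"wz": 0},{"fingers": 0.3,"x": -0.002,"y": -0.001,"z": 0.063,"wx": 0,"wy": 0,"wz": 0},{"fingers": -0.5,"x": -0.002,"y": -0.001,"z": 0.063,"wx": 0,"wy": 0,"wz": 0},{"fingers": -0.5,"x": -0.002,"y": -0.001,"z": 0.063,"wx": 0,"wy": 0,"wz": 0},{"fingers": -0.5,"x": -0.002,"y": -0.001,"z": 0.063,"wx": 0,"wy": 0,"wz": 0},{"fingers": -0.5,"x": -0.002,"y": -0.001,"z": 0.063,"wx": 0,"wy": 0,"wz": 0}]'

```text
time: 39.97
ee_pos: [0.5254, -0.3017, 0.058]
tcp_rot: [-179.8, -0.1, 162.9]
wrist_force: [-3.4, -5.4, 3.5]
opening: 0.038
```

```bash
python3 - <<'E'
from h import *
o=bot.get_obs();print(o['wrist_force'],o['ee_pos'],o['opening'],o['q'].round(1))
E
```

```text
[-3.35643595 -5.43090837  3.46768736] [ 0.52538696 -0.30170234  0.0579662 ] 0.03801891783851163 [-29.8  13.   -1.3  75.8  -0.2 -12.7]
```

play_rows --targets '[{"fingers": -0.5,"x": 0,"y": 0,"z": 0,"wx": 0,"wy": 0,"wz": 5},{"fingers": -0.5,"x": 0,"y": 0,"z": 0,"wx": 0,"wy": 0,"wz": 10},{"fingers": -0.5,"x": 0,"y": 0,"z": 0,"wx": 0,"wy": 0,"wz": 15},{"fingers": -0.5,"x": 0,"y": 0,"z": 0,"wx": 0,"wy": 0,"wz": 20},{"fingers": -0.5,"x": 0,"y": 0,"z": 0,"wx": 0,"wy": 0,"wz": 25},{"fingers": -0.5,"x": 0,"y": 0,"z": 0,"wx": 0,"wy": 0,"wz": 30},{"fingers": -0.5,"x": 0,"y": 0,"z": 0,"wx": 0,"wy": 0,"wz": 35},{"fingers": -0.5,"x": 0,"y": 0,"z": 0,"wx": 0,"wy": 0,"wz": 40},{"fingers": -0.5,"x": 0,"y": 0,"z": 0,"wx": 0,"wy": 0,"wz": 45},{"fingers": -0.5,"x": 0,"y": 0,"z": 0,"wx": 0,"wy": 0,"wz": 50},{"fingers": -0.5,"x": 0,"y": 0,"z": 0,"wx": 0,"wy": 0,"wz": 55},{"fingers": -0.5,"x": 0,"y": 0,"z": 0,"wx": 0,"wy": 0,"wz": 60},{"fingers": -0.5,"x": 0,"y": 0,"z": 0,"wx": 0,"wy": 0,"wz": 65},{"fingers": -0.5,"x": 0,"y": 0,"z": 0,"wx": 0,"wy": 0,"wz": 70},{"fingers": -0.5,"x": 0,"y": 0,"z": 0,"wx": 0,"wy": 0,"wz": 74},{"fingers": -0.5,"x": 0,"y": 0,"z": 0,"wx": 0,"wy": 0,"wz": 77},{"fingers": -0.5,"x": 0,"y": 0,"z": 0,"wx": 0,"wy": 0,"wz": 78},{"fingers": -0.5,"x": 0,"y": 0,"z": 0,"wx": 0,"wy": 0,"wz": 78}]'

```text
time: 41.47
ee_pos: [0.5247, -0.3022, 0.058]
tcp_rot: [-179.8, 0.2, 84.9]
wrist_force: [-8.3, -8.0, 4.2]
opening: 0.0381
```

```bash
python3 - <<'E'
from h import *
c=bot.get_calibration("wrist");p,d=bot.camera("wrist");cv2.imwrite("pics/w31.png",p)
o=bot.get_obs();print(o['wrist_force'],o['torque'],o['tcp_rot'])
E
```

```text
[-7.91911227 -7.19601432  2.81470735] [-1.49453061  1.4127606   0.54005527] [-179.78703388    0.25086619   84.92550317]
```

View pics/w31.png

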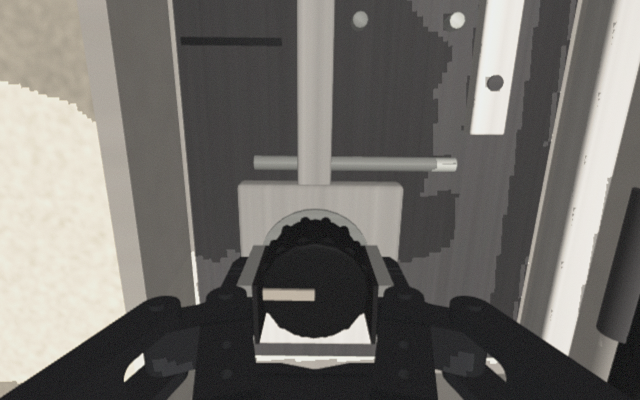

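play_rows --targets '[{"fingers": -0.5,"x": 0,"y": 0,"z": 0,"wx": 0,"wy": 0,"wz": -1},{"fingers": 0.3,"x": 0,"y": 0,"z": 0,"wx": 0,"wy": 0,"wz": -1},{"fingers": 0.3,"x": 0,"y": 0,"z": 0,"wx": 0,"wy": 0,"wz": -1},{"fingers": 0.3,"x": 0,"y": 0,"z": 0,"wx": 0,"wy": 0,"wz": -1},{"fingers": 0.3,"x": 0,"y": 0,"z": -0.04,"wx": 0,"wy": 0,"wz": -1},{"fingers": 0.3,"x": 0,"y": 0,"z": -0.08,"wx": 0,"wy": 0,"wz": -1},{"fingers": 0.3,"x": 0,"y": 0,"z": -0.12,"wx": 0,"wy": 0,"wz": -1},{"fingers": 0.3,"x": 0,"y": 0,"z": -0.16,"wx": 0,"wy": 0,"wz": -1},{"fingers": 0.3,"x": 0,"y": 0,"z": -0.2,"wx": 0,"wy": 0,"wz": -1},{"fingers": 0.3,"x": 0,"y": 0,"z": -0.2,"wx": 0,"wy": 0,"wz": -1},{"fingers": 0.3,"x": 0,"y": 0,"z": -0.2,"wx": 0,"wy": 0,"wz": -1}]'

```text
time: 42.43
ee_pos: [0.527, -0.3007, 0.2594]
tcp_rot: [179.9, 0.1, 86.0]
wrist_force: [0.0, -0.6, -0.8]
opening: 0.0555
```

```bash
python3 - <<'E'
from h import *
c=bot.get_calibration("wrist");p,d=bot.camera("wrist");cv2.imwrite("pics/w32.png",p)
o,t,R=tool();print(t,o['tcp_rot'])
# view pose for tags + lid handle
to(eng([-.02,-.02,.30]),[180,0,90+YD])
E
```

```text
[ 0.52650598 -0.30039665  0.25689681] [-1.79893989e+02  5.37275020e-02  8.59934478e+01]
shift [ 0.1205  0.0134 -0.0432] turn [-0.11  0.05  1.32] dist 0.129
```

View pics/w32.png

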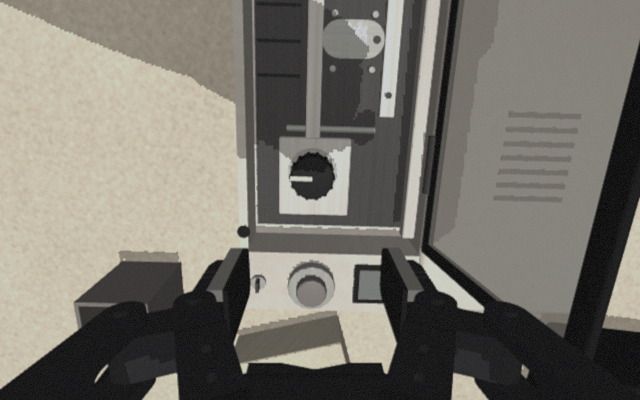

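```bash
python3 - <<'E'
from h import *
to([.5925,-.1580,.377],[132.1,0,84.6])
E
```

```text
shift [ 0.1465  0.0557 -0.1203] turn [-48.    -0.53   1.33] dist 0.198
```

play_rows --grip_force 30 --targets '[{"fingers": -0.06,"x": 0.02,"y": 0,"z": -0.04,"wx": -7,"wy": 0,"wz": 1.3},{"fingers": -0.06,"x": 0.06,"y": 0.01,"z": -0.08,"wx": -14,"wy": 0,"wz": 1.3},{"fingers": -0.06,"x": 0.09,"y": 0.02,"z": -0.1,"wx": -21,"wy": 0,"wz": 1.3},{"fingers": -0.06,"x": 0.12,"y": 0.04,"z": -0.12,"wx": -28,"wy": -0.3,"wz": 1.3},{"fingers": -0.06,"x": 0.1465,"y": 0.056,"z": -0.12,"wx": -35,"wy": -0.5,"wz": 1.3},{"fingers": -0.06,"x": 0.1465,"y": 0.056,"z": -0.12,"wx": -42,"wy": -0.5,"wz": 1.3},{"fingers": -0.06,"x": 0.1465,"y": 0.056,"z": -0.12,"wx": -48,"wy": -0.5,"wz": 1.3},{"fingers": -0.06,"x": 0.1465,"y": 0.056,"z": -0.12,"wx": -48,"wy": -0.5,"wz": 1.3},{"fingers": -0.06,"x": 0.1465,"y": 0.056,"z": -0.12,"wx": -48,"wy": -0.5,"wz": 1.3},{"fingers": -0.06,"x": 0.1465,"y": 0.056,"z": -0.12,"wx": -48,"wy": -0.5,"wz": 1.3}]'

```text
time: 43.32
ee_pos: [0.5927, -0.1586, 0.3768]
tcp_rot: [132.3, -0.0, 84.6]
wrist_force: [1.1, -0.2, 0.5]
opening: 0.0402
```

```bash
python3 - <<'E'
from h import *
c=bot.get_calibration("wrist");p,d=bot.camera("wrist");
H=eng([.072,.0075,.0835]);th=1.75
g=eng([.072-.21*np.cos(th),.0075,.0835+.21*np.sin(th)])
print(g)
for s in(-.055,0,.055):
    q=g+Re.apply([0,s,0]);u=proj(c,q);print(u)
    if 0<u[0]<640 and 0<u[1]<400:cv2.circle(p,tuple(int(x) for x in u),2,(0,0,255),-1)
cv2.imwrite("pics/w33.png",p)
o,t,R=tool();print(t,o['tcp_rot'],'bar in tool',R.inv().apply(g-t))
E
```

```text
[ 0.67975527 -0.16569489  0.29013705]
[308.79346304 263.36219133]
[308.29023804 195.08788892]
[307.72620706 118.56382568]
[ 0.59333517 -0.15878369  0.37771716] [ 1.32230214e+02 -2.38927501e-02  8.46016105e+01] bar in tool [ 0.00121337 -0.0065858   0.12305133]
```

View pics/w33.png

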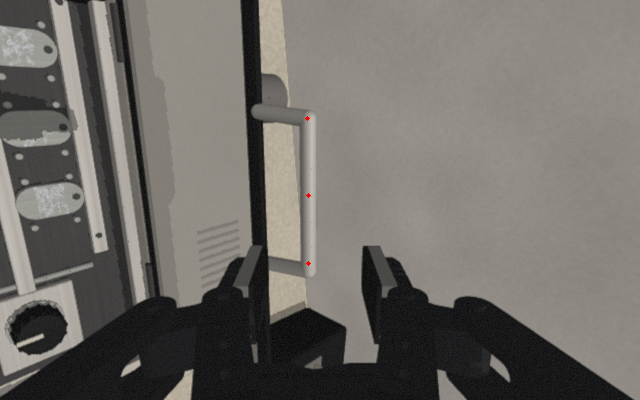

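play_rows --grip_force 25 --targets '[{"fingers": -0.06,"x": 0,"y": -0.006,"z": 0.03,"wx": 0,"wy": 0,"wz": 0},{"fingers": -0.06,"x": 0,"y": -0.006,"z": 0.06,"wx": 0,"wy": 0,"wz": 0},{"fingers": -0.06,"x": 0,"y": -0.006,"z": 0.09,"wx": 0,"wy": 0,"wz": 0},{"fingers": -0.06,"x": 0,"y": -0.006,"z": 0.115,"wx": 0,"wy": 0,"wz": 0},{"fingers": -0.06,"x": 0,"y": -0.006,"z": 0.127,"wx": 0,"wy": 0,"wz": 0},{"fingers": -0.06,"x": 0,"y": -0.006,"z": 0.127,"wx": 0,"wy": 0,"wz": 0},{"fingers": -0.06,"x": 0,"y": -0.006,"z": 0.127,"wx": 0,"wy": 0,"wz": 0}]'

```text
time: 43.95
ee_pos: [0.6829, -0.1669, 0.2862]
tcp_rot: [132.3, -0.1, 84.6]
wrist_force: [0.0, 0.4, 0.1]
opening: 0.0402
```

play_rows --grip_force 25 --targets '[{"fingers": -0.5,"x": 0,"y": 0,"z": 0,"wx": 0,"wy": 0,"wz": 0},{"fingers": -1,"x": 0,"y": 0,"z": 0,"wx": 0,"wy": 0,"wz": 0},{"fingers": -1,"x": 0,"y": 0,"z": 0,"wx": 0,"wy": 0,"wz": 0},{"fingers": -1,"x": 0,"y": 0,"z": 0,"wx": 0,"wy": 0,"wz": 0},{"fingers": -1,"x": 0,"y": 0,"z": 0,"wx": 0,"wy": 0,"wz": 0}]'

```text
time: 44.37
ee_pos: [0.6821, -0.1668, 0.2883]
tcp_rot: [132.0, -0.0, 84.6]
wrist_force: [-4.8, 0.3, 6.0]
opening: 0.0112
```

```bash
python3 - <<'E'
from h import *
lidstate(.005)
E
```

```text
th 1.743 r 0.2113 Frad 5.1 Ftan -5.7 tcp [ 0.6821 -0.1668  0.2883] rot [132.   -0.   84.6] tilt 48.0 t 44.3667 op 0.0112
```

```bash
python3 -c "
from h import *
arc(1.743,1.25,10,48,36,k=.005,dy=-.0005,dz=.001)"
```

```text
{"fingers": -1, "x": 0, "y": -0.0055, "z": -0.0098, "wx": 1.2, "wy": 0, "wz": 0},
{"fingers": -1, "x": 0, "y": -0.0118, "z": -0.0182, "wx": 2.4, "wy": 0, "wz": 0},
{"fingers": -1, "x": 0, "y": -0.0185, "z": -0.0263, "wx": 3.6, "wy": 0, "wz": 0},
{"fingers": -1, "x": 0, "y": -0.0256, "z": -0.0340, "wx": 4.8, "wy": 0, "wz": 0},
{"fingers": -1, "x": 0, "y": -0.0331, "z": -0.0415, "wx": 6.0, "wy": 0, "wz": 0},
{"fingers": -1, "x": 0, "y": -0.0409, "z": -0.0485, "wx": 7.2, "wy": 0, "wz": 0},
{"fingers": -1, "x": 0, "y": -0.0491, "z": -0.0552, "wx": 8.4, "wy": 0, "wz": 0},
{"fingers": -1, "x": 0, "y": -0.0575, "z": -0.0614, "wx": 9.6, "wy": 0, "wz": 0},
{"fingers": -1, "x": 0, "y": -0.0663, "z": -0.0673, "wx": 10.8, "wy": 0, "wz": 0},
{"fingers": -1, "x": 0, "y": -0.0754, "z": -0.0727, "wx": 12.0, "wy": 0, "wz": 0},
```

play_rows --targets '[{"fingers": -1,"x": 0,"y": -0.0055,"z": -0.0098,"wx": 1.2,"wy": 0,"wz": 0},{"fingers": -1,"x": 0,"y": -0.0118,"z": -0.0182,"wx": 2.4,"wy": 0,"wz": 0},{"fingers": -1,"x": 0,"y": -0.0185,"z": -0.0263,"wx": 3.6,"wy": 0,"wz": 0},{"fingers": -1,"x": 0,"y": -0.0256,"z": -0.034,"wx": 4.8,"wy": 0,"wz": 0},{"fingers": -1,"x": 0,"y": -0.033,"z": -0.0415,"wx": 6.0,"wy": 0,"wz": 0},{"fingers": -1,"x": 0,"y": -0.041,"z": -0.0485,"wx": 7.2,"wy": 0,"wz": 0},{"fingers": -1,"x": 0,"y": -0.049,"z": -0.055,"wx": 8.4,"wy": 0,"wz": 0},{"fingers": -1,"x": 0,"y": -0.0575,"z": -0.0614,"wx": 9.6,"wy": 0,"wz": 0},{"fingers": -1,"x": 0,"y": -0.0663,"z": -0.0673,"wx": 10.8,"wy": 0,"wz": 0},{"fingers": -1,"x": 0,"y": -0.0754,"z": -0.0727,"wx": 12.0,"wy": 0,"wz": 0},{"fingers": -1,"x": 0,"y": -0.0754,"z": -0.0727,"wx": 12.0,"wy": 0,"wz": 0}]'

```text
time: 45.28
ee_pos: [0.5775, -0.1565, 0.2805]
tcp_rot: [144.1, -0.1, 84.6]
wrist_force: [-1.3, 2.5, 5.9]
opening: 0.0112
```

```bash
python3 -c "
from h import *
lidstate(.005)
arc(1.25,.7,10,36,20,k=.005)"
```

```text
th 1.244 r 0.2123 Frad 6.1 Ftan 0.5 tcp [ 0.5775 -0.1565  0.2805] rot [ 1.441e+02 -1.000e-01  8.460e+01] tilt 35.9 t 45.2833 op 0.0112
{"fingers": -1, "x": 0, "y": -0.0113, "z": -0.0032, "wx": 1.6, "wy": 0, "wz": 0},
{"fingers": -1, "x": 0, "y": -0.0228, "z": -0.0058, "wx": 3.2, "wy": 0, "wz": 0},
{"fingers": -1, "x": 0, "y": -0.0345, "z": -0.0078, "wx": 4.8, "wy": 0, "wz": 0},
{"fingers": -1, "x": 0, "y": -0.0462, "z": -0.0092, "wx": 6.4, "wy": 0, "wz": 0},
{"fingers": -1, "x": 0, "y": -0.0580, "z": -0.0099, "wx": 8.0, "wy": 0, "wz": 0},
{"fingers": -1, "x": 0, "y": -0.0698, "z": -0.0100, "wx": 9.6, "wy": 0, "wz": 0},
{"fingers": -1, "x": 0, "y": -0.0816, "z": -0.0094, "wx": 11.2, "wy": 0, "wz": 0},
{"fingers": -1, "x": 0, "y": -0.0933, "z": -0.0082, "wx": 12.8, "wy": 0, "wz": 0},
{"fingers": -1, "x": 0, "y": -0.1049, "z": -0.0064, "wx": 14.4, "wy": 0, "wz": 0},
{"fingers": -1, "x": 0, "y": -0.1165, "z": -0.0039, "wx": 16.0, "wy": 0, "wz": 0},
```

play_rows --targets '[{"fingers": -1,"x": 0,"y": -0.011,"z": -0.0035,"wx": 1.6,"wy": 0,"wz": 0},{"fingers": -1,"x": 0,"y": -0.0228,"z": -0.006,"wx": 3.2,"wy": 0,"wz": 0},{"fingers": -1,"x": 0,"y": -0.0345,"z": -0.008,"wx": 4.8,"wy": 0,"wz": 0},{"fingers": -1,"x": 0,"y": -0.0462,"z": -0.0095,"wx": 6.4,"wy": 0,"wz": 0},{"fingers": -1,"x": 0,"y": -0.058,"z": -0.0102,"wx": 8.0,"wy": 0,"wz": 0},{"fingers": -1,"x": 0,"y": -0.0698,"z": -0.0103,"wx": 9.6,"wy": 0,"wz": 0},{"fingers": -1,"x": 0,"y": -0.0816,"z": -0.0097,"wx": 11.2,"wy": 0,"wz": 0},{"fingers": -1,"x": 0,"y": -0.0933,"z": -0.0085,"wx": 12.8,"wy": 0,"wz": 0},{"fingers": -1,"x": 0,"y": -0.105,"z": -0.0067,"wx": 14.4,"wy": 0,"wz": 0},{"fingers": -1,"x": 0,"y": -0.1165,"z": -0.0042,"wx": 16.0,"wy": 0,"wz": 0},{"fingers": -1,"x": 0,"y": -0.1165,"z": -0.0042,"wx": 16.0,"wy": 0,"wz": 0}]'

```text
time: 46.2
ee_pos: [0.4799, -0.1473, 0.2118]
tcp_rot: [160.6, -0.1, 84.6]
wrist_force: [-6.7, 2.8, 4.3]
opening: 0.0109
```

```bash
python3 -c "
from h import *
lidstate(.005)
arc(.7,.25,9,20,7,k=.005,dy=-.0003)"
```

```text
th 0.679 r 0.2119 Frad 8.1 Ftan -1.0 tcp [ 0.4799 -0.1473  0.2118] rot [ 1.606e+02 -1.000e-01  8.460e+01] tilt 19.4 t 46.2 op 0.0109
{"fingers": -1, "x": 0, "y": -0.0095, "z": 0.0054, "wx": 1.4, "wy": 0, "wz": 0},
{"fingers": -1, "x": 0, "y": -0.0184, "z": 0.0114, "wx": 2.9, "wy": 0, "wz": 0},
{"fingers": -1, "x": 0, "y": -0.0269, "z": 0.0177, "wx": 4.3, "wy": 0, "wz": 0},
{"fingers": -1, "x": 0, "y": -0.0352, "z": 0.0245, "wx": 5.8, "wy": 0, "wz": 0},
{"fingers": -1, "x": 0, "y": -0.0431, "z": 0.0317, "wx": 7.2, "wy": 0, "wz": 0},
{"fingers": -1, "x": 0, "y": -0.0506, "z": 0.0393, "wx": 8.7, "wy": 0, "wz": 0},
{"fingers": -1, "x": 0, "y": -0.0578, "z": 0.0472, "wx": 10.1, "wy": 0, "wz": 0},
{"fingers": -1, "x": 0, "y": -0.0645, "z": 0.0554, "wx": 11.6, "wy": 0, "wz": 0},
{"fingers": -1, "x": 0, "y": -0.0708, "z": 0.0640, "wx": 13.0, "wy": 0, "wz": 0},
```

play_rows --targets '[{"fingers": -1,"x": 0,"y": -0.0095,"z": 0.0054,"wx": 1.4,"wy": 0,"wz": 0},{"fingers": -1,"x": 0,"y": -0.0184,"z": 0.0114,"wx": 2.9,"wy": 0,"wz": 0},{"fingers": -1,"x": 0,"y": -0.027,"z": 0.0177,"wx": 4.3,"wy": 0,"wz": 0},{"fingers": -1,"x": 0,"y": -0.0352,"z": 0.0245,"wx": 5.8,"wy": 0,"wz": 0},{"fingers": -1,"x": 0,"y": -0.0431,"z": 0.0317,"wx": 7.2,"wy": 0,"wz": 0},{"fingers": -1,"x": 0,"y": -0.0506,"z": 0.0393,"wx": 8.7,"wy": 0,"wz": 0},{"fingers": -1,"x": 0,"y": -0.0578,"z": 0.0472,"wx": 10.1,"wy": 0,"wz": 0},{"fingers": -1,"x": 0,"y": -0.0645,"z": 0.0554,"wx": 11.6,"wy": 0,"wz": 0},{"fingers": -1,"x": 0,"y": -0.0708,"z": 0.064,"wx": 13.0,"wy": 0,"wz": 0},{"fingers": -1,"x": 0,"y": -0.0708,"z": 0.064,"wx": 13.0,"wy": 0,"wz": 0}]'

```text
time: 47.03
ee_pos: [0.4377, -0.1432, 0.1278]
tcp_rot: [173.3, -0.1, 84.7]
wrist_force: [12.4, 2.3, -3.6]
opening: 0.0109
```

```bash
python3 -c "
from h import *
lidstate(.005)
arc(.235,.0,7,7,0,k=.005,dy=-.0005)"
```

```text
th 0.235 r 0.212 Frad -12.7 Ftan -0.7 tcp [ 0.4377 -0.1432  0.1278] rot [ 1.733e+02 -1.000e-01  8.470e+01] tilt 6.7 t 47.0333 op 0.0109
{"fingers": -1, "x": 0, "y": -0.0030, "z": 0.0066, "wx": 1.0, "wy": 0, "wz": 0},
{"fingers": -1, "x": 0, "y": -0.0052, "z": 0.0134, "wx": 2.0, "wy": 0, "wz": 0},
{"fingers": -1, "x": 0, "y": -0.0072, "z": 0.0203, "wx": 3.0, "wy": 0, "wz": 0},
{"fingers": -1, "x": 0, "y": -0.0090, "z": 0.0272, "wx": 4.0, "wy": 0, "wz": 0},
{"fingers": -1, "x": 0, "y": -0.0105, "z": 0.0341, "wx": 5.0, "wy": 0, "wz": 0},
{"fingers": -1, "x": 0, "y": -0.0118, "z": 0.0411, "wx": 6.0, "wy": 0, "wz": 0},
{"fingers": -1, "x": 0, "y": -0.0129, "z": 0.0482, "wx": 7.0, "wy": 0, "wz": 0},
```

play_rows --targets '[{"fingers": -1,"x": 0,"y": -0.0015,"z": 0.0066,"wx": 1.0,"wy": 0,"wz": 0},{"fingers": -1,"x": 0,"y": -0.0037,"z": 0.0134,"wx": 2.0,"wy": 0,"wz": 0},{"fingers": -1,"x": 0,"y": -0.0057,"z": 0.0203,"wx": 3.0,"wy": 0,"wz": 0},{"fingers": -1,"x": 0,"y": -0.0075,"z": 0.0272,"wx": 4.0,"wy": 0,"wz": 0},{"fingers": -1,"x": 0,"y": -0.009,"z": 0.0341,"wx": 5.0,"wy": 0,"wz": 0},{"fingers": -1,"x": 0,"y": -0.0103,"z": 0.041,"wx": 6.0,"wy": 0,"wz": 0},{"fingers": -1,"x": 0,"y": -0.0113,"z": 0.046,"wx": 6.8,"wy": 0,"wz": 0},{"fingers": -1,"x": 0,"y": -0.0113,"z": 0.047,"wx": 6.8,"wy": 0,"wz": 0},{"fingers": -1,"x": 0,"y": -0.0113,"z": 0.047,"wx": 6.8,"wy": 0,"wz": 0}]'

```text
time: 47.78
ee_pos: [0.4336, -0.1434, 0.0846]
tcp_rot: [179.7, 0.0, 84.7]
wrist_force: [5.5, 4.3, 17.4]
opening: 0.011
```

```bash
python3 -c "
from h import *
lidstate(.005);print(bot.get_obs()['wrist_force'])"
```

```text
th 0.029 r 0.2098 Frad -4.6 Ftan 17.5 tcp [ 0.4336 -0.1434  0.0846] rot [179.7   0.   84.7] tilt 0.3 t 47.7833 op 0.011
[ 5.49556386  4.31774595 17.40737658]
```

```bash
python3 -c "
from h import *
c=bot.get_calibration('wrist');p,d=bot.camera('wrist')
# depth of lid front frame and far points
for u,v in((475,60),(465,150),(455,230),(520,60),(600,60)):
    if d[v,u]>0: print(u,v,unproj(c,u,v,d[v,u]).round(4))
cv2.imwrite('pics/w34.png',p)"
```

```text
475 60 [ 0.4951 -0.0667  0.086 ]
465 150 [ 0.4926 -0.0973  0.0854]
455 230 [ 0.4891 -0.128   0.0858]
520 60 [ 0.5113 -0.0681  0.0843]
600 60 [ 0.5389 -0.0707  0.0843]
```

View pics/w34.png

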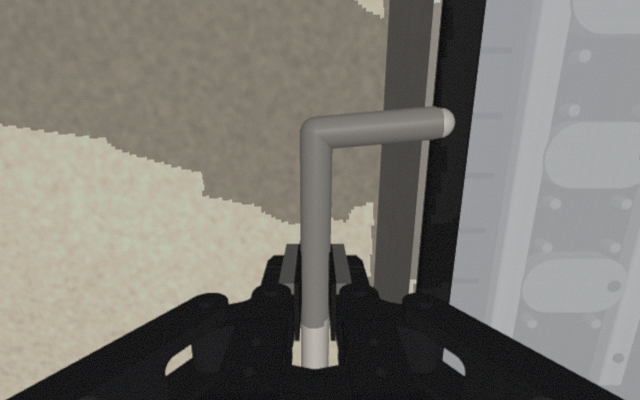

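play_rows --targets '[{"fingers": -1,"x": 0,"y": 0.0005,"z": 0.0,"wx": 0,"wy": 0,"wz": 0},{"fingers": -0.1,"x": 0,"y": 0,"z": 0,"wx": 0,"wy": 0,"wz": 0},{"fingers": -0.1,"x": 0,"y": 0,"z": 0,"wx": 0,"wy": 0,"wz": 0},{"fingers": -0.1,"x": 0,"y": 0,"z": 0,"wx": 0,"wy": 0,"wz": 0},{"fingers": -0.1,"x": 0,"y": 0,"z": -0.02,"wx": 0,"wy": 0,"wz": 0},{"fingers": -0.1,"x": 0,"y": 0,"z": -0.05,"wx": 0,"wy": 0,"wz": 0},{"fingers": -0.1,"x": 0,"y": 0,"z": -0.09,"wx": 0,"wy": 0,"wz": 0},{"fingers": -0.1,"x": 0,"y": 0,"z": -0.13,"wx": 0,"wy": 0,"wz": 0},{"fingers": -0.1,"x": 0,"y": 0,"z": -0.16,"wx": 0,"wy": 0,"wz": 0},{"fingers": -0.1,"x": 0,"y": 0,"z": -0.16,"wx": 0,"wy": 0,"wz": 0},{"fingers": -0.1,"x": 0,"y": 0,"z": -0.16,"wx": 0,"wy": 0,"wz": 0}]'

```text
time: 48.75
ee_pos: [0.4317, -0.1433, 0.2429]
tcp_rot: [179.9, -0.0, 84.6]
wrist_force: [0.1, -0.5, -1.4]
opening: 0.0383
```

```bash
python3 -c "
from h import *
c=bot.get_calibration('wrist');p,d=bot.camera('wrist');cv2.imwrite('pics/w35.png',p)
o,t,R=tool();print(t,o['tcp_rot'],o['wrist_force'])
for e in([-.085,.0],[-.085,.1],[.03,.1],[.03,0]):
    u,v=proj(c,eng([*e,.086])).round().astype(int)
    if 0<=u<640 and 0<=v<400: print(e,unproj(c,u,v,d[v,u]).round(4))
print(eng([-.03,-.238,.103]));to(eng([-.03,-.238,.16]),[180,0,90+YD])"
```

```text
[ 0.43115581 -0.14305079  0.24136044] [-1.79925156e+02 -4.45933257e-02  8.46238204e+01] [-0.45705733  0.1396697  -0.40428618]
[-0.085, 0.0] [ 0.4857 -0.1554  0.0853]
[-0.085, 0.1] [ 0.4946 -0.0554  0.0854]
[0.03, 0.1] [ 0.6102 -0.0663  0.084 ]
[0.03, 0] [ 0.6006 -0.1665  0.0849]
[ 0.51812753 -0.39718553  0.103     ]
shift [-0.2449  0.1105  0.081 ] turn [-0.07 -0.04 -0.05] dist 0.281
```

View pics/w35.png

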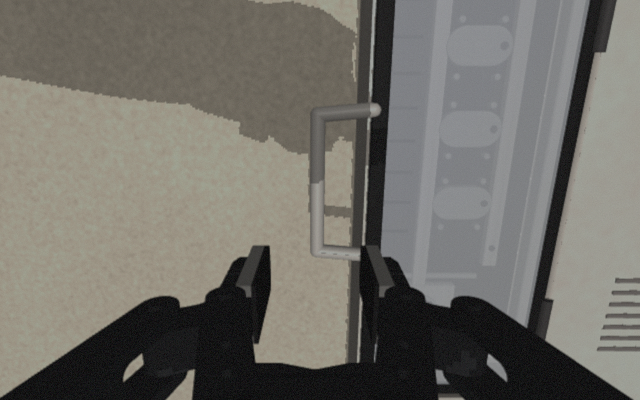

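```bash
python3 -c "
from h import *
p,d=bot.camera('top');c=bot.get_calibration('top')
for n,z in(('pen_pot',0),('start_top',.103)):
  for r in bot.place_of(n,'top')[:2]:
    v,u=r['point'];print(n,r['confidence'],u,v,atz(c,u,v,z))
for r in bot.look_for('pen_pot','top')[:1]:
    l,t,rr,b=r['extent'];print([atz(c,x,y,.145).round(3) for x,y in((l,t),(rr,b))])
to(eng([-.03,-.238,.20]),[180,0,90+YD])
"
```

```text
pen_pot 0.56 415.5 263.6 [ 0.31544383 -0.42821049  0.        ]
start_top 0.62 412.7 208.1 [ 0.5072394 -0.3925557  0.103    ]
[array([ 0.34 , -0.378,  0.145]), array([ 0.284, -0.466,  0.145])]
shift [-0.2452  0.111   0.0397] turn [-0.18 -0.08 -0.04] dist 0.272
```

play_rows --targets '[{"fingers": -1,"x": -0.245,"y": 0.111,"z": 0.0,"wx": 0,"wy": 0,"wz": 0},{"fingers": -1,"x": -0.245,"y": 0.111,"z": 0.0,"wx": 0,"wy": 0,"wz": 0},{"fingers": -1,"x": -0.245,"y": 0.111,"z": 0.0,"wx": 0,"wy": 0,"wz": 0},{"fingers": -1,"x": -0.245,"y": 0.111,"z": 0.0,"wx": 0,"wy": 0,"wz": 0},{"fingers": -1,"x": -0.245,"y": 0.111,"z": 0.0,"wx": 0,"wy": 0,"wz": 0},{"fingers": -1,"x": -0.245,"y": 0.111,"z": 0.0,"wx": 0,"wy": 0,"wz": 0},{"fingers": -1,"x": -0.245,"y": 0.111,"z": 0.04,"wx": 0,"wy": 0,"wz": 0},{"fingers": -1,"x": -0.245,"y": 0.111,"z": 0.06,"wx": 0,"wy": 0,"wz": 0},{"fingers": -1,"x": -0.245,"y": 0.111,"z": 0.06,"wx": 0,"wy": 0,"wz": 0},{"fingers": -1,"x": -0.245,"y": 0.111,"z": 0.06,"wx": 0,"wy": 0,"wz": 0},{"fingers": -1,"x": -0.245,"y": 0.111,"z": 0.06,"wx": 0,"wy": 0,"wz": 0}]'

```text
time: 49.92
ee_pos: [0.5188, -0.3966, 0.183]
tcp_rot: [180.0, -0.0, 84.7]
wrist_force: [0.6, -0.4, 0.3]
opening: 0.0002
```

```bash
python3 -c "
from h import *
c=bot.get_calibration('wrist');p,d=bot.camera('wrist')
o,t,R=tool();print(t,o['tcp_rot'],o['opening'])
u=proj(c,eng([-.03,-.238,.103]));print(u);cv2.drawMarker(p,tuple(int(x) for x in u),(0,0,255),cv2.MARKER_CROSS,10,1);cv2.imwrite('pics/w36.png',p)
to(eng([-.03,-.238,.114]),[180,0,90+YD])"
```

```text
[ 0.51907564 -0.39668122  0.1838618 ] [1.79914288e+02 1.15271436e-02 8.46710469e+01] -5.162023160712713e-05
[314.71076666 216.11800297]
shift [-0.0006 -0.001   0.0699] turn [ 0.09  0.01 -0.  ] dist 0.07
```

View pics/w36.png

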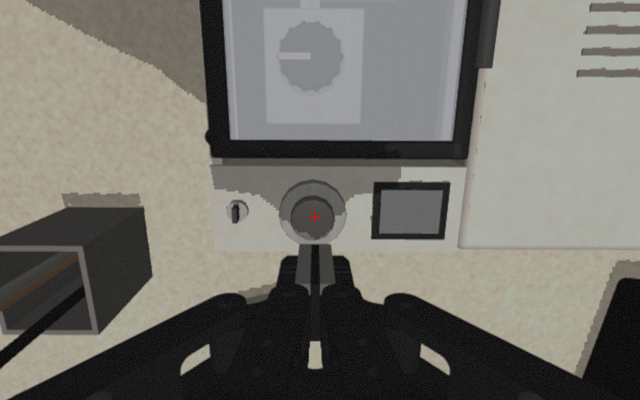

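play_rows --targets '[{"fingers": -1,"x": 0,"y": -0.001,"z": 0.03,"wx": 0,"wy": 0,"wz": 0},{"fingers": -1,"x": 0,"y": -0.001,"z": 0.055,"wx": 0,"wy": 0,"wz": 0},{"fingers": -1,"x": 0,"y": -0.001,"z": 0.066,"wx": 0,"wy": 0,"wz": 0},{"fingers": -1,"x": 0,"y": -0.001,"z": 0.07,"wx": 0,"wy": 0,"wz": 0},{"fingers": -1,"x": 0,"y": -0.001,"z": 0.0735,"wx": 0,"wy": 0,"wz": 0},{"fingers": -1,"x": 0,"y": -0.001,"z": 0.0765,"wx": 0,"wy": 0,"wz": 0},{"fingers": -1,"x": 0,"y": -0.001,"z": 0.0765,"wx": 0,"wy": 0,"wz": 0},{"fingers": -1,"x": 0,"y": -0.001,"z": 0.0765,"wx": 0,"wy": 0,"wz": 0}]'

```text
time: 50.63
ee_pos: [0.5179, -0.3963, 0.1117]
tcp_rot: [179.8, 0.0, 84.7]
wrist_force: [-11.0, 10.5, 25.7]
opening: 0.0003
```

```bash
python3 -c "
from h import *
c=bot.get_calibration('wrist');p,d=bot.camera('wrist');cv2.imwrite('pics/w37.png',p);o=bot.get_obs();print(o['wrist_force'],o['ee_pos'],o['torque'])
for r in bot.place_of('start_top','wrist')[:2]: print(r)"
```

```text
[-11.27134026  10.41763617  25.15586819] [ 0.51785465 -0.39629865  0.11166272] [ 2.2578188   2.43319162 -0.02680677]
{'point': [278.3, 59.1], 'confidence': 0.27}
```

View pics/w37.png

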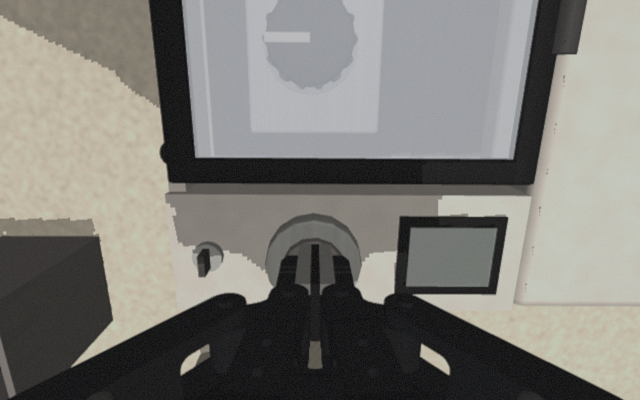

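play_rows --targets '[{"fingers": -1,"x": 0,"y": 0,"z": -0.005,"wx": 0,"wy": 0,"wz": 0},{"fingers": -1,"x": 0,"y": 0,"z": -0.005,"wx": 0,"wy": 0,"wz": 0},{"fingers": -1,"x": 0,"y": 0,"z": -0.005,"wx": 0,"wy": 0,"wz": 0}]'

```text
time: 50.98
ee_pos: [0.5186, -0.3972, 0.1131]
tcp_rot: [179.8, 0.0, 84.7]
wrist_force: [0.4, 1.1, 3.4]
opening: -0.0005
```

play_rows --targets '[{"fingers": -1,"x": 0,"y": 0,"z": -0.0025,"wx": 0,"wy": 0,"wz": 0},{"fingers": -1,"x": 0,"y": 0,"z": -0.0025,"wx": 0,"wy": 0,"wz": 0},{"fingers": -1,"x": 0,"y": 0,"z": -0.0025,"wx": 0,"wy": 0,"wz": 0}]'

```text
time: 51.23
ee_pos: [0.5184, -0.3972, 0.1133]
tcp_rot: [179.9, -0.0, 84.6]
wrist_force: [2.7, -0.2, 3.4]
opening: -0.0001
```

play_rows --targets '[{"fingers": -1,"x": 0,"y": 0,"z": -0.003,"wx": 0,"wy": 0,"wz": 0},{"fingers": -1,"x": 0,"y": 0,"z": -0.003,"wx": 0,"wy": 0,"wz": 0},{"fingers": -1,"x": 0,"y": 0,"z": -0.003,"wx": 0,"wy": 0,"wz": 0}]'

```text
time: 51.48
ee_pos: [0.5178, -0.397, 0.1156]
tcp_rot: [-180.0, -0.1, 84.6]
wrist_force: [2.7, 0.5, 1.4]
opening: 0.0002
```

play_rows --targets '[{"fingers": -1,"x": 0,"y": 0,"z": -0.03,"wx": 0,"wy": 0,"wz": 0},{"fingers": -1,"x": 0,"y": 0,"z": -0.07,"wx": 0,"wy": 0,"wz": 0},{"fingers": -1,"x": 0,"y": 0,"z": -0.11,"wx": 0,"wy": 0,"wz": 0},{"fingers": -1,"x": 0.04,"y": -0.04,"z": -0.14,"wx": 0,"wy": 0,"wz": 0},{"fingers": -1,"x": 0.08,"y": -0.08,"z": -0.16,"wx": 0,"wy": 0,"wz": 0},{"fingers": -1,"x": 0.11,"y": -0.11,"z": -0.18,"wx": 0,"wy": 0,"wz": 0},{"fingers": -1,"x": 0.14,"y": -0.12,"z": -0.18,"wx": 0,"wy": 0,"wz": 0},{"fingers": -1,"x": 0.16,"y": -0.12,"z": -0.18,"wx": 0,"wy": 0,"wz": 0},{"fingers": -1,"x": 0.16,"y": -0.12,"z": -0.18,"wx": 0,"wy": 0,"wz": 0},{"fingers": -1,"x": 0.16,"y": -0.12,"z": -0.18,"wx": 0,"wy": 0,"wz": 0},{"fingers": -1,"x": 0.16,"y": -0.12,"z": -0.18,"wx": 0,"wy": 0,"wz": 0}]'

```text
time: 52.4
ee_pos: [0.4133, -0.2266, 0.2957]
tcp_rot: [-180.0, -0.0, 84.7]
wrist_force: [0.4, -0.3, -0.1]
opening: -0.0
```

```bash
python3 -c "
from h import *
c=bot.get_calibration('wrist');p,d=bot.camera('wrist');cv2.imwrite('pics/w38.png',p)
for e in([-.09,-.05],[-.09,.1],[.03,.1],[.06,.1]):
    u,v=proj(c,eng([*e,.086])).round().astype(int)
    if 0<=u<640 and 0<=v<400: print(e,unproj(c,u,v,d[v,u]).round(4))
p,d=bot.camera('scene');cv2.imwrite('pics/s38.png',cv2.resize(p[110:310,120:520],None,fx=2,fy=2,interpolation=cv2.INTER_CUBIC));print(bot.get_obs()['time'],bot.get_obs()['ee_pos'])"
```

```text
[-0.09, -0.05] [ 0.4758 -0.2039  0.0866]
52.5 [ 0.41353348 -0.22739682  0.29492431]
```

View pics/w38.png

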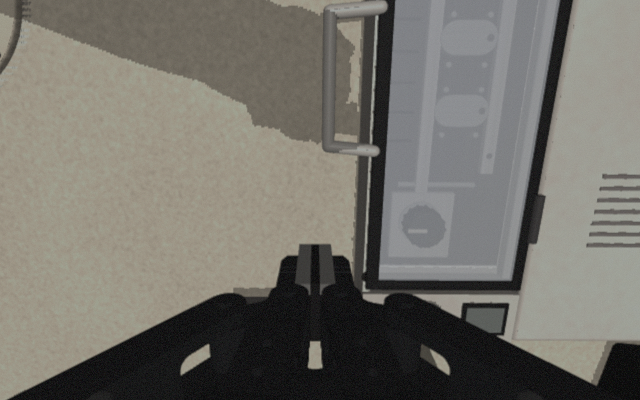

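View pics/s38.png

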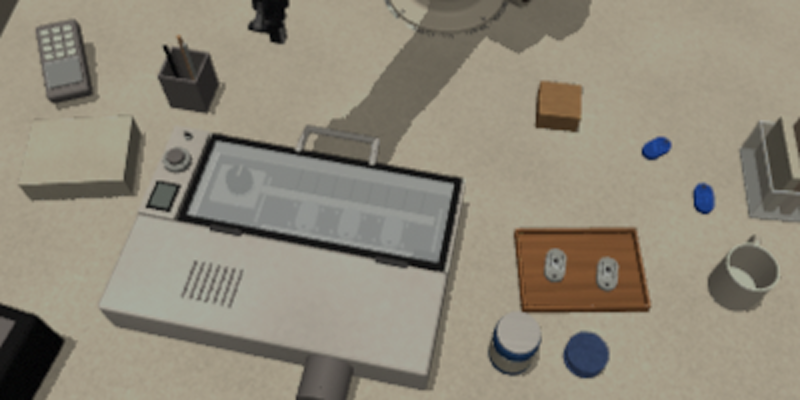

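All checks look right: the lid is shut at 0.0866 m, the knob pointer is home, the three blanks are clamped and the two engraved tags are in the tray. Handing in.

```bash
python3 -c "
from workcell import bot
print(bot.job_done())"
```

```text
the job is handed in; nothing more can be done
None
```

I did the whole job in the order asked and handed it in after about 52.5 s of robot time; no verdict came back.

- **Lid opened and knob released:** I lifted the lid by its handle onto its stop. I then turned the clamp knob 77° counter-clockwise to its released stop.
- **Engraved tags:** There were two. Both lie flat in the wooden tray.
- **Blank tags:** There were three grey ones, now square between their pins in the three places. The two blue look-alikes were left alone.
- **Clamping:** I turned the knob back clockwise until it pressed against its stop. The pointer is back where it started.
- **Closing and start:** I lowered the lid in the grip all the way to the rim. Then I pressed the start button until it bottomed.

**Last checks:**
- The wrist camera read the shut lid's frame at about 0.086 m, which is right for shut.
- As I backed off the button, the force fell as its spring should. That puts the press at about 6 mm, which is fully down.
- The clutter on the counter appears unmoved in the final scene picture.

**Things that did not go exactly to plan:**
- The first move call was refused for missing fields and moved nothing.
- When I let go of the knob at the released stop, one stray row commanded a turn. The pointer showed the knob had not moved.
- Pulling the lid along its arc gave up to about 30 N of side force. On the final press of the lid the handle had slipped a few millimetres in the grip, so I confirmed "shut" by camera depth rather than by arm position.

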